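# Roll the plaster roundel home and chock it

### The job

Put the plaster roundel away: clear its way by setting the stray plaster ball gently into an empty pocket of the tray and taking the front chock out to one side. Then roll the roundel on its rim, without lifting it, dragging it or letting it lean over, into the rack's empty bay until it stands against the back stop. Last, bring up the rear chock and set it snugly behind the roundel, sloping face to the rim, leaving everything else on the bench as it is.

Things in the scene. Friction and masses are not known exactly. Their poses are not given: they have to be found in the camera images.
- rack: Low storage rack of light wood on the bench (fixed). Origin: on the bench, middle of the mouth of the EMPTY bay; +x points into the bay, the way the roundel must roll; y across, z up. Wire side guides, 105 mm high, stand at y = -41 and 41 mm from x = 84 to 164 mm. The next bay, centred on y = -116 mm, is filled by a like roundel standing 20 mm behind the mouth (fixed).
- rack_stop (a point): Middle of the upright felt face of the rack's back stop in the empty bay: x = 170 mm in the rack's frame, 75 mm up; the stop is 100 mm high. Axes as the rack's.
- rack_shelf (a point): Middle of the front lower edge of the rack's shelf (wooden rails and steel wires), over the mouth of the empty bay (x = 0, 180 mm up). The shelf reaches back over the whole bay to x = 190 mm and from y = -186 to 116 mm, with stock on it up to 270 mm. Its front posts, 22 mm square, stand at y = -175 and 105 mm. Axes as the rack's.
- roundel: The plaster disc to put away, 150 mm across, 34 mm thick, about 0.65 kg, on its rim between two chocks (4 to 8 mm from touching), aimed at the empty bay within 0.02 rad and 5 mm. Origin: its centre. y = its level axle, at first along the rack's y; x and z turn as it rolls, z up at first. Pushed on the rim from behind about 50 mm up it rolls straight in its own plane, coasting only some cm.
- roundel_center (a point): The same disc's centre, 75 mm up. When home it is 75 mm in front of the back stop, at x = 95 mm in the rack's frame.
- ball_center (a point): Centre of the stray plaster ball, 46 mm in diameter, 45 g, thin and fragile, lying on the bench in the roundel's way in front of the rack. It is 23 mm above the bench.
- tray: Dark padded tray, 240 x 66 mm, 22 mm high (fixed), beside the roundel's way on the rack's +y side. Origin: middle of its underside, x along its length. Four round pockets 36 mm across and 16 mm deep in a row at x = -87, -29, 29 and 87 mm; those at -87 and 29 mm hold a ball each.
- pocket2 (a point): Empty pocket at x = -29 mm of the tray: the point where a seated ball's centre is, 37 mm above the bench.
- pocket4 (a point): Empty pocket at x = 87 mm of the tray (at its end): the point where a seated ball's centre is, 37 mm above the bench.
- chock_front_grip (a point): Front chock, between roundel and rack: a brown wooden wedge 70 long, 32 wide, 34 mm high, 90 g. This point: middle of its thick end, 17 mm up, 17 mm from the end face. x points to the thin toe (53 mm away, 4 mm high), here towards the roundel; y across the width. Top level for 18 mm, then sloping 30 degrees to the toe. The roundel's rim overhangs it.
- chock_rear_grip (a point): Rear chock, on the roundel's other side: the same wedge, its x axis and toe towards the roundel and the rack. This point: middle of its thick end, 17 mm up. When the chock touches the rim it is 80 mm behind the roundel's centre, seen from above.
- chock_rear_toe (a point): Middle of the rear chock's toe edge, 2 mm up; 27 mm behind the roundel's centre when the chock touches the rim.
- chock_rear: The whole rear chock: origin in the middle of its underside, x towards the toe.
- ball: The stray ball as a body (its origin is on its surface and turns with it: use point ball_center).
- spare_a: Ball already in the tray: leave it.
- spare_b: Ball already in the tray: leave it.
- moulding: Loose plaster piece of moulding, 110 x 42 x 34 mm, on the bench: leave it.
- brush: Loose brush on the bench: leave it.
- spatula: Loose spatula on the bench: leave it.
There are look-alikes about, which are no part of the job. Leave any black or purple look-alike of the part that bears chock_front_grip alone.

How it is judged (in metres and radians):
On the way, in this order (a step that is already met when the one before it is completed fails the run):
1. the way is clear: the ball sits in an empty pocket of the tray, let go, and the front chock lies on the bench out of the roundel's way ((distance between ball_center and pocket2 below 0.006 m or distance between ball_center and pocket4 below 0.006 m) and (y of chock_front_grip in the frame of rack below -0.055 m or y of chock_front_grip in the frame of rack above 0.055 m) and height (world z) of chock_front_grip below 0.03 m and contact force between the fingers and ball below 0.1 N and linear speed of ball below 0.02 m/s), for 0.1 s.
2. the roundel has rolled (not slid) about a quarter turn (distance of roundel from where it was at the start of the episode between 0.08 and 0.155 m and angle between roundel's own z axis and vertical between 0.9 and 2.25 rad and angle between roundel's own y axis and vertical between 1.4508 and 1.6908 rad), for 0.02 s.
3. the roundel has rolled on to about a half turn (distance of roundel from where it was at the start of the episode between 0.19 and 0.28 m and angle between roundel's own z axis and vertical above 2.25 rad and angle between roundel's own y axis and vertical between 1.4508 and 1.6908 rad), for 0.02 s.
4. the roundel stands in the bay against the back stop (x of roundel in the frame of rack above 0.086 m and y of roundel in the frame of rack between -0.024 and 0.024 m and height (world z) of roundel between 0.07 and 0.081 m and angle between roundel's own y axis and vertical between 1.4508 and 1.6908 rad and linear speed of roundel below 0.02 m/s), for 0.2 s.
At the end, for the whole second after the job is handed in: Roundel at rest on its rim (within 7 degrees) in the bay, within 9 mm of the back stop and 24 mm of mid-bay; rear chock flat behind it, slope to the rim, toe within 10 mm of touching, 30 mm of mid-line; ball seated in an empty pocket (6 mm); front chock on the bench 55 mm or more off the way (all of step 4 and horizontal distance between chock_rear_toe and roundel below 0.037 m and horizontal distance between chock_rear_grip and roundel above 0.072 m and x of chock_rear_grip in the frame of rack below 0.04 m and y of chock_rear_grip in the frame of rack between -0.03 and 0.03 m and y of chock_rear_toe in the frame of rack between -0.03 and 0.03 m and angle between chock_rear_grip's own z axis and vertical below 0.1 rad and height (world z) of chock_rear_grip below 0.021 m and linear speed of chock_rear below 0.02 m/s and (distance between ball_center and pocket2 below 0.006 m or distance between ball_center and pocket4 below 0.006 m) and (y of chock_front_grip in the frame of rack below -0.055 m or y of chock_front_grip in the frame of rack above 0.055 m) and height (world z) of chock_front_grip below 0.03 m).
It fails at once if the roundel is lifted off the bench (centre more than 9 mm too high) (height (world z) of roundel above 0.084 m).
It fails at once if the roundel leans more than 10 degrees or falls (angle between roundel's own y axis and vertical below 1.3958 rad or angle between roundel's own y axis and vertical above 1.7458 rad).
It fails at once if the ball is set down hard in the tray (over 12 N) (contact force between ball and tray above 12 N).
It fails at once if the ball is squeezed with more than 150 N (contact force between ball and the fingers above 150 N).
It fails at once if a bystander is moved more than 25 mm (distance of any of spare_a, spare_b, moulding, brush, spatula from where it was at the start of the episode above 0.025 m).
It also fails if it takes over 72 s, if anything falls off the work surface, if the arm or the gripper's body presses on something with over 40 N, if the wrist force passes 120 N, or if a joint passes its speed limit or range.

### The arm

A 6-joint arm with a two-finger parallel gripper is mounted at the origin on the work surface. World frame = base frame: x ahead of the robot, y to its left, z up, the work surface at z = 0. Lengths are in m, angles in degrees, forces in N, time in s.
With the tool pointing down it reaches from about 0.375 to 0.9 m from the base axis. Payload 3.1 kg.
Tool frame: the origin (TCP) lies on the centre line of the jaws, within the pads' length; the fingertips stand 8 mm ahead of it and the grasp point (between the pads) lies 11 mm behind it; y points along the fingers, x is the direction in which the jaws open and shut, and the axes are right-handed (so a half turn about y gives the same grasp; the last joint's range is limited). The gripper opens to 87 mm and grips with 3 to 60 N. Pads are 19 mm wide; open, the fingers measure 117 mm over their backs; the gripper's body (75 mm by 190 mm) begins 51 mm behind the grasp point.
Start: joints at [66.893, 30.224, 82.088, -0, 67.689, -10.227], TCP at [0.139, 0.609, 0.231] pointing down, gripper open.
Joint ranges: [-176.69, 176.69], [-43.24, 126.21], [12.49, 139.97], [-82, 262], [0, 151.66], [-163.58, 163.58]. Speed limits (degrees/s): [159.86, 159.86, 180, 180, 180, 180].

### API

Orientations are given as a 3x3 rotation matrix whose columns are the frame's x, y, z axes.
In Python, from rig import read_state, imaging, job, spotter gives the robot as it stands.
- The arm moves only by the tool apply_moves, never from a script. Its argument "steps" is a list of rows, each an object of numbers: "x", "y", "z": the shift along the world's x, y, z in mm; "spin": the turn about the world's z in rad. In form: [{"x": .., "y": .., "z": .., "spin": ..}, ...]. A call has 1 to 12 rows; each row shifts and turns the pose as measured when the row begins; what a row does not reach is not made up. A row lasts 1/10 s, in which the tool goes at most 50 mm and 8.59 degrees, less where a joint would pass 70% of its speed; a pose out of reach is approached as far as the arm can. A call is refused whole if a number of a shift passes 50 or a number of a turn 0.15, either way. A call with a gripper value outside its range is refused whole. "grip" is the finger opening in mm, from 0 to 87, set as the call begins (left out, the last holds). The fingers move at their own pace and stop on an object; the grip force is fixed at half the most. Time passes only in rows, so rows that do not move let the fingers close. It gives the time, the measured TCP pose, the force and the opening at its end, in the units of the state.
- read_state(): the state, without advancing time (a new reading comes with each control period).
- imaging.capture(name): name is "scene" or "top" or "wrist"; returns the picture (400x640x3 uint8, red, green, blue); there is no depth.
- imaging.camera_params(name): a dict with "fov_y" (degrees; the focal length in pixels is half the picture's height over the tangent of half this angle, whatever the lens; pixels are square), "cx", "cy" (the principal point, pixels), "R" (3x3) and "t" (3): a world point X has camera coordinates R X + t. Camera axes: x right, y down, z forward; pixel columns grow to the right and rows downward; lengths in m; the calibration is good to about 2 mm. The wrist camera is an equidistant fisheye: a pixel r from the principal point sees the ray r / f radians off the axis. A picture is of the moment at which its call begins: read the wrist's pose just before it. camera_params takes no time and is no camera call; for the wrist camera it gives the pose at the moment of the call.
- job.hand_in(): hands the job in, once; it reports no verdict.
Trained networks look in the newest picture that a camera, given by its name, has taken for a name from the list of things; names that differ only in an ending like _2 or _b are one class to them, and where a whole thing is asked for, a point or a joint stands for the part that bears it (a point fixed in the world has none). Each returns a list of dicts, best first, with "score" (0 to 1); they miss things now and then, are a little off and sometimes report something else, mostly with a low value. They report only what shows in the picture. A call takes as long as a camera call. They do not tell look-alikes from the thing itself.
- spotter.cut_out(name, camera): "mask" (400x640 bool, what is visible of it) and "rect" ([left, top, width, height] in pixels, round what is visible of it).
The state is a dict: "time_s": time; "joint_positions": joint angles; "qvel": joint speeds; "tau": joint torques, N m; "position": TCP position; "tcp_rot": TCP orientation; "force": force on the tool from outside, world axes, zero at the start; "moment": the same for the moment, N m; "opening": opening from 0.0 (shut) to 1.0 (fully open).
Only numpy, scipy, OpenCV 4.12 (cv2) and the standard library are available. Lean on these libraries where they do the work, as an engineer would, in place of code of your own. Each camera call takes 0.05 s, during which the arm holds its last target.

## Working session

There is one attempt and no reset: what is moved stays moved. The work goes in short steps, Python scripts to look and compute and a tool call to move; the robot and the scene stay as the last step left them, time stands still between calls to the robot, and variables do not carry over. Pictures are saved under pics/ and viewed, and the job is handed in when it is done.

Besides the shell and the picture viewer there is one more tool, called after ">>>" as a command line: name --argument value ..., lists and objects as JSON in quotes. apply_moves: Moves the arm, as the interface text tells. Its arguments: {"type":"object","properties":{"steps":{"type":"array"},"grip":{"type":"number"}},"required":["steps"]}

```bash
ls; mkdir -p pics
python3 - <<'E'
from rig import read_state, imaging, job, spotter
import cv2, json
s=read_state(); print(s)
for n in ["scene","top","wrist"]:
    p=imaging.camera_params(n); print(n,p)
    im=imaging.capture(n); cv2.imwrite(f"pics/{n}0.png",im[:,:,::-1])
E
```

```text
pics
{'time_s': 0.0, 'joint_positions': array([ 6.68935634e+01,  3.02772324e+01,  8.21560033e+01, -4.06197080e-04,
        6.76881405e+01, -1.02260598e+01]), 'qvel': array([-0.10940923, -0.02762108,  0.00452121, -0.05741588,  0.16160711,
       -0.02851395]), 'tau': array([ 8.03154344e-04, -4.40046215e+01, -1.76588255e+01,  6.35452475e-02,
        5.82478114e-02, -1.56169849e-04]), 'position': array([0.13900114, 0.60862267, 0.22959232]), 'tcp_rot': array([[ 2.22912766e-01, -8.25317778e-04, -9.74838047e-01],
       [ 9.74836165e-01, -1.95104087e-03,  2.22913987e-01],
       [-2.08592374e-03, -9.99997756e-01,  3.69637702e-04]]), 'force': array([-0.88240112, -0.50997093,  0.11435962]), 'moment': array([-0.02885327,  0.00698623,  0.02613277]), 'opening': 1.001655496474113}
scene {'fov_y': 43.139170564445635, 'cx': 321.91389320888356, 'cy': 202.07739421126232, 'R': array([[ 0.24026337,  0.97046709,  0.02161325],
       [ 0.68373394, -0.15338666, -0.71342865],
       [-0.68904384,  0.18618848, -0.70039448]]), 't': array([-0.20091243, -0.2542006 ,  1.62042876])}
top {'fov_y': 53.08573953081753, 'cx': 322.4335601695848, 'cy': 196.93683784694568, 'R': array([[ 0.01568362, -0.99950261,  0.02735992],
       [-0.99295456, -0.01878351, -0.11699753],
       [ 0.11745325, -0.02533221, -0.99275526]]), 't': array([0.0387469 , 0.58102383, 1.00276247])}
wrist {'fov_y': 65.70646984690485, 'cx': 320.62575317467616, 'cy': 202.0391221929677, 'R': array([[ 0.2229563 ,  0.97482712, -0.00160407],
       [ 0.94278266, -0.21520827,  0.25464929],
       [ 0.24789383, -0.05828795, -0.96703214]]), 't': array([-0.62381363, -0.02988841,  0.38863175])}
```

View pics/scene0.png

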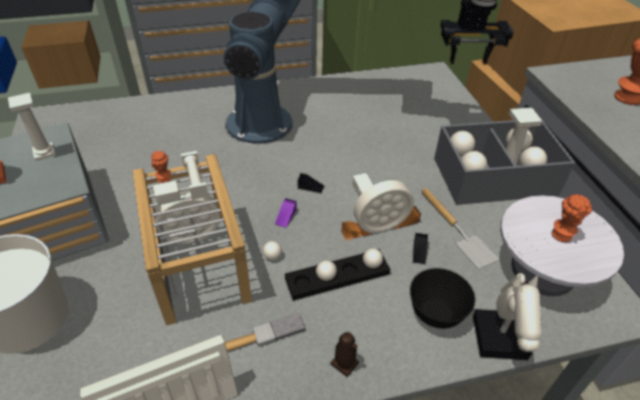

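View pics/top0.png

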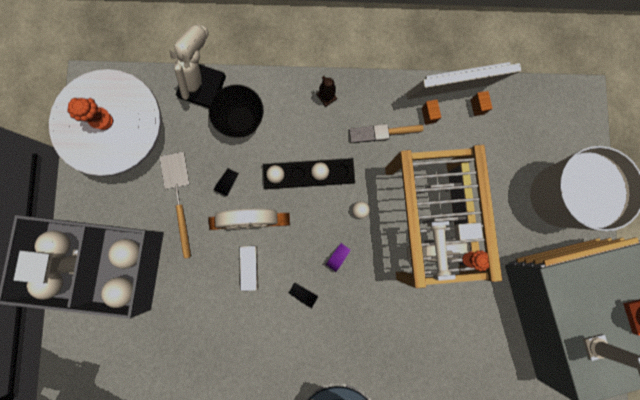

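View pics/wrist0.png

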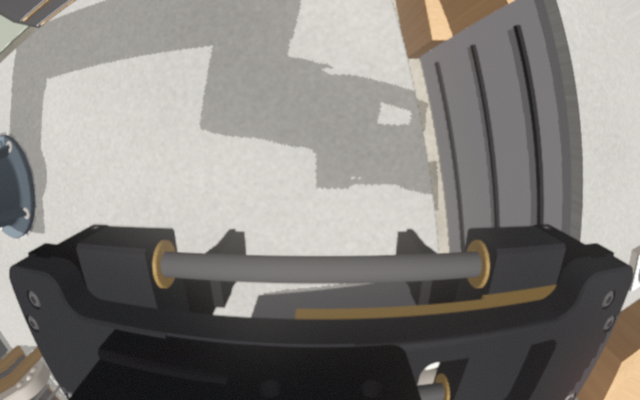

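```bash
cat > h.py <<'E'
import numpy as np, cv2
from rig import read_state, imaging, job, spotter
def K(p): return 200/np.tan(np.radians(p['fov_y'])/2)
def proj(p,X):
    c=np.asarray(p['R'])@np.asarray(X,float)+p['t']; return np.array([p['cx']+K(p)*c[0]/c[2],p['cy']+K(p)*c[1]/c[2]])
def ray(p,u,v):
    R=np.asarray(p['R']); d=R.T@np.array([(u-p['cx'])/K(p),(v-p['cy'])/K(p),1.]); return -R.T@np.asarray(p['t']),d
def wray(p,u,v):
    R=np.asarray(p['R']); x=u-p['cx'];y=v-p['cy'];r=np.hypot(x,y);th=r/K(p)
    d=R.T@np.array([np.sin(th)*x/max(r,1e-9),np.sin(th)*y/max(r,1e-9),np.cos(th)]); return -R.T@np.asarray(p['t']),d
def wproj(p,X):
    c=np.asarray(p['R'])@np.asarray(X,float)+p['t']; r=np.hypot(c[0],c[1]);th=np.arctan2(r,c[2])
    return np.array([p['cx']+K(p)*th*c[0]/r,p['cy']+K(p)*th*c[1]/r])
def onz(od,z):
    o,d=od; return o+d*(z-o[2])/d[2]
def tri(a,b):
    (o1,d1),(o2,d2)=a,b
    A=np.stack([d1,-d2],1); s=np.linalg.lstsq(A,o2-o1,rcond=None)[0]
    return (o1+d1*s[0]+o2+d2*s[1])/2, np.linalg.norm(o1+d1*s[0]-o2-d2*s[1])
def cen(m):
    v,u=np.nonzero(m); return u.mean(),v.mean()
E
python3 - <<'E'
from h import *
for c in ["top","scene"]:
    im=imaging.capture(c); p=imaging.camera_params(c)
    for n in ["ball_center","roundel","tray","chock_front_grip","chock_rear","rack","moulding","brush","spatula"]:
        r=spotter.cut_out(n,c)
        for q in r[:5]:
            u,v=cen(q['mask']); print(c,n,round(q['score'],2),np.round(q['rect']),round(u,1),round(v,1),np.round(onz(ray(p,u,v),.02),3))
print(read_state()['time_s'])
im=imaging.capture("top"); a=im[130:290,160:480]; cv2.imwrite("pics/tc.png",cv2.resize(a,None,fx=2.5,fy=2.5,interpolation=2)[:,:,::-1])
im=imaging.capture("scene"); a=im[140:310,230:480]; cv2.imwrite("pics/sc.png",cv2.resize(a,None,fx=3,fy=3,interpolation=2)[:,:,::-1])
E
```

```text
top ball_center 0.6 [384. 144. 123. 146.] 449.6 218.2 [ 0.532 -0.287  0.02 ]
top ball_center 0.58 [352. 203.  21.  15.] 360.4 208.9 [ 0.552 -0.051  0.02 ]
top roundel 0.84 [217. 208.  63.  21.] 245.6 218.4 [0.522 0.247 0.02 ]
top tray 0.8 [264. 160.  91.  28.] 311.2 173.1 [0.645 0.079 0.02 ]
top chock_front_grip 0.85 [327. 242.  20.  30.] 337.9 256.9 [0.427 0.006 0.02 ]
top chock_front_grip 0.73 [289. 284.  25.  20.] 302.9 294.1 [0.332 0.094 0.02 ]
top chock_front_grip 0.55 [212. 166.  26.  30.] 225.9 181.8 [0.617 0.302 0.02 ]
top chock_front_grip 0.49 [274. 210.  16.  16.] 282.7 218.5 [0.523 0.151 0.02 ]
top chock_rear 0.52 [210. 216.   7.  13.] 211.9 222.5 [0.51  0.333 0.02 ]
top rack 0.75 [385. 143. 114. 142.] 450.0 219.2 [ 0.529 -0.288  0.02 ]
top rack 0.25 [162. 152.  31. 105.] 176.9 190.8 [0.591 0.427 0.02 ]
top moulding 0.75 [244. 245.  17.  46.] 248.7 267.1 [0.398 0.234 0.02 ]
top brush 0.7 [348. 124.  76.  19.] 379.9 131.8 [ 0.761 -0.103  0.02 ]
top spatula 0.92 [162. 150.  31. 105.] 176.8 189.1 [0.595 0.428 0.02 ]
top spatula 0.38 [260. 156.  98.  33.] 312.7 173.2 [0.645 0.
[... 462 characters left out ...]
03 0.02 ]
scene chock_front_grip 0.84 [412. 232.  16.  32.] 419.5 248.2 [0.624 0.297 0.02 ]
scene chock_front_grip 0.57 [341. 224.  29.  16.] 351.7 230.7 [0.532 0.152 0.02 ]
scene chock_rear 0.55 [396. 207.  23.  22.] 410.8 218.4 [0.524 0.313 0.02 ]
scene rack 0.62 [134. 150. 121. 177.] 184.8 223.5 [ 0.415 -0.252  0.02 ]
scene moulding 0.57 [350. 173.  21.  23.] 360.3 183.5 [0.368 0.224 0.02 ]
scene moulding 0.22 [223. 310.  80.  38.] 269.3 332.3 [ 0.769 -0.097  0.02 ]
scene brush 0.8 [223. 315.  81.  37.] 268.5 332.6 [ 0.77  -0.099  0.02 ]
scene spatula 0.58 [423. 189.  74.  78.] 465.3 238.1 [0.618 0.421 0.02 ]
scene spatula 0.31 [225. 311.  79.  38.] 268.3 332.8 [ 0.77  -0.099  0.02 ]
1.15
```

View pics/tc.png

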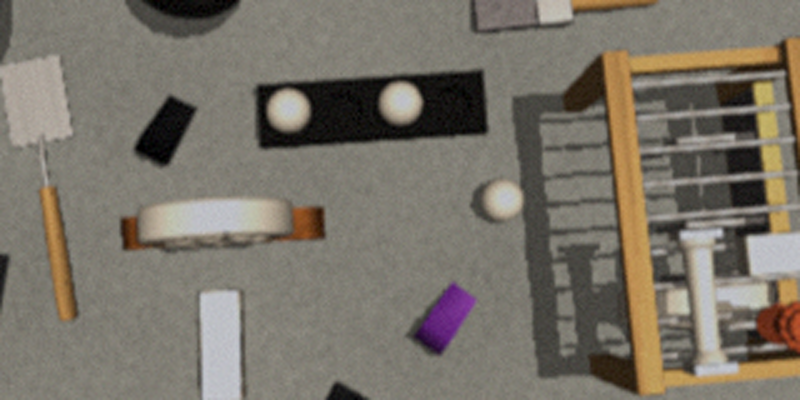

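View pics/sc.png

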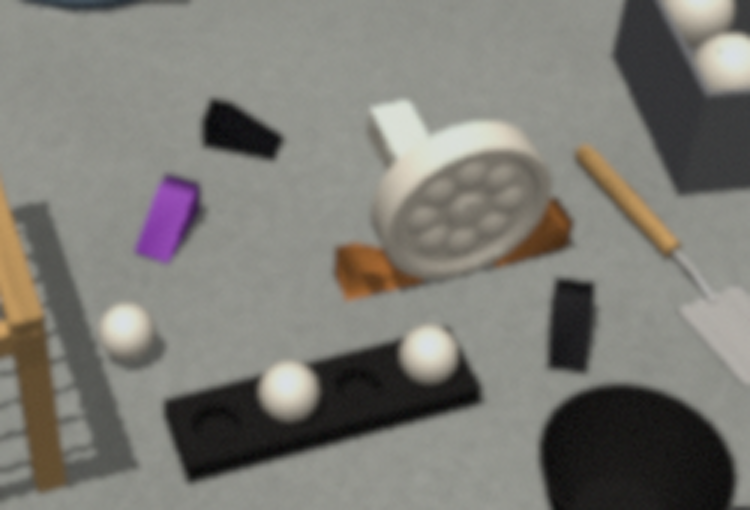

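```bash
cat > m1.py <<'E'
from h import *
it=imaging.capture("top");isc=imaging.capture("scene"); pt=imaging.camera_params("top");ps=imaging.camera_params("scene")
def blob(im,u,v,r=16,val=130):
    a=im[v-r:v+r,u-r:u+r].min(2); m=(a>val).astype(np.uint8)
    n,l,st,c=cv2.connectedComponentsWithStats(m); k=l[r,r]
    ys,xs=np.nonzero(l==k)
    (x,y),rad=cv2.minEnclosingCircle(np.stack([xs,ys],1).astype(np.float32))
    return x+u-r,y+v-r,rad,(xs.mean()+u-r,ys.mean()+v-r),st[k][4]
res={}
for n,a,b in [("ball",(360,209),(272,250)),("sa",(276,174),(373,258)),("sb",(320,171),(326,270))]:
    A=blob(it,*a);B=blob(isc,*b); print(n,[np.round(x,1) for x in A],[np.round(x,1) for x in B])
    P,e=tri(ray(pt,A[0],A[1]),ray(ps,B[0],B[1])); z=.023 if n=="ball" else .037
    print(np.round(P,4),round(e,4),"top@z",np.round(onz(ray(pt,A[0],A[1]),z),4),"scene@z",np.round(onz(ray(ps,B[0],B[1]),z),4))
for n,c,im in (("top","top",it),("scene","scene",isc)):
    m=(im.max(2)<45).astype(np.uint8)
    x0,y0,x1,y1=(255,150,365,196) if n=="top" else (280,245,396,305)
    print(n)
cv2.imwrite("pics/rack_t.png",cv2.resize(it[130:300,370:510],None,fx=4,fy=4,interpolation=cv2.INTER_CUBIC)[:600,:,::-1])
cv2.imwrite("pics/rack_s.png",cv2.resize(isc[145:330,120:300],None,fx=3.2,fy=3.2,interpolation=cv2.INTER_CUBIC)[:600,:,::-1])
cv2.imwrite("pics/rd_t.png",cv2.resize(it[150:240,200:370],None,fx=4.5,fy=4.5,interpolation=cv2.INTER_CUBIC)[:600,:,::-1])
E
python3 m1.py
```

```text
ball [np.float64(361.3), np.float64(209.2), np.float64(7.0), array([361.5, 209.3]), np.int32(155)] [np.float64(271.5), np.float64(249.5), np.float64(21.9), array([273.6, 245.9]), np.int32(662)]
[ 0.551  -0.054   0.0239] 0.0011 top@z [ 0.5512 -0.0536  0.023 ] scene@z [ 0.5501 -0.0545  0.023 ]
sa [np.float64(275.0), np.float64(173.0), np.float64(7.3), array([275. , 173.1]), np.int32(161)] [np.float64(372.5), np.float64(252.0), np.float64(18.4), array([373.2, 251. ]), np.int32(545)]
[0.6366 0.1702 0.0547] 0.0017 top@z [0.6399 0.1727 0.037 ] scene@z [0.6227 0.1755 0.037 ]
sb [np.float64(320.1), np.float64(170.2), np.float64(7.1), array([320.2, 170.2]), np.int32(155)] [np.float64(325.5), np.float64(260.3), np.float64(16.7), array([323.9, 263.1]), np.int32(469)]
[0.6442 0.0556 0.0651] 0.0023 top@z [0.6497 0.0562 0.037 ] scene@z [0.6221 0.0608 0.037 ]
top
scene
```

View pics/rack_t.png

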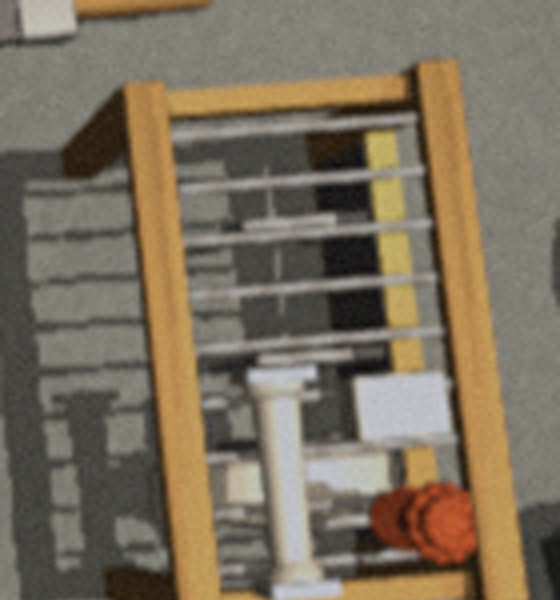

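View pics/rack_s.png

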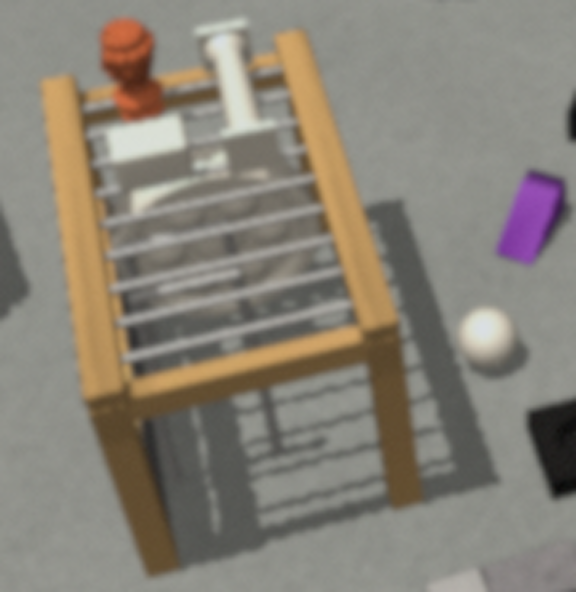

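View pics/rd_t.png

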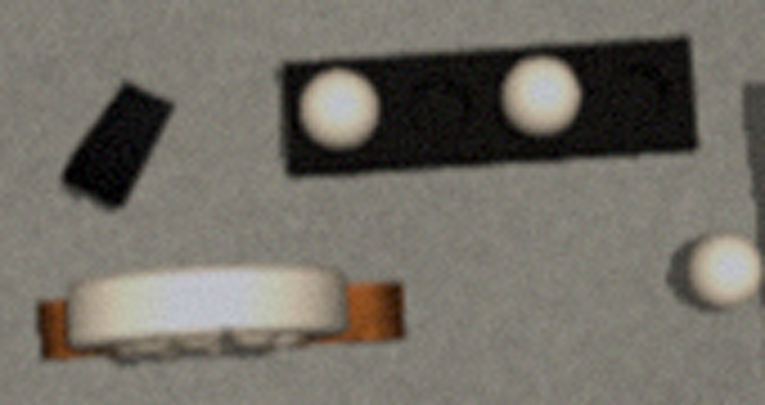

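Run:
```python
from h import *
s=imaging.capture("scene");cv2.imwrite("pics/g.png",cv2.resize(s[0:80,420:540],None,fx=6,fy=6,interpolation=cv2.INTER_CUBIC)[:,:,::-1])
p=imaging.camera_params("wrist"); st=read_state()
R=np.array(p['R']);c=-R.T@p['t']; print("cam in tool",st['tcp_rot'].T@(c-st['position']), st['tcp_rot'].T@R.T[:,2])
for n in ["top","scene"]:
    q=imaging.camera_params(n); print(n,-np.array(q['R']).T@q['t'])
# points
pt=imaging.camera_params("top")
for n,u,v,z in [("sa",275.2,173.8,.037),("sb",319.9,170.9,.037),("ball",360.7,209.6,.023)]: print(n,np.round(onz(ray(pt,u,v),z),4))
```

```text
cam in tool [-0.00021815 -0.15273676  0.06993023] [ 2.90421757e-04  9.66948270e-01 -2.54972466e-01]
top [0.45854486 0.07504349 1.06241596]
scene [ 1.33862394 -0.14571725  0.95792774]
sa [0.6379 0.1721 0.037 ]
sb [0.6479 0.0565 0.037 ]
ball [ 0.5501 -0.052   0.023 ]
```

View pics/g.png

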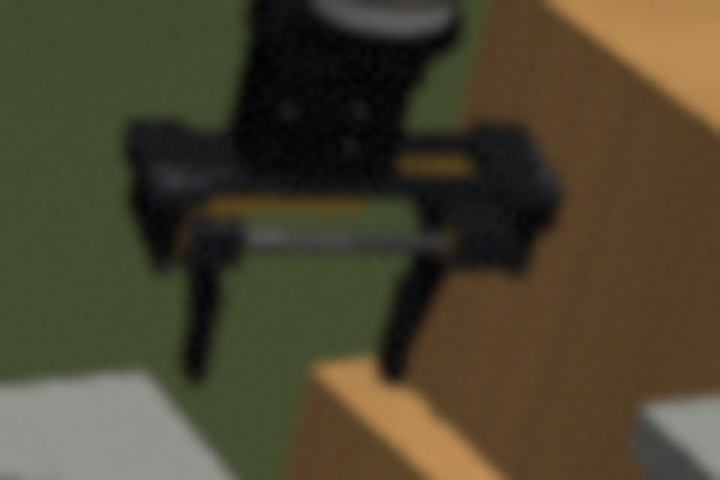

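Run:
```python
from h import *
pt=imaging.camera_params("top");ps=imaging.camera_params("scene")
f=lambda c,s,o:(o[0]+(c[0]+.5)/s-.5,o[1]+(c[1]+.5)/s-.5)
for n,c in [("postbase R",(422,500)),("postbase L",(393,508)),("back post",(178,568)),("back postL",(150,575))]:
    q=f(c,3.2,(120,145)); print(n,np.round(q,1),np.round(onz(ray(ps,*q),0),4))
for n,c in [("t post base top",(62,148)),("t post base bot",(66,177)),("lower post base top",(106,570))]:
    q=f(c,4,(370,130)); print(n,np.round(q,1),np.round(onz(ray(pt,*q),0),4))
for z in (.18,.2,.21):
    print(z,[np.round(onz(ray(pt,*f(c,4,(370,130))),z),4) for c in [(123,85),(167,85),(178,590),(219,590)]])
# scene: top beam corners
for z in (.18,.2,.21):
    print(z,[np.round(onz(ray(ps,*f(c,3.2,(120,145))),z),4) for c in [(396,325),(275,38),(306,35)]])
# roundel: chocks in top
for n,c,z in [("rear end",(40,330),.017),("front end",(404,311),.034),("front end side",(404,340),.0),("front top edge A",(403,283),.034),("front top edge B",(403,339),.034),("rear topA",(40,301),.034),("rear B",(42,359),.034),
  ("disc top L near",(72,330),.075),("disc R",(346,310),.075),("discLtop",(72,290),.075),("discRtop",(346,280),.075)]:
    q=f(c,4.5,(200,150)); print(n,np.round(q,1),np.round(onz(ray(pt,*q),z),4))
```

```text
postbase R [251.5 300.9] [ 0.6692 -0.1216  0.    ]
postbase L [242.5 303.4] [ 0.6713 -0.1422  0.    ]
back post [175.3 322.2] [ 0.6864 -0.2895  0.    ]
back postL [166.5 324.3] [ 0.6877 -0.3079  0.    ]
t post base top [385.1 166.6] [ 0.6701 -0.1206  0.    ]
t post base bot [386.1 173.9] [ 0.6503 -0.1233  0.    ]
lower post base top [396.1 272.1] [ 0.389  -0.1489  0.    ]
0.18 [array([ 0.6712, -0.1222,  0.18  ]), array([ 0.6718, -0.1473,  0.18  ]), array([ 0.3905, -0.1504,  0.18  ]), array([ 0.3909, -0.1729,  0.18  ])]
0.2 [array([ 0.6664, -0.1178,  0.2   ]), array([ 0.6669, -0.1422,  0.2   ]), array([ 0.3921, -0.1453,  0.2   ]), array([ 0.3924, -0.1673,  0.2   ])]
0.21 [array([ 0.664 , -0.1155,  0.21  ]), array([ 0.6645, -0.1397,  0.21  ]), array([ 0.3929, -0.1427,  0.21  ]), array([ 0.3932, -0.1645,  0.21  ])]
0.18 [array([ 0.6616, -0.1232,  0.18  ]), array([ 0.3609, -0.1738,  0.18  ]), array([ 0.3623, -0.1509,  0.18  ])]
0.2 [array([ 0.679 , -0.1237,  0.2   ]), array([ 0.386 , -0.1731,  0.2   ]), array([ 0.3874, -0.1508,  0.2   ])]
0.21 [array([ 0.6877, -0.124 ,  0.21  ]), array([ 0.3986, -0.1727,  0.21  ]), array([ 0.3999, -0.1507,  0.21  ])]
rear end [208.5 222.9] [0.5088 0.3424 0.017 ]
front end [289.4 218.7] [0.5224 0.1327 0.034 ]
front end side [289.4 225.2] [0.5074 0.1342 0.    ]
front top edge A [289.2 212.5] [0.5383 0.1337 0.034 ]
front top edge B [289.2 224.9] [0.5064 0.1329 0.034 ]
rear topA [208.5 216.5] [0.5244 0.3389 0.034 ]
rear B [208.9 229.4] [0.4917 0.3362 0.034 ]
disc top L near [215.6 222.9] [0.5063 0.3103 0.075 ]
disc R [276.5 218.5] [0.5198 0.1621 0.075 ]
discLtop [215.6 214.1] [0.5281 0.3114 0.075 ]
discRtop [276.5 211.8] [0.5362 0.1625 0.075 ]
```

```bash
cat > fit.py <<'E'
from h import *
from scipy.optimize import minimize
cams={}
S=4
for c in ("top","scene"):
    im=imaging.capture(c); p=imaging.camera_params(c)
    m=spotter.cut_out("roundel",c)[0]['mask']
    hsv=cv2.cvtColor(im,cv2.COLOR_RGB2HSV)
    br=((hsv[...,0]<16)&(hsv[...,1]>110)&(hsv[...,2]>40))
    x0,y0,x1,y1=(200,195,300,240) if c=="top" else (330,165,435,250)
    cams[c]=(p,m,br,(x0,y0,x1,y1)); print(c,m.sum(),br[y0:y1,x0:x1].sum())
    lab=np.zeros(m.shape+(3,),np.uint8); lab[m]=(255,255,255); lab[br]=(0,100,255)
    cv2.imwrite(f"pics/lab_{c}.png",cv2.resize(np.vstack([lab[y0:y1,x0:x1],im[y0:y1,x0:x1,::-1]]),None,fx=5,fy=5,interpolation=0))
def disc(x,y,a):
    ax=np.array([np.cos(a),np.sin(a),0]); t=np.linspace(0,2*np.pi,60)
    r=np.array([-np.sin(a),np.cos(a),0]) # along +y world
    P=np.array([x,y,.075])+.075*(np.cos(t)[:,None]*r+np.sin(t)[:,None]*np.array([0,0,1]))
    return np.vstack([P+.017*ax,P-.017*ax])
def chock(gx,gy,th): # th: toe direction angle
    f=np.array([np.cos(th),np.sin(th),0]); l=np.array([-np.sin(th),np.cos(th),0]); g=np.array([gx,gy,0])
    pr=[(-.017,0),(-.017,.034),(.001,.034),(.053,.004),(.053,0)]
    return np.vstack([[g+f*u+l*s*.016+np.array([0,0,z]) for u,z in pr] for s in (-1,1)])
def ren(p,P,box):
    x0,y0,x1,y1=box
    q=np.array([proj(p,X) for X in P]); q=((q+.5-[x0,y0])*S)
    h=cv2.convexHull(q.astype(np.float32))
    M=np.zeros(((y1-y0)*S,(x1-x0)*S),np.uint8); cv2.fillPoly(M,[np.round(h*8).astype(np.int32)],1,shift=3); return M
def cost(v):
    x,y,a,d1,d2=v; t=np.array([-np.sin(a),np.cos(a)]); c=np.array([x,y]); e=0
    for k,(p,m,br,box) in cams.items():
        D=ren(p,disc(x,y,a),box)
        F=c-t*(.080+d1); Rr=c+t*(.080+d2)
        B=ren(p,chock(*F,a+np.pi/2),box)|ren(p,chock(*Rr,a-np.pi/2),box); B[D>0]=0
        x0,y0,x1,y1=box; up=lambda q:cv2.GaussianBlur(np.kron(q[y0:y1,x0:x1].astype(np.float32),np.ones((S,S),np.float32)),(0,0),3)
        bl=lambda q:cv2.GaussianBlur(q.astype(np.float32),(0,0),3)
        e+=((bl(D)-up(m))**2).sum()+((bl(B)-up(br))**2).sum()
    return e
if __name__=="__main__":
    best=None
    for x in (.512,.52):
        r=minimize(cost,[x,.2365,.08,.006,.006],method="Nelder-Mead",options=dict(initial_simplex=np.array([x,.2365,.08,.006,.006])+np.vstack([np.zeros(5),np.diag([.006,.006,.05,.004,.004])]),maxiter=250))
        print(np.round(r.x,4),r.fun)
E
python3 fit.py
```

```text
top 1104 242
scene 2390 485
[0.5183 0.2342 0.0875 0.0029 0.004 ] 2123.281005859375
[0.5185 0.2343 0.0941 0.0047 0.0047] 2320.8203125
```

```bash
ls pics
```

```text
g.png
lab_scene.png
lab_top.png
rack_s.png
rack_t.png
rd_t.png
sc.png
scene0.png
tc.png
top0.png
wrist0.png
```

View pics/lab_scene.png

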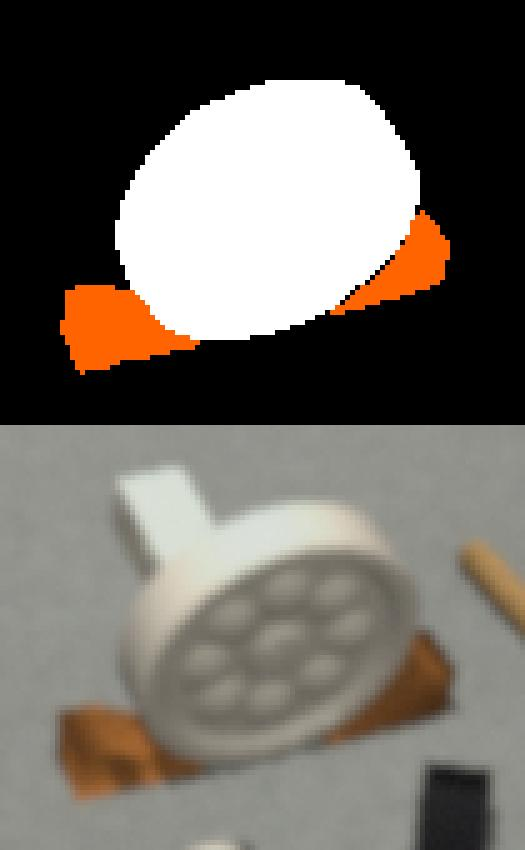

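View pics/lab_top.png

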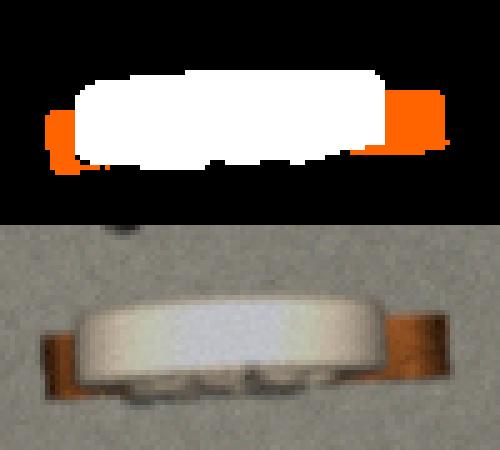

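>>> apply_moves --steps '[{"x": 25, "y": -41, "z": 2, "spin": -0.08}, {"x": 25, "y": -41, "z": 0, "spin": -0.08}, {"x": 25, "y": -41, "z": 0, "spin": -0.08}, {"x": 25, "y": -41, "z": 0, "spin": -0.08}, {"x": 25, "y": -41, "z": 0, "spin": -0.08}, {"x": 25, "y": -41, "z": 0, "spin": -0.08}, {"x": 25, "y": -41, "z": 0, "spin": -0.08}, {"x": 25, "y": -41, "z": 0, "spin": -0.08}, {"x": 25, "y": -41, "z": 0, "spin": -0.08}, {"x": 25, "y": -41, "z": 0, "spin": -0.08}, {"x": 25, "y": -41, "z": 0, "spin": -0.08}, {"x": 25, "y": -41, "z": 0, "spin": -0.08}]' --grip 87

```text
time_s: 2.8
position: [0.4462, 0.1053, 0.2354]
tcp_rot: [[0.936, 0.016, -0.352], [0.352, 0.003, 0.936], [0.016, -1.0, -0.003]]
force: [0.3, 0.4, -0.0]
opening: 0.999
```

>>> apply_moves --steps '[{"x": 26, "y": -39, "z": 0, "spin": -0.07}, {"x": 26, "y": -39, "z": 0, "spin": -0.07}, {"x": 26, "y": -39, "z": -20, "spin": -0.07}, {"x": 20, "y": -30, "z": -30, "spin": -0.06}, {"x": 0, "y": 0, "z": 0, "spin": 0}]'

```text
time_s: 3.3
position: [0.5521, -0.0535, 0.1873]
tcp_rot: [[0.997, 0.029, -0.068], [0.068, -0.006, 0.998], [0.028, -1.0, -0.008]]
force: [-0.5, -0.7, 0.6]
opening: 1.0
```

Run:
```python
from h import *
s=read_state(); print(s['time_s'],s['position'],np.degrees(np.arctan2(s['tcp_rot'][1,0],s['tcp_rot'][0,0])),s['tcp_rot'][:,1])
p=imaging.camera_params("wrist"); im=imaging.capture("wrist"); cv2.imwrite("pics/w1.png",im[:,:,::-1])
print(wproj(p,[.550,-.052,.023]),wproj(p,[.653,-.0013,.037]))
r=spotter.cut_out("ball_center","wrist")
for q in r[:4]:
    u,v=cen(q['mask']); print(q['score'],q['rect'],u,v,onz(wray(p,u,v),.023),onz(wray(p,u,v),.037))
```

```text
3.3 [ 0.55211992 -0.05345603  0.18733832] 3.9011613481735665 [ 0.02872297 -0.00586842 -0.99957018]
[314.75469218 186.37398401] [419.20966899 147.48654506]
0.75 [294.4, 164.0, 42.0, 45.2] 314.5 186.78104138851802 [ 0.54976187 -0.05245114  0.023     ] [ 0.54943343 -0.0493996   0.037     ]
```

View pics/w1.png

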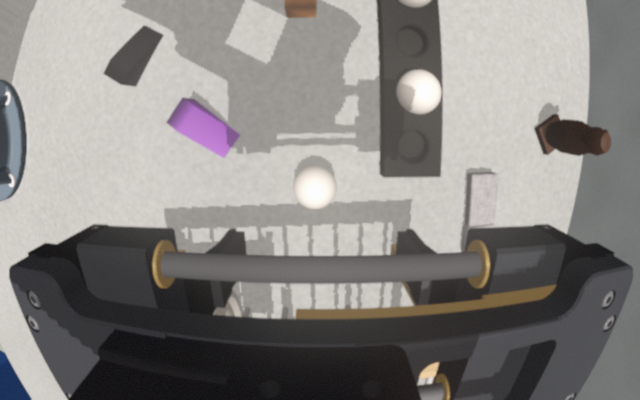

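Run:
```python
from h import *
s=read_state(); print(s['tcp_rot'][:,1],s['qvel'])
p=imaging.camera_params("wrist")
im=imaging.capture("wrist"); cv2.imwrite("pics/w1c.png",cv2.resize(im[0:190,360:460],None,fx=3,fy=3,interpolation=2)[:,:,::-1])
for u,v in [(410,146),(411,40)]: print(np.round(onz(wray(p,u,v),.022),4))
print(np.round(onz(wray(p,418.5,91.5),.037),4))
```

```text
[ 0.02969056 -0.00475267 -0.99954784] [ 2.184588   -2.43420458  1.40254778  0.25662397  0.6477304  -0.05631305]
[0.6473 0.0019 0.022 ]
[0.6392 0.1176 0.022 ]
[0.6461 0.0597 0.037 ]
```

View pics/w1c.png

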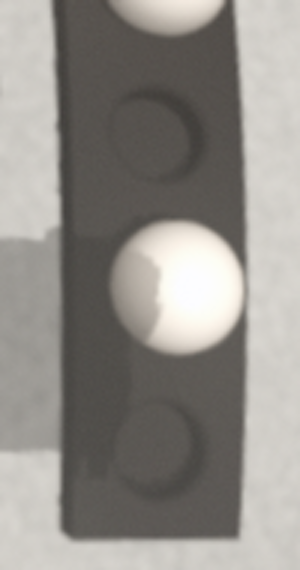

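>>> apply_moves --steps '[{"x": -1, "y": 0, "z": -40}, {"x": -1, "y": 0, "z": -40}, {"z": -40}, {"z": -30}, {"z": -10}, {"z": 0}]'

```text
invalid input at $.steps[0]: expected keys x, y, z, spin
```

>>> apply_moves --steps '[{"x": -1, "y": 0, "z": -40, "spin": 0}, {"x": -1, "y": 0, "z": -40, "spin": 0}, {"x": 0, "y": 0, "z": -40, "spin": 0}, {"x": 0, "y": 0, "z": -30, "spin": 0}, {"x": 0, "y": 0, "z": -10, "spin": 0}, {"x": 0, "y": 0, "z": 0, "spin": 0}]'

```text
time_s: 4.05
position: [0.5499, -0.041, 0.0366]
tcp_rot: [[0.995, 0.046, -0.087], [0.087, -0.008, 0.996], [0.046, -0.999, -0.012]]
force: [0.1, 0.6, 0.9]
opening: 1.0
```

>>> apply_moves --steps '[{"x": 0, "y": -6, "z": -6, "spin": 0}, {"x": 0, "y": -6, "z": -6, "spin": 0}, {"x": 0, "y": 0, "z": -4, "spin": 0}, {"x": 0, "y": 0, "z": 0, "spin": 0}, {"x": 0, "y": 0, "z": 0, "spin": 0}]'

```text
time_s: 4.55
position: [0.5538, -0.0541, 0.0256]
tcp_rot: [[0.994, 0.057, -0.089], [0.089, -0.011, 0.996], [0.056, -0.998, -0.016]]
force: [0.9, 0.5, 0.4]
opening: 1.003
```

>>> apply_moves --steps '[{"x": 0, "y": 0, "z": 0, "spin": 0}, {"x": 0, "y": 0, "z": 0, "spin": 0}, {"x": 0, "y": 0, "z": 0, "spin": 0}, {"x": 0, "y": 0, "z": 0, "spin": 0}]'

```text
time_s: 4.95
position: [0.5542, -0.0544, 0.0264]
tcp_rot: [[0.994, 0.059, -0.088], [0.089, -0.011, 0.996], [0.057, -0.998, -0.016]]
force: [-0.7, 0.8, -0.1]
opening: 1.003
```

Run:
```python
from h import *
s=read_state(); print(s)
```

```text
{'time_s': 4.95, 'joint_positions': array([-17.31608786,  42.2703607 , 102.58586728,   0.74560121,
        31.7543921 , -23.02470818]), 'qvel': array([-0.01120835, -0.11407512, -0.02321965,  0.00833322,  0.12397268,
        0.02231256]), 'tau': array([-1.95034785e-02, -4.26638281e+01, -7.50997335e+00,  4.60433098e-02,
       -1.49415764e-01,  3.80153186e-03]), 'position': array([ 0.55420836, -0.0543839 ,  0.02639721]), 'tcp_rot': array([[ 0.99438436,  0.05851496, -0.08818018],
       [ 0.08897243, -0.0110699 ,  0.99597257],
       [ 0.05730315, -0.99822515, -0.01621396]]), 'force': array([-0.6509319 ,  0.78020369, -0.13793538]), 'moment': array([-0.12521301,  0.05943634,  0.00582224]), 'opening': 1.0025900151318008}
```

>>> apply_moves --steps '[{"x": -2, "y": 1, "z": -6, "spin": 0}, {"x": -1, "y": 1, "z": -6, "spin": 0}, {"x": 0, "y": 0, "z": -2, "spin": 0}, {"x": 0, "y": 0, "z": 0, "spin": 0}]'

```text
time_s: 5.35
position: [0.551, -0.0521, 0.0112]
tcp_rot: [[0.994, 0.059, -0.089], [0.089, -0.011, 0.996], [0.057, -0.998, -0.016]]
force: [0.6, -0.2, 3.5]
opening: 0.995
```

>>> apply_moves --steps '[{"x": 0, "y": 0, "z": 4, "spin": 0}, {"x": 0, "y": 0, "z": 0, "spin": 0}]'

```text
time_s: 5.55
position: [0.5509, -0.052, 0.0151]
tcp_rot: [[0.994, 0.058, -0.089], [0.089, -0.011, 0.996], [0.057, -0.998, -0.016]]
force: [0.6, -0.7, -0.5]
opening: 1.003
```

>>> apply_moves --steps '[{"x": 0, "y": 0, "z": 0, "spin": 0}, {"x": 0, "y": 0, "z": 0, "spin": 0}, {"x": 0, "y": 0, "z": 0, "spin": 0}, {"x": 0, "y": 0, "z": 0, "spin": 0}, {"x": 0, "y": 0, "z": 0, "spin": 0}, {"x": 0, "y": 0, "z": 0, "spin": 0}]' --grip 40

```text
time_s: 6.15
position: [0.5508, -0.052, 0.0155]
tcp_rot: [[0.994, 0.058, -0.088], [0.089, -0.011, 0.996], [0.057, -0.998, -0.016]]
force: [-0.1, -0.4, -1.0]
opening: 0.544
```

>>> apply_moves --steps '[{"x": 0, "y": 0, "z": 0, "spin": 0}, {"x": 0, "y": 0, "z": 10, "spin": 0}, {"x": 0, "y": 0, "z": 20, "spin": 0}, {"x": 0, "y": 0, "z": 20, "spin": 0}, {"x": 0, "y": 0, "z": 10, "spin": 0}, {"x": 0, "y": 0, "z": 0, "spin": 0}]'

```text
time_s: 6.75
position: [0.5499, -0.0518, 0.0785]
tcp_rot: [[0.994, 0.057, -0.088], [0.089, -0.01, 0.996], [0.055, -0.998, -0.015]]
force: [0.4, 0.5, -0.3]
opening: 0.51
```

Run:
```python
from h import *
s=read_state(); print(s['position'],s['opening'],s['tcp_rot'][:,1])
p=imaging.camera_params("wrist"); im=imaging.capture("wrist"); cv2.imwrite("pics/w2.png",im[:,:,::-1])
```

```text
[ 0.54994522 -0.05175407  0.07852693] 0.5098474573310625 [ 0.05653285 -0.01045366 -0.99834601]
```

View pics/w2.png

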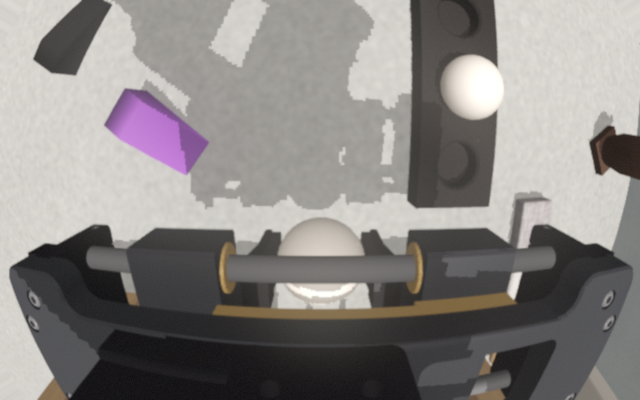

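Run:
```python
from h import *
p=imaging.camera_params("wrist")
im=imaging.capture("wrist"); cv2.imwrite("pics/w2c.png",cv2.resize(im[0:220,390:510],None,fx=2.7,fy=2.7,interpolation=2)[:,:,::-1])
for u,v in [(456.5,163.5)]: print(np.round(onz(wray(p,u,v),.022),4),np.round(onz(wray(p,u,v),.010),4))
print(np.round(onz(wray(p,472,87),.037),4), wproj(p,[.651,-.001,.022]))
```

```text
[ 0.6489 -0.0009  0.022 ] [ 0.6555 -0.0021  0.01  ]
[0.6456 0.055  0.037 ] [458.89197336 163.94392928]
```

View pics/w2c.png

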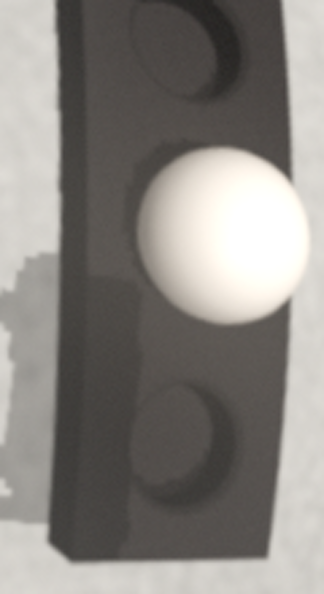

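>>> apply_moves --steps '[{"x": 25, "y": 12, "z": 0, "spin": 0}, {"x": 30, "y": 15, "z": 0, "spin": 0}, {"x": 30, "y": 15, "z": 0, "spin": 0}, {"x": 10, "y": 6, "z": 0, "spin": 0}, {"x": 0, "y": 0, "z": 0, "spin": 0}]'

```text
time_s: 7.35
position: [0.6418, -0.0016, 0.0718]
tcp_rot: [[0.995, 0.042, -0.087], [0.087, -0.007, 0.996], [0.041, -0.999, -0.011]]
force: [0.3, -1.0, -0.3]
opening: 0.513
```

>>> apply_moves --steps '[{"x": 5, "y": 0, "z": -8, "spin": 0}, {"x": 4, "y": 0, "z": -10, "spin": 0}, {"x": 0, "y": 0, "z": -8, "spin": 0}, {"x": 0, "y": 0, "z": -5, "spin": 0}, {"x": 0, "y": 0, "z": 0, "spin": 0}]'

```text
time_s: 7.85
position: [0.6452, -0.0032, 0.0351]
tcp_rot: [[0.996, 0.031, -0.085], [0.085, -0.006, 0.996], [0.031, -0.999, -0.009]]
force: [1.1, -0.0, 1.0]
opening: 0.512
```

>>> apply_moves --steps '[{"x": 4, "y": 1, "z": 0, "spin": 0}, {"x": 2, "y": 1, "z": -1, "spin": 0}, {"x": 0, "y": 0, "z": -1, "spin": 0}, {"x": 0, "y": 0, "z": 0, "spin": 0}]'

```text
time_s: 8.25
position: [0.6514, -0.0016, 0.0334]
tcp_rot: [[0.996, 0.031, -0.084], [0.084, -0.006, 0.996], [0.031, -0.999, -0.009]]
force: [-0.4, -0.6, -0.8]
opening: 0.513
```

Run:
```python
from h import *
s=read_state(); print(s['position'],s['force'])
im=imaging.capture("scene"); cv2.imwrite("pics/s3.png",cv2.resize(im[190:310,240:420],None,fx=4,fy=4,interpolation=2)[:,:,::-1])
p=imaging.camera_params("wrist"); im=imaging.capture("wrist"); cv2.imwrite("pics/w3.png",im[:,:,::-1])
```

```text
[ 0.65143661 -0.00156284  0.03340444] [-0.41464191 -0.56684423 -0.82914974]
```

View pics/s3.png

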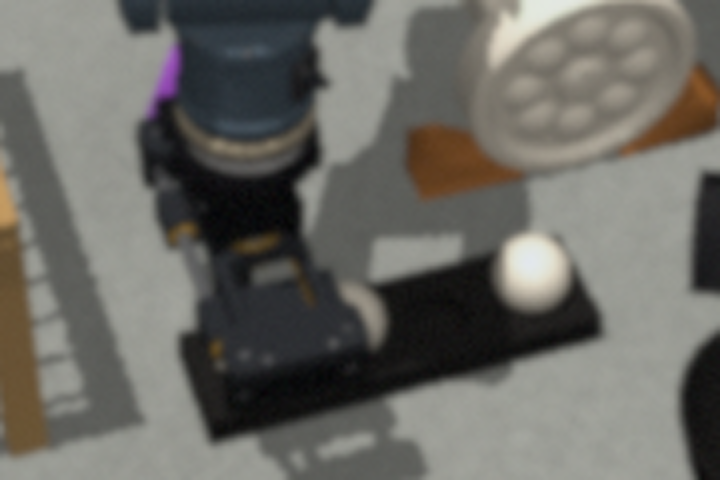

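View pics/w3.png

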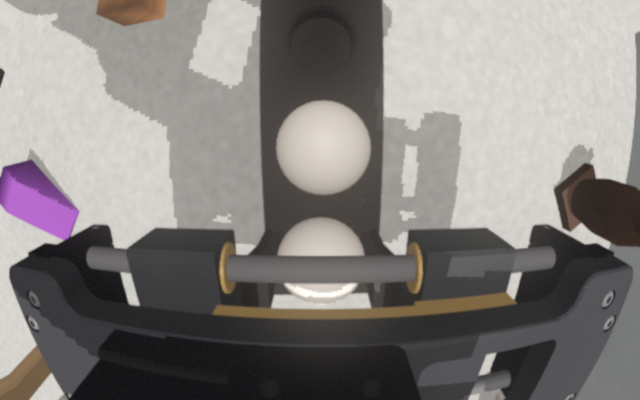

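>>> apply_moves --steps '[{"x": 0, "y": 0, "z": -1, "spin": 0}, {"x": 0, "y": 0, "z": -1, "spin": 0}, {"x": 0, "y": 0, "z": -1, "spin": 0}, {"x": 0, "y": 0, "z": 0, "spin": 0}]'

```text
time_s: 8.75
position: [0.6516, -0.0015, 0.0314]
tcp_rot: [[0.996, 0.032, -0.084], [0.084, -0.007, 0.996], [0.032, -0.999, -0.009]]
force: [-0.7, -0.1, -1.3]
opening: 0.511
```

>>> apply_moves --steps '[{"x": 0, "y": 0, "z": 0, "spin": 0}, {"x": 0, "y": 0, "z": 0, "spin": 0}, {"x": 0, "y": 0, "z": 0, "spin": 0}, {"x": 0, "y": 0, "z": 0, "spin": 0}, {"x": 0, "y": 0, "z": 15, "spin": 0}, {"x": 0, "y": 0, "z": 30, "spin": 0}, {"x": 0, "y": 0, "z": 30, "spin": 0}]' --grip 75

```text
time_s: 9.45
position: [0.648, -0.0011, 0.1048]
tcp_rot: [[0.996, 0.022, -0.084], [0.084, -0.005, 0.996], [0.022, -1.0, -0.007]]
force: [0.2, -0.1, -0.4]
opening: 0.859
```

>>> apply_moves --steps '[{"x": -30, "y": 10, "z": 10, "spin": 0}, {"x": -30, "y": 20, "z": 10, "spin": 0}, {"x": -30, "y": 25, "z": 0, "spin": 0}, {"x": -20, "y": 25, "z": 0, "spin": 0}, {"x": -7, "y": 0, "z": 0, "spin": 0}, {"x": 0, "y": 0, "z": 0, "spin": 0}]' --grip 87

```text
time_s: 10.05
position: [0.5327, 0.079, 0.1378]
tcp_rot: [[0.996, 0.043, -0.082], [0.083, -0.008, 0.997], [0.042, -0.999, -0.012]]
force: [1.4, -0.5, 1.2]
opening: 0.996
```

Run:
```python
from h import *
s=read_state(); print(s['position'],s['tcp_rot'],s['opening'])
p=imaging.camera_params("wrist"); im=imaging.capture("wrist"); cv2.imwrite("pics/w4.png",im[:,:,::-1])
im=imaging.capture("scene"); cv2.imwrite("pics/s4.png",im[:,:,::-1])
r=spotter.cut_out("ball_center","scene")
```

```text
[0.53271015 0.07902995 0.13777694] [[ 0.99570042  0.04256148 -0.08227513]
 [ 0.08269964 -0.00830837  0.99653988]
 [ 0.04173064 -0.9990593  -0.01179246]] 0.9961016321030471
```

View pics/w4.png

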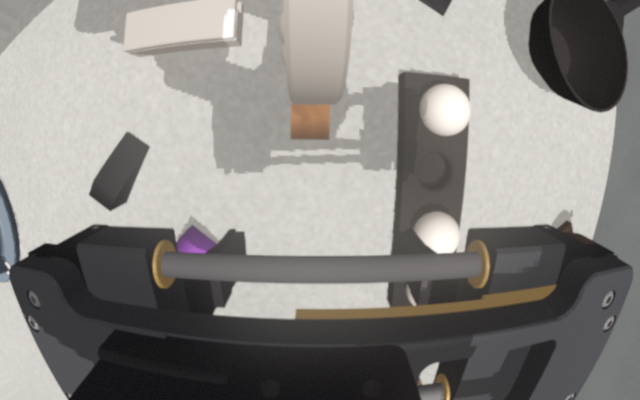

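View pics/s4.png

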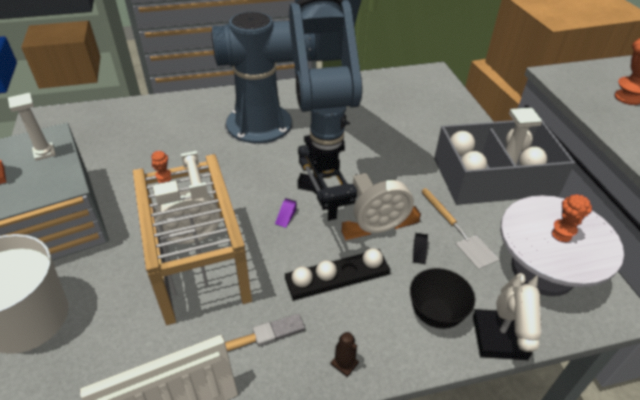

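Run:
```python
from h import *
p=imaging.camera_params("wrist")
im=imaging.capture("wrist"); cv2.imwrite("pics/w4c.png",cv2.resize(im[0:160,260:380],None,fx=4,fy=4,interpolation=2)[:600,:,::-1])
for c in [(291.5,138),(329,138)]: print(np.round(onz(wray(p,*c),0.0),4),np.round(onz(wray(p,*c),0.034),4))
t=np.array([-.09,.996]);c=np.array([.5184,.234]);n=np.array([.996,.09])
for d in (.103,):
  for s in (-1,1):
    q=c-t*d+n*s*.016; print(wproj(p,[*q,.034]),wproj(p,[*q,0]))
for ht in (.075,): print(wproj(p,[*(c-t*.075+n*.017),ht]),wproj(p,[*(c-t*.075-n*.017),ht]))
```

```text
[0.5092 0.1294 0.    ] [0.5107 0.1317 0.034 ]
[0.5439 0.132  0.    ] [0.5414 0.1339 0.034 ]
[292.6465262  140.12946534] [294.28617804 137.61823512]
[331.60304045 139.51014986] [328.70982087 137.06856479]
[337.5704637  103.21301793] [287.73504741 103.82974463]
```

View pics/w4c.png

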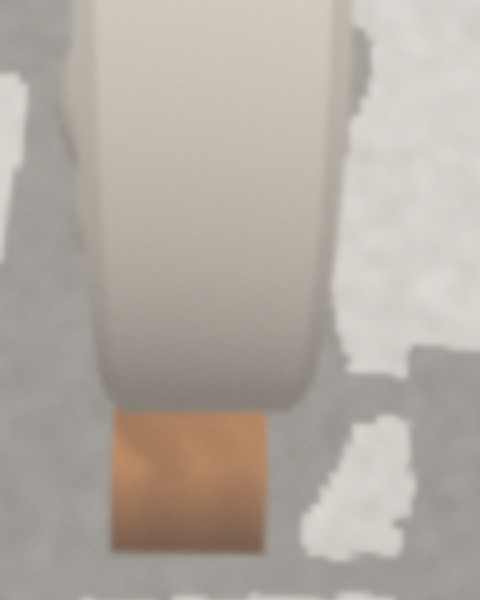

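>>> apply_moves --steps '[{"x": 0, "y": 0, "z": -30, "spin": 0}, {"x": 0, "y": 0, "z": -30, "spin": 0}, {"x": 0, "y": 0, "z": -20, "spin": 0}, {"x": 0, "y": 0, "z": -15, "spin": 0}, {"x": 0, "y": 0, "z": -5, "spin": 0}, {"x": 0, "y": 0, "z": 0, "spin": 0}]'

```text
time_s: 10.85
position: [0.5443, 0.0725, 0.0335]
tcp_rot: [[0.996, 0.055, -0.073], [0.073, -0.01, 0.997], [0.054, -0.998, -0.014]]
force: [0.2, -0.9, 0.2]
opening: 0.996
```

>>> apply_moves --steps '[{"x": -8, "y": 10, "z": -4, "spin": 0}, {"x": -8, "y": 12, "z": -3, "spin": 0}, {"x": -2, "y": 8, "z": 0, "spin": 0}, {"x": 0, "y": 0, "z": 0, "spin": 0}]'

```text
time_s: 11.25
position: [0.5263, 0.1046, 0.0278]
tcp_rot: [[0.996, 0.058, -0.071], [0.072, -0.01, 0.997], [0.057, -0.998, -0.014]]
force: [0.1, -0.4, 0.5]
opening: 1.0
```

>>> apply_moves --steps '[{"x": 0, "y": 8, "z": 0, "spin": 0.01}, {"x": -1, "y": 6, "z": 0, "spin": 0.01}, {"x": 0, "y": 4, "z": 0, "spin": 0}, {"x": 0, "y": 0, "z": 0, "spin": 0}]'

```text
time_s: 11.65
position: [0.5261, 0.1253, 0.0292]
tcp_rot: [[0.994, 0.061, -0.095], [0.096, -0.008, 0.995], [0.06, -0.998, -0.014]]
force: [-0.6, 0.1, -0.1]
opening: 1.001
```

Run:
```python
from h import *
im=imaging.capture("scene"); cv2.imwrite("pics/s5.png",cv2.resize(im[130:270,280:450],None,fx=4,fy=4,interpolation=2)[:,:,::-1])
im=imaging.capture("top"); cv2.imwrite("pics/t5.png",cv2.resize(im[150:270,190:370],None,fx=4,fy=4,interpolation=2)[:,:,::-1])
im=imaging.capture("wrist"); cv2.imwrite("pics/w5.png",im[:,:,::-1])
```

```text
(no output)
```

View pics/s5.png

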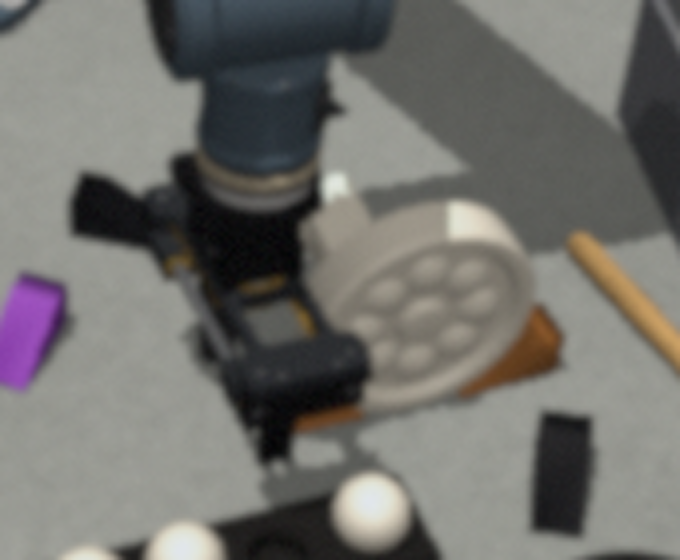

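View pics/w5.png

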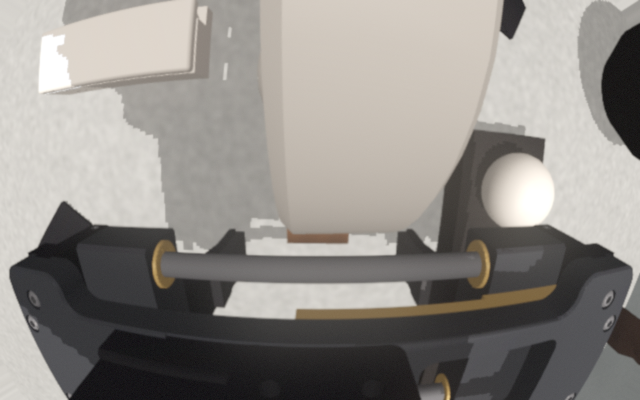

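>>> apply_moves --steps '[{"x": 0, "y": 3, "z": -1, "spin": 0}, {"x": 0, "y": 2, "z": 0, "spin": 0}, {"x": 0, "y": 0, "z": 0, "spin": 0}]'

```text
time_s: 12.1
position: [0.5262, 0.1292, 0.0278]
tcp_rot: [[0.994, 0.061, -0.093], [0.094, -0.009, 0.996], [0.06, -0.998, -0.014]]
force: [-0.5, -0.5, 0.2]
opening: 0.997
```

>>> apply_moves --steps '[{"x": 0, "y": 0, "z": 0, "spin": 0}, {"x": 0, "y": 0, "z": 0, "spin": 0}, {"x": 0, "y": 0, "z": 0, "spin": 0}, {"x": 0, "y": 0, "z": 0, "spin": 0}, {"x": 0, "y": 0, "z": 0, "spin": 0}, {"x": 0, "y": 0, "z": 0, "spin": 0}, {"x": 0, "y": 0, "z": 0, "spin": 0}, {"x": 0, "y": 0, "z": 0, "spin": 0}]' --grip 26

```text
time_s: 12.9
position: [0.5262, 0.1288, 0.0277]
tcp_rot: [[0.994, 0.061, -0.092], [0.093, -0.009, 0.996], [0.059, -0.998, -0.015]]
force: [-1.0, -0.5, 2.0]
opening: 0.364
```

Run:
```python
from h import *
im=imaging.capture("scene"); cv2.imwrite("pics/s6.png",cv2.resize(im[130:270,280:450],None,fx=4,fy=4,interpolation=2)[:,:,::-1])
im=imaging.capture("top"); cv2.imwrite("pics/t6.png",cv2.resize(im[150:270,190:370],None,fx=4,fy=4,interpolation=2)[:,:,::-1])
```

```text
(no output)
```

View pics/s6.png

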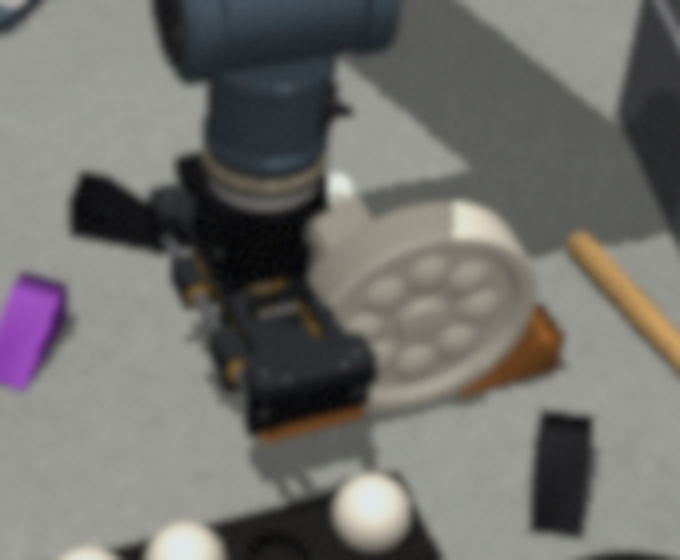

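View pics/t6.png

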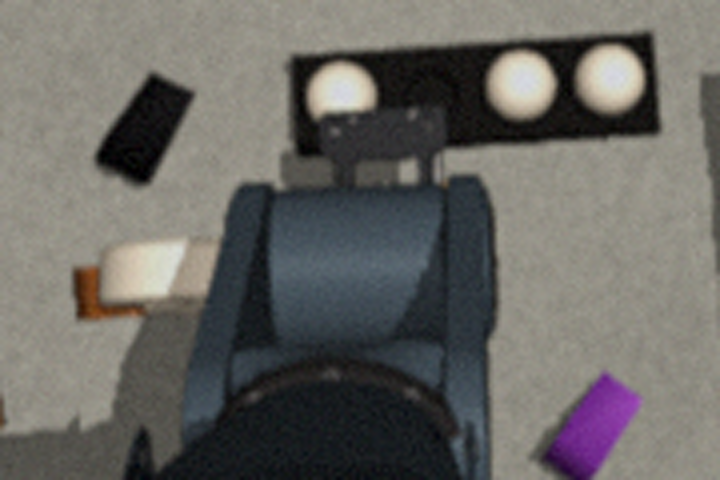

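>>> apply_moves --steps '[{"x": 0, "y": -5, "z": 1, "spin": 0}, {"x": 1, "y": -10, "z": 0, "spin": 0}, {"x": 1, "y": -12, "z": 0, "spin": 0}, {"x": 1, "y": -15, "z": 1, "spin": 0}, {"x": 1, "y": -15, "z": 1, "spin": 0}, {"x": 0, "y": -5, "z": 0, "spin": 0}, {"x": 0, "y": 0, "z": 0, "spin": 0}]'

```text
time_s: 13.7
position: [0.5301, 0.0605, 0.0304]
tcp_rot: [[0.994, 0.06, -0.091], [0.092, -0.009, 0.996], [0.059, -0.998, -0.015]]
force: [0.7, -0.1, -1.2]
opening: 0.358
```

Run:
```python
from h import *
im=imaging.capture("scene"); cv2.imwrite("pics/s7.png",cv2.resize(im[130:270,270:440],None,fx=4,fy=4,interpolation=2)[:,:,::-1])
im=imaging.capture("wrist"); cv2.imwrite("pics/w7.png",im[:,:,::-1])
```

```text
(no output)
```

View pics/s7.png

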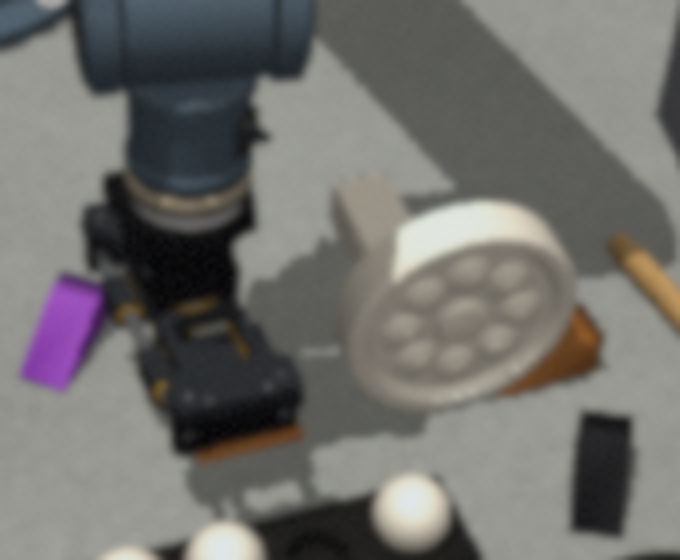

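View pics/w7.png

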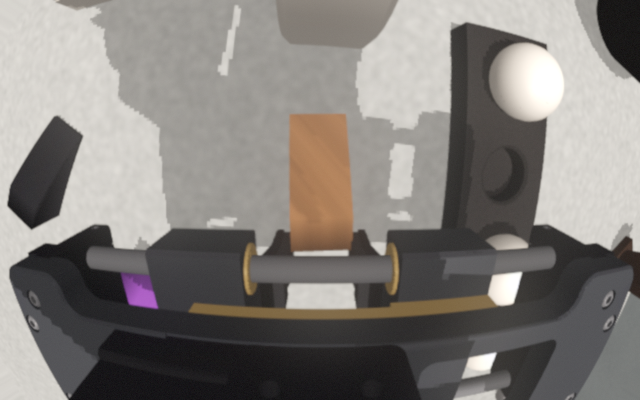

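>>> apply_moves --steps '[{"x": 0, "y": 0, "z": 20, "spin": 0}, {"x": -25, "y": 0, "z": 15, "spin": 0}, {"x": -35, "y": 0, "z": 5, "spin": 0}, {"x": -30, "y": 0, "z": 0, "spin": 0}, {"x": 0, "y": 0, "z": 0, "spin": 0.14}, {"x": 0, "y": 0, "z": 0, "spin": 0.14}, {"x": 0, "y": 0, "z": 0, "spin": 0.14}, {"x": 0, "y": 0, "z": 0, "spin": 0.14}, {"x": 0, "y": 0, "z": 0, "spin": 0.14}, {"x": 0, "y": 0, "z": 0, "spin": 0.14}, {"x": 0, "y": 0, "z": 0, "spin": 0.14}, {"x": 0, "y": 0, "z": 0, "spin": 0.14}]'

```text
time_s: 15.0
position: [0.4343, 0.069, 0.0724]
tcp_rot: [[0.295, 0.03, -0.955], [0.954, 0.054, 0.296], [0.06, -0.998, -0.013]]
force: [-0.0, -0.3, -0.8]
opening: 0.356
```

>>> apply_moves --steps '[{"x": 0, "y": 15, "z": 0, "spin": 0.13}, {"x": 0, "y": 15, "z": -10, "spin": 0.13}, {"x": 0, "y": 8, "z": -10, "spin": 0.12}, {"x": 0, "y": 0, "z": -8, "spin": 0}, {"x": 0, "y": 0, "z": 0, "spin": 0}]'

```text
time_s: 15.5
position: [0.4352, 0.1105, 0.0441]
tcp_rot: [[-0.098, 0.01, -0.995], [0.993, 0.062, -0.097], [0.06, -0.998, -0.016]]
force: [-0.2, -0.3, 0.8]
opening: 0.358
```

Run:
```python
from h import *
print(read_state()['joint_positions'])
im=imaging.capture("scene"); cv2.imwrite("pics/s8.png",cv2.resize(im[130:270,250:420],None,fx=4,fy=4,interpolation=2)[:,:,::-1])
im=imaging.capture("wrist"); cv2.imwrite("pics/w8.png",im[:,:,::-1])
```

```text
[  -2.51254793   37.19995905  116.36900328    8.07084203   26.21232835
 -105.35244534]
```

View pics/s8.png

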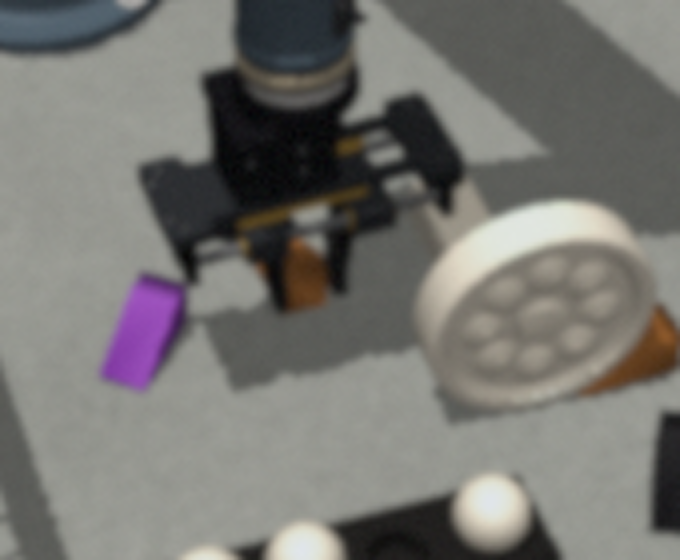

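View pics/w8.png

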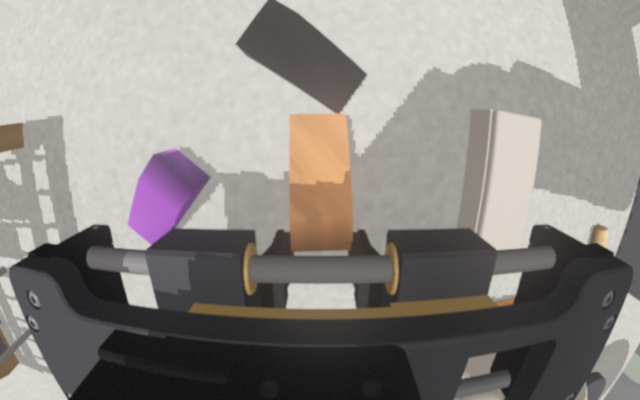

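>>> apply_moves --steps '[{"x": 7, "y": 0, "z": -4, "spin": 0}, {"x": 5, "y": 0, "z": -5, "spin": 0}, {"x": 0, "y": 0, "z": -5, "spin": 0}, {"x": 0, "y": 0, "z": -2, "spin": 0}, {"x": 0, "y": 0, "z": 0, "spin": 0}]'

```text
time_s: 16.1
position: [0.4502, 0.1089, 0.0283]
tcp_rot: [[-0.093, 0.015, -0.996], [0.994, 0.061, -0.092], [0.06, -0.998, -0.02]]
force: [0.5, -0.3, -0.0]
opening: 0.357
```

>>> apply_moves --steps '[{"x": 0, "y": 0, "z": 0, "spin": 0}, {"x": 0, "y": 0, "z": 0, "spin": 0}, {"x": 0, "y": 0, "z": 0, "spin": 0}, {"x": 0, "y": 0, "z": 20, "spin": 0}, {"x": 0, "y": 0, "z": 40, "spin": 0}, {"x": 0, "y": 0, "z": 35, "spin": 0}, {"x": 0, "y": 0, "z": 5, "spin": -0.15}, {"x": 0, "y": 0, "z": 0, "spin": -0.15}, {"x": 0, "y": 0, "z": 0, "spin": -0.15}, {"x": 0, "y": 0, "z": 0, "spin": -0.15}, {"x": 0, "y": 0, "z": 0, "spin": -0.15}, {"x": 0, "y": 0, "z": 0, "spin": -0.15}]' --grip 70

```text
time_s: 17.3
position: [0.448, 0.1087, 0.1344]
tcp_rot: [[0.725, 0.06, -0.686], [0.686, 0.028, 0.727], [0.063, -0.998, -0.021]]
force: [-0.2, 0.3, -1.3]
opening: 0.801
```

>>> apply_moves --steps '[{"x": 0, "y": 0, "z": 0, "spin": -0.15}, {"x": 0, "y": 0, "z": 0, "spin": -0.15}, {"x": 0, "y": 0, "z": 0, "spin": -0.15}, {"x": 0, "y": 0, "z": 0, "spin": -0.15}, {"x": 0, "y": 0, "z": 0, "spin": -0.15}, {"x": 0, "y": 0, "z": 0, "spin": -0.15}, {"x": 0, "y": 0, "z": 0, "spin": -0.15}, {"x": 0, "y": 0, "z": 0, "spin": -0.15}, {"x": 0, "y": 0, "z": 0, "spin": -0.15}, {"x": 0, "y": 0, "z": 0, "spin": -0.15}, {"x": 0, "y": 0, "z": 0, "spin": -0.15}, {"x": 0, "y": 0, "z": 0, "spin": -0.15}]'

```text
time_s: 18.5
position: [0.4424, 0.1093, 0.1361]
tcp_rot: [[0.503, 0.012, 0.864], [-0.862, -0.064, 0.503], [0.061, -0.998, -0.022]]
force: [0.5, -0.2, -0.4]
opening: 0.806
```

>>> apply_moves --steps '[{"x": 2, "y": 0, "z": 0, "spin": -0.15}, {"x": 2, "y": 0, "z": 0, "spin": -0.15}, {"x": 2, "y": 0, "z": 0, "spin": -0.13}, {"x": 0, "y": 0, "z": 0, "spin": 0}]'

```text
time_s: 18.9
position: [0.4473, 0.1096, 0.1366]
tcp_rot: [[0.092, -0.016, 0.996], [-0.994, -0.063, 0.091], [0.061, -0.998, -0.022]]
force: [-0.6, 0.1, 0.4]
opening: 0.807
```

Run:
```python
from h import *
s=read_state();print(s['joint_positions'],s['position'])
p=imaging.camera_params("wrist")
im=imaging.capture("wrist"); cv2.imwrite("pics/w9.png",im[:,:,::-1])
im=imaging.capture("scene"); cv2.imwrite("pics/s9.png",cv2.resize(im[130:310,230:430],None,fx=3,fy=3,interpolation=2)[:,:,::-1])
```

```text
[  2.18292069  27.36796579 109.21147785  -5.09288434  44.60447006
  90.58987752] [0.4472696  0.10957355 0.13662583]
```

View pics/w9.png

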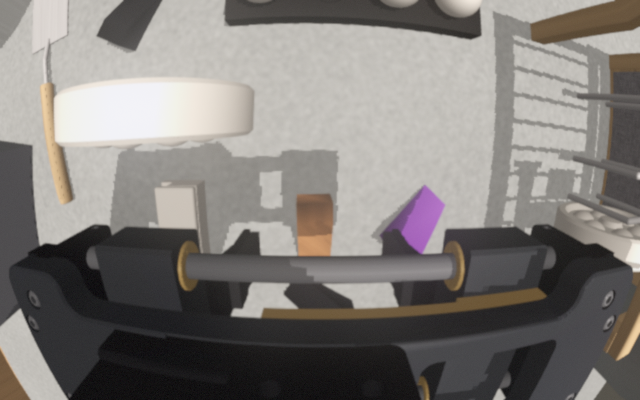

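View pics/s9.png

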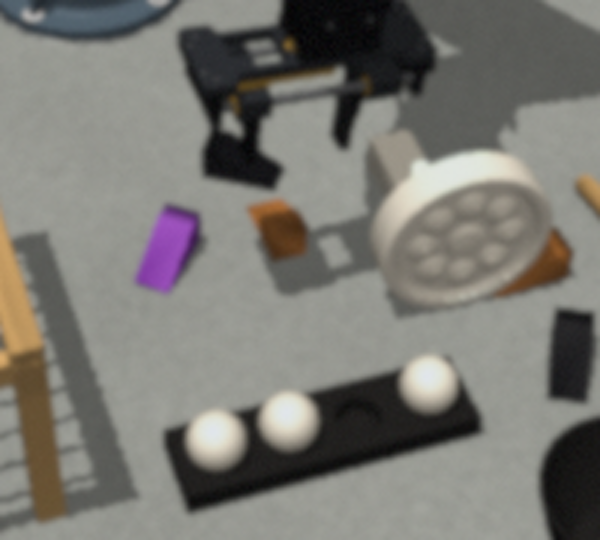

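Run:
```python
from h import *
p=imaging.camera_params("wrist")
im=imaging.capture("wrist"); cv2.imwrite("pics/w9c.png",cv2.resize(im[180:270,270:370],None,fx=6,fy=6,interpolation=2)[:,:,::-1])
for c in [(297.5,197),(332.5,196),(296,206),(332,206)]: print(np.round(onz(wray(p,*c),0.0),4),np.round(onz(wray(p,*c),0.034),4))
```

```text
[0.4401 0.123  0.    ] [0.4493 0.1234 0.034 ]
[0.4438 0.0895 0.    ] [0.4525 0.0938 0.034 ]
[0.431  0.1238 0.    ] [0.4413 0.124  0.034 ]
[0.4337 0.0889 0.    ] [0.4436 0.0933 0.034 ]
```

View pics/w9c.png

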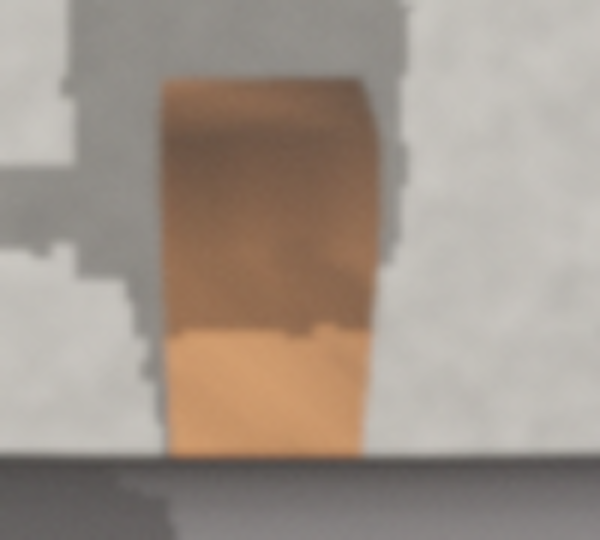

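>>> apply_moves --steps '[{"x": -2, "y": 0, "z": -30, "spin": 0}, {"x": -2, "y": 0, "z": -35, "spin": 0}, {"x": 0, "y": 0, "z": -30, "spin": 0}, {"x": 0, "y": 0, "z": 0, "spin": 0}]'

```text
time_s: 19.45
position: [0.4437, 0.1099, 0.0408]
tcp_rot: [[0.103, -0.01, 0.995], [-0.993, -0.063, 0.102], [0.061, -0.998, -0.017]]
force: [0.6, -0.5, 0.4]
opening: 0.801
```

>>> apply_moves --steps '[{"x": -1, "y": -1, "z": -10, "spin": 0}, {"x": 0, "y": 0, "z": -10, "spin": 0}, {"x": 0, "y": 0, "z": 0, "spin": 0}]'

```text
time_s: 19.75
position: [0.4436, 0.1089, 0.0214]
tcp_rot: [[0.105, -0.007, 0.994], [-0.993, -0.063, 0.104], [0.062, -0.998, -0.014]]
force: [-0.4, -0.6, -0.2]
opening: 0.803
```

>>> apply_moves --steps '[{"x": 0, "y": 0, "z": 0, "spin": 0}, {"x": 0, "y": 0, "z": 0, "spin": 0}, {"x": 0, "y": 0, "z": 0, "spin": 0}, {"x": 0, "y": 0, "z": 0, "spin": 0}, {"x": 0, "y": 0, "z": 0, "spin": 0}, {"x": 0, "y": 0, "z": 0, "spin": 0}, {"x": 0, "y": 0, "z": 0, "spin": 0}]' --grip 26

```text
time_s: 20.45
position: [0.4457, 0.1091, 0.0242]
tcp_rot: [[0.105, -0.001, 0.994], [-0.993, -0.063, 0.105], [0.062, -0.998, -0.008]]
force: [-0.7, -0.1, -1.3]
opening: 0.364
```

>>> apply_moves --steps '[{"x": 0, "y": 0, "z": 30, "spin": 0}, {"x": 0, "y": 0, "z": 45, "spin": 0}, {"x": 0, "y": 5, "z": 45, "spin": 0.05}, {"x": 0, "y": 15, "z": 45, "spin": 0.14}, {"x": 5, "y": 30, "z": 10, "spin": 0.14}, {"x": 7, "y": 35, "z": 0, "spin": 0.14}, {"x": 7, "y": 35, "z": 0, "spin": 0.14}, {"x": 7, "y": 35, "z": 0, "spin": 0.14}, {"x": 7, "y": 35, "z": 0, "spin": 0.14}, {"x": 7, "y": 35, "z": 0, "spin": 0.14}, {"x": 7, "y": 35, "z": 0, "spin": 0.14}, {"x": 0, "y": 0, "z": 0, "spin": 0.1}]'

```text
time_s: 21.65
position: [0.4894, 0.3787, 0.2049]
tcp_rot: [[0.987, 0.064, 0.147], [-0.146, -0.022, 0.989], [0.066, -0.998, -0.012]]
force: [0.1, -1.4, -1.0]
opening: 0.359
```

>>> apply_moves --steps '[{"x": 5, "y": 12, "z": 0, "spin": 0.12}, {"x": 5, "y": 12, "z": 0, "spin": 0.12}, {"x": 0, "y": 8, "z": 0, "spin": 0}, {"x": 0, "y": 0, "z": 0, "spin": 0}]'

```text
time_s: 22.05
position: [0.4965, 0.4122, 0.2017]
tcp_rot: [[0.993, 0.061, -0.103], [0.103, -0.009, 0.995], [0.06, -0.998, -0.016]]
force: [-1.4, 0.1, -0.7]
opening: 0.362
```

```bash
python3 - <<'E'
from h import *
im=imaging.capture("scene"); cv2.imwrite("pics/s10.png",im[:,:,::-1])
im=imaging.capture("top"); cv2.imwrite("pics/t10.png",im[:,:,::-1])
E
sed -i 's/^if __name__/if __name__/' fit.py; python3 fit.py
```

```text
top 1079 95
scene 2372 194
[ 0.5201  0.2328  0.0914 -0.043   0.0218] 5318.46142578125
[ 0.5193  0.2339  0.0844 -0.0763  0.0031] 2220.52587890625
```

View pics/s10.png

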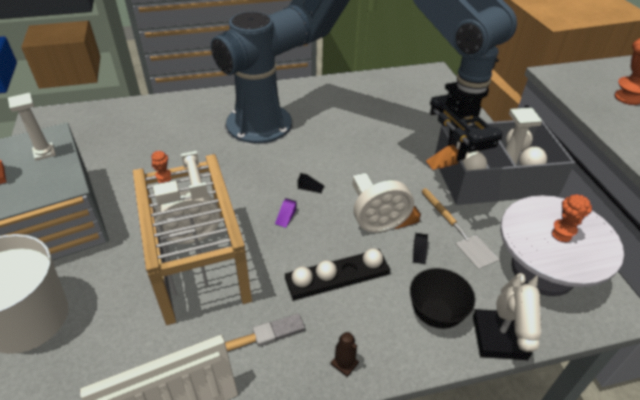

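View pics/t10.png

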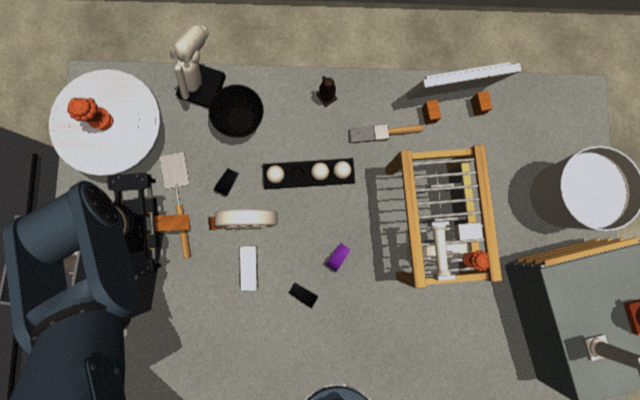

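>>> apply_moves --steps '[{"x": 3, "y": -2, "z": -35, "spin": 0}, {"x": 2, "y": -2, "z": -40, "spin": 0}, {"x": 1, "y": -2, "z": -30, "spin": 0}, {"x": 0, "y": 0, "z": -8, "spin": 0}, {"x": 0, "y": 0, "z": 0, "spin": 0}]'

```text
time_s: 22.85
position: [0.5056, 0.4045, 0.0902]
tcp_rot: [[0.993, 0.069, -0.099], [0.099, -0.005, 0.995], [0.069, -0.998, -0.012]]
force: [0.0, -0.0, -1.0]
opening: 0.364
```

Run:
```python
from h import *
im=imaging.capture("scene"); cv2.imwrite("pics/s11.png",cv2.resize(im[100:270,330:530],None,fx=3.5,fy=3.5,interpolation=2)[:,:,::-1])
im=imaging.capture("top"); cv2.imwrite("pics/t11.png",cv2.resize(im[150:280,100:300],None,fx=4,fy=4,interpolation=2)[:,:,::-1])
```

```text
(no output)
```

View pics/s11.png

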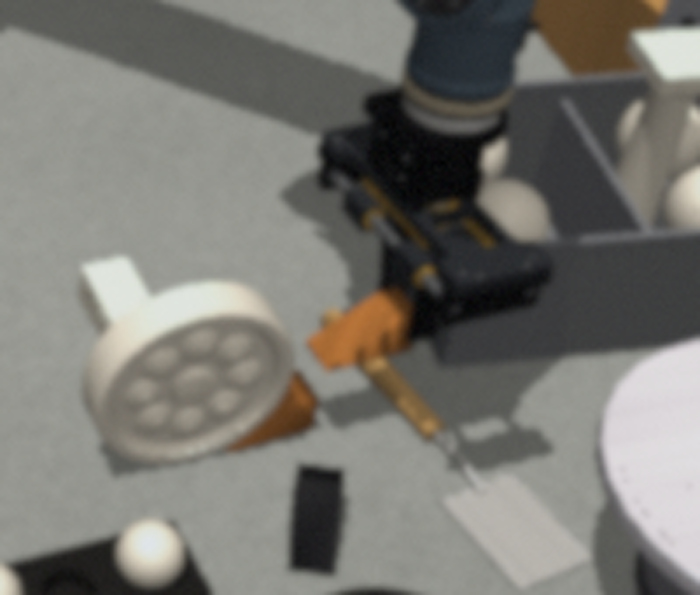

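View pics/t11.png

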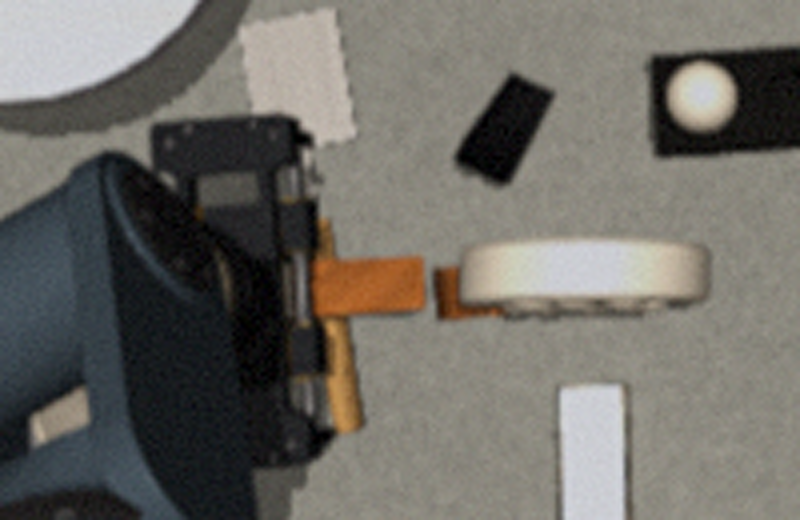

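>>> apply_moves --steps '[{"x": 0, "y": -3, "z": -8, "spin": 0}, {"x": 0, "y": -3, "z": -7, "spin": -0.01}, {"x": 0, "y": -5, "z": -2, "spin": 0}, {"x": 0, "y": -5, "z": 0, "spin": 0}, {"x": 0, "y": 0, "z": 0, "spin": 0}]'

```text
time_s: 23.45
position: [0.5092, 0.3897, 0.0789]
tcp_rot: [[0.993, 0.08, -0.089], [0.089, -0.0, 0.996], [0.08, -0.997, -0.007]]
force: [-0.3, 0.3, -1.4]
opening: 0.363
```

>>> apply_moves --steps '[{"x": -3, "y": -2, "z": -3, "spin": 0}, {"x": -2, "y": -3, "z": -2, "spin": 0}, {"x": 0, "y": -4, "z": 0, "spin": 0}, {"x": 0, "y": -4, "z": 0, "spin": 0}]'

```text
time_s: 23.85
position: [0.5039, 0.3762, 0.0741]
tcp_rot: [[0.993, 0.082, -0.089], [0.089, 0.001, 0.996], [0.081, -0.997, -0.007]]
force: [0.2, -0.1, -1.0]
opening: 0.364
```

Run:
```python
from h import *
im=imaging.capture("scene"); cv2.imwrite("pics/s12.png",cv2.resize(im[130:270,330:500],None,fx=4,fy=4,interpolation=2)[:,:,::-1])
im=imaging.capture("wrist"); cv2.imwrite("pics/w12.png",im[:,:,::-1])
```

```text
(no output)
```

View pics/s12.png

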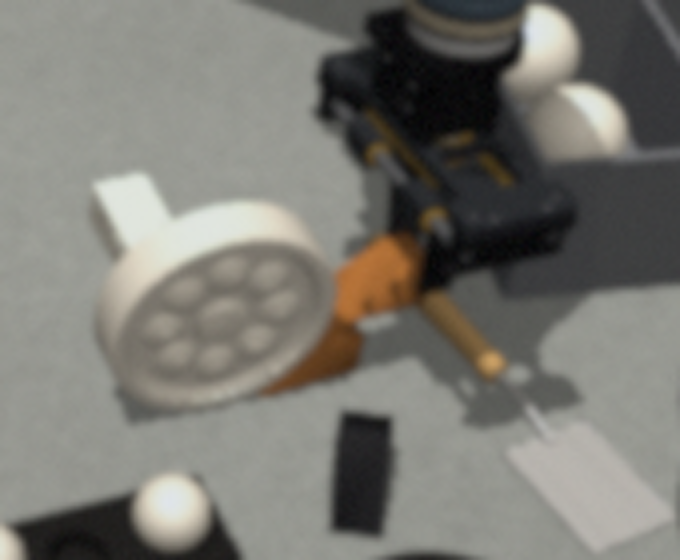

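View pics/w12.png

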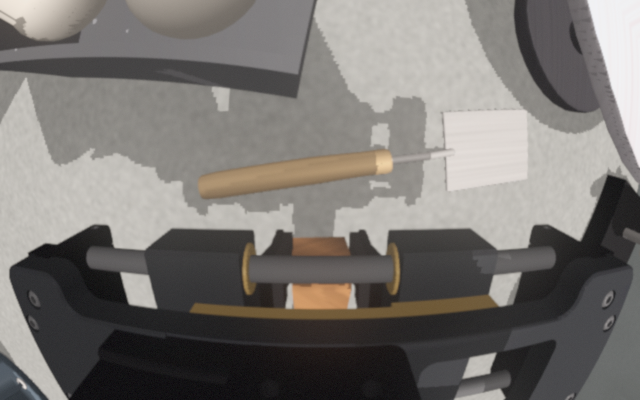

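>>> apply_moves --steps '[{"x": 0, "y": -5, "z": 0, "spin": 0}, {"x": 1, "y": -6, "z": 0, "spin": 0}, {"x": 0, "y": -7, "z": 0, "spin": 0}, {"x": 1, "y": -8, "z": 0, "spin": 0}, {"x": 0, "y": -8, "z": 0, "spin": 0}, {"x": 1, "y": -8, "z": 0, "spin": 0}]'

```text
time_s: 24.55
position: [0.5076, 0.3314, 0.0745]
tcp_rot: [[0.993, 0.083, -0.089], [0.089, 0.001, 0.996], [0.082, -0.997, -0.006]]
force: [-1.0, 0.4, -0.8]
opening: 0.363
```

```bash
cat > look.py <<'E'
from h import *
import sys
n=sys.argv[1]
im=imaging.capture("scene"); cv2.imwrite(f"pics/s{n}.png",cv2.resize(im[130:330,200:460],None,fx=2.9,fy=2.9,interpolation=2)[:,:,::-1])
im=imaging.capture("top"); cv2.imwrite(f"pics/t{n}.png",cv2.resize(im[150:270,190:460],None,fx=2.9,fy=2.9,interpolation=2)[:,:,::-1])
E
python3 look.py 13
```

```text
(no output)
```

View pics/s13.png

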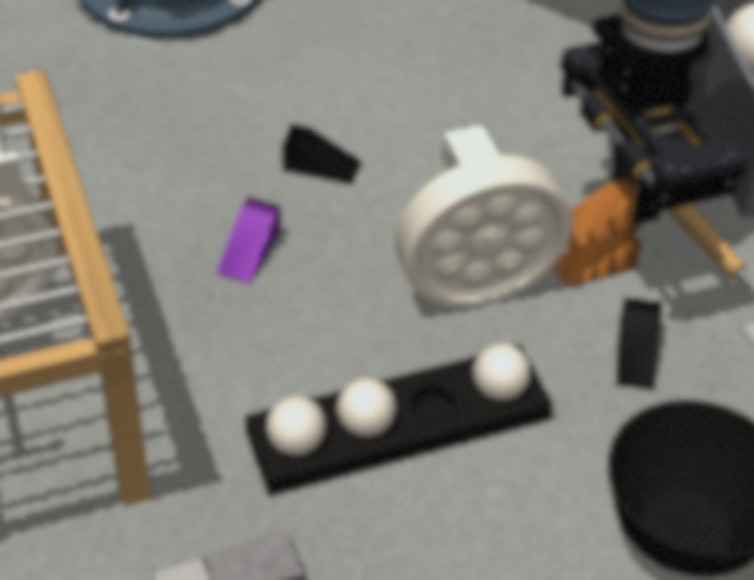

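View pics/t13.png

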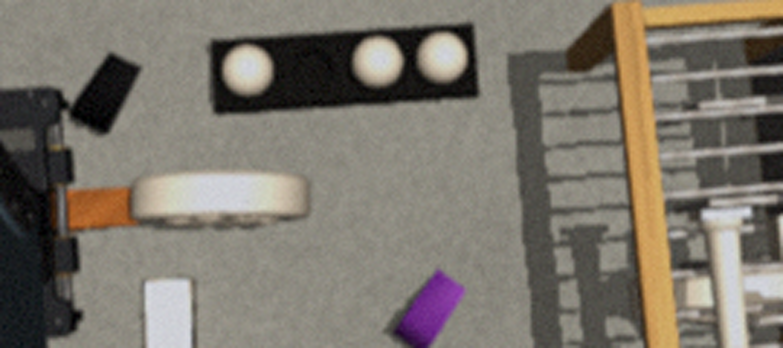

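>>> apply_moves --steps '[{"x": 0, "y": -8, "z": 0, "spin": 0}, {"x": 1, "y": -8, "z": 0, "spin": 0}, {"x": 1, "y": -8, "z": 0, "spin": 0}, {"x": 0, "y": -8, "z": 0, "spin": 0}, {"x": 1, "y": -8, "z": 0, "spin": 0}, {"x": 1, "y": -8, "z": 0, "spin": 0}, {"x": 0, "y": -8, "z": 0, "spin": 0}, {"x": 1, "y": -8, "z": 0, "spin": 0}]'

```text
time_s: 25.45
position: [0.5135, 0.2622, 0.0747]
tcp_rot: [[0.993, 0.083, -0.089], [0.089, 0.001, 0.996], [0.083, -0.997, -0.006]]
force: [0.1, 0.2, -1.0]
opening: 0.362
```

```bash
python3 look.py 14
```

```text
(no output)
```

View pics/t14.png

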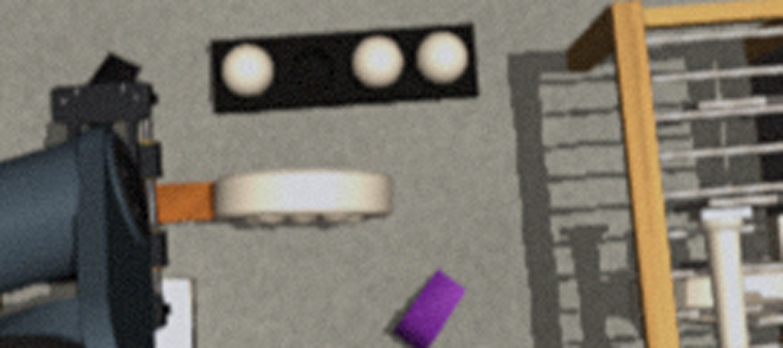

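View pics/s14.png

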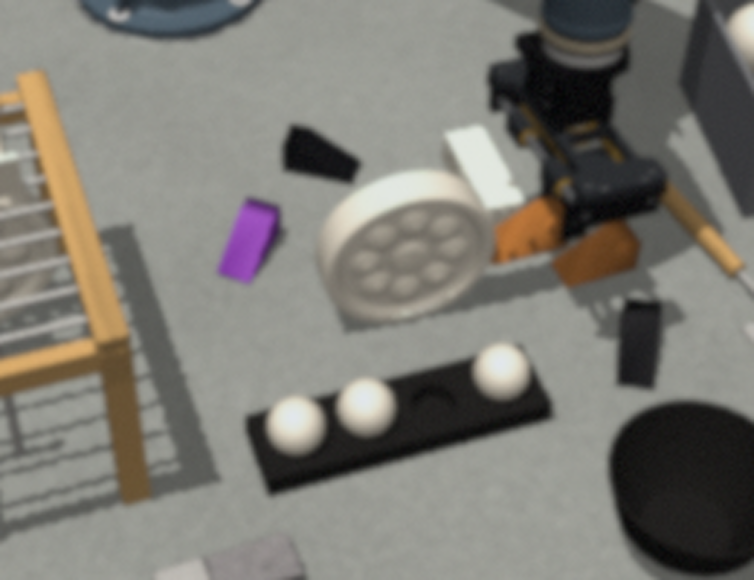

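>>> apply_moves --steps '[{"x": 0, "y": -8, "z": 0, "spin": 0}, {"x": 1, "y": -8, "z": 0, "spin": 0}, {"x": 1, "y": -9, "z": 0, "spin": 0}, {"x": 0, "y": -9, "z": 0, "spin": 0}, {"x": 1, "y": -9, "z": 0, "spin": 0}, {"x": 1, "y": -9, "z": 0, "spin": 0}, {"x": 0, "y": -9, "z": 0, "spin": 0}, {"x": 1, "y": -9, "z": 0, "spin": 0}, {"x": 0, "y": -9, "z": 0, "spin": 0}, {"x": 1, "y": -9, "z": 0, "spin": 0}, {"x": 0, "y": -9, "z": 0, "spin": 0}, {"x": 1, "y": -9, "z": 0, "spin": 0}]'

```text
time_s: 26.75
position: [0.5213, 0.1475, 0.0749]
tcp_rot: [[0.993, 0.084, -0.088], [0.089, 0.002, 0.996], [0.084, -0.996, -0.006]]
force: [0.4, -0.8, -0.4]
opening: 0.369
```

```bash
python3 look.py 15
```

```text
(no output)
```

View pics/t15.png

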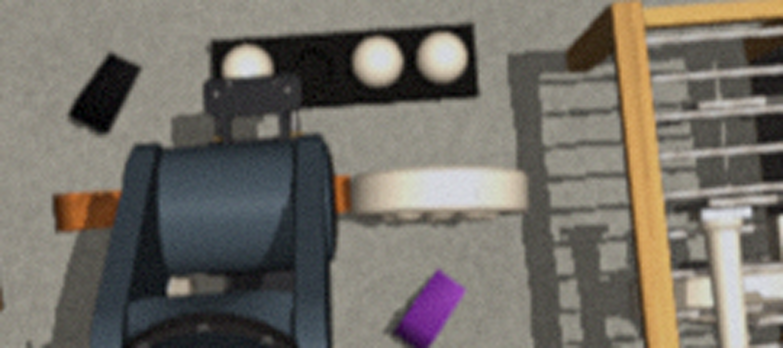

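View pics/s15.png

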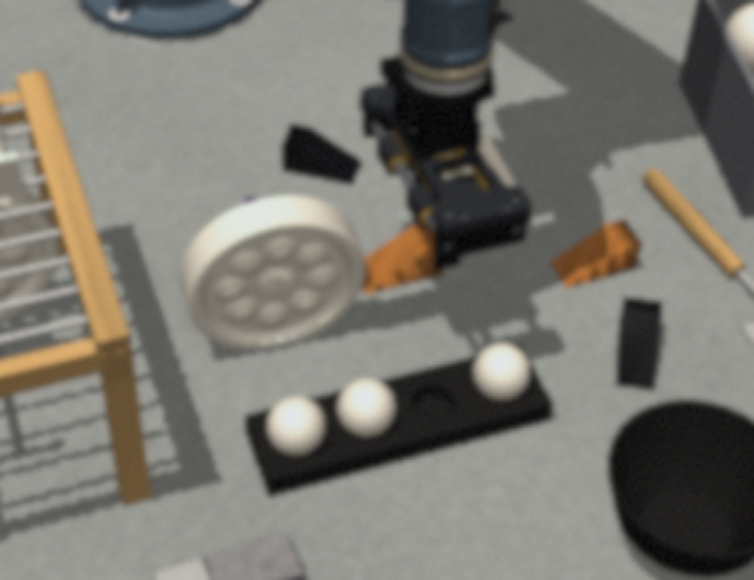

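```bash
cat > fitd.py <<'E'
import sys
src=open('fit.py').read().split("if __name__")[0].split("cams={}")
from h import *
x0,y0=float(sys.argv[1]),float(sys.argv[2])
cams={}
S=4
from scipy.optimize import minimize
exec(src[1][src[1].index("def disc"):])
for c in ("top","scene"):
    imaging.capture(c);p=imaging.camera_params(c); rs=spotter.cut_out("roundel",c)
    pc=proj(p,[x0,y0,.075]); r=min(rs,key=lambda r:np.hypot(*(np.array(cen(r['mask']))-pc))); m=r['mask']
    u,v=pc.astype(int); cams[c]=(p,m,(u-55,v-50,u+55,v+50)); print(c,r['score'],m.sum(),np.round(pc),np.round(cen(m)))
def cost(v):
    e=0
    for k,(p,m,box) in cams.items():
        a,b,c,d=box; D=ren(p,disc(*v),box); bl=lambda q:cv2.GaussianBlur(q.astype(np.float32),(0,0),3)
        e+=((bl(D)-bl(np.kron(m[b:d,a:c].astype(np.float32),np.ones((S,S),np.float32))))**2).sum()
    return e
r=minimize(cost,[x0,y0,.09],method="Nelder-Mead",options=dict(initial_simplex=np.array([x0,y0,.09])+np.vstack([np.zeros(3),np.diag([.006,.006,.05])])))
print(np.round(r.x,4),r.fun)
E
python3 fitd.py .5395 .006
```

```text
top 0.9 1077 [340. 212.] [344. 216.]
scene 0.94 2647 [295. 228.] [285. 226.]
[ 0.5295 -0.0141  0.032 ] 3055.14501953125
```

```bash
cat > ov.py <<'E'
import sys
from h import *
src=open('fit.py').read(); S=4
exec(src[src.index("def disc"):src.index("def ren")])
P=[float(a) for a in sys.argv[2:5]]
for c,w in (("top",(260,150,460,280)),("scene",(200,170,400,310))):
    im=imaging.capture(c)[:,:,::-1].copy();p=imaging.camera_params(c)
    x0,y0,x1,y1=w; a=cv2.resize(im[y0:y1,x0:x1],None,fx=4,fy=4,interpolation=2)
    q=np.array([proj(p,X) for X in disc(*P)])
    q=((q+.5-[x0,y0])*4-.5)
    for s in (q[:60],q[60:]): cv2.polylines(a,[np.round(s).astype(np.int32)],True,(0,255,0),1)
    cv2.imwrite(f"pics/ov{sys.argv[1]}_{c}.png",a)
E
python3 ov.py 1 .5295 -.014 .032
```

```text
(no output)
```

View pics/ov1_top.png

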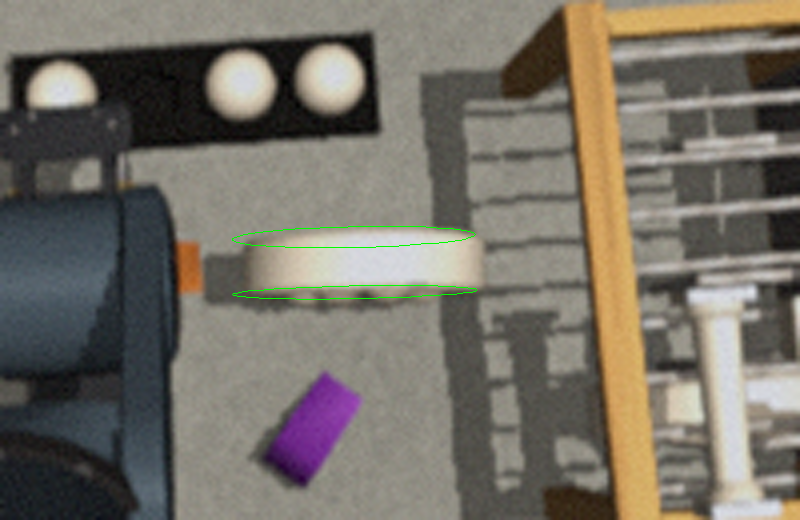

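View pics/ov1_scene.png

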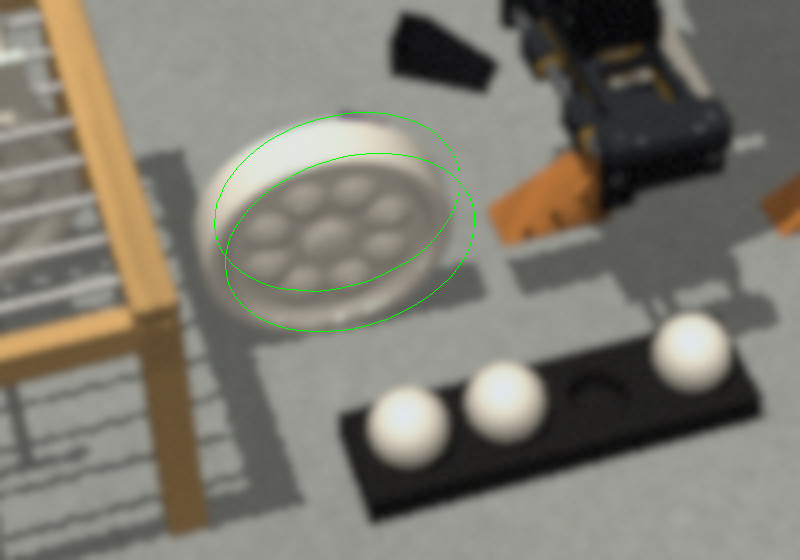

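```bash
python3 fitd.py .5375 -.02; python3 fitd.py .54 -.025
```

```text
top 0.79 1038 [350. 213.] [354. 216.]
scene 0.78 2631 [284. 229.] [275. 228.]
[ 0.5299 -0.0391  0.0524] 3542.85400390625
top 0.74 1055 [352. 212.] [361. 216.]
scene 0.58 2619 [282. 230.] [269. 229.]
[ 0.53   -0.0508  0.0459] 3225.8798828125
```

Run:
```python
from h import *
p=imaging.camera_params("top"); ps=imaging.camera_params("scene")
for k in (0,1,2):
    im=imaging.capture("top"); 
    a=im[195:245,320:420].astype(int); m=(a.min(2)>125)
    ys,xs=np.nonzero(m); print(read_state()['time_s'],xs.min()+320,xs.max()+320,xs.mean()+320,ys.mean()+195, np.round(onz(ray(p,xs.mean()+320,ys.mean()+195),.145),4))
cv2.imwrite("pics/tt16.png",cv2.resize(im[150:280,300:460],None,fx=5,fy=5,interpolation=2)[:,:,::-1])
im=cv2.imread("pics/top0.png"); a=im[195:245,200:300].min(2); ys,xs=np.nonzero(a>125); print(xs.mean()+200,ys.mean()+195,np.round(onz(ray(p,xs.mean()+200,ys.mean()+195),.145),4))
```

```text
27.6 320 419 358.9885591705399 217.28065784769396 [ 0.5216 -0.0332  0.145 ]
27.65 320 419 358.8468660968661 217.35861823361824 [ 0.5214 -0.0329  0.145 ]
27.7 320 419 358.7474892395983 217.230631276901 [ 0.5217 -0.0326  0.145 ]
244.21951219512195 216.48652118100128 [0.5188 0.2295 0.145 ]
```

View pics/tt16.png

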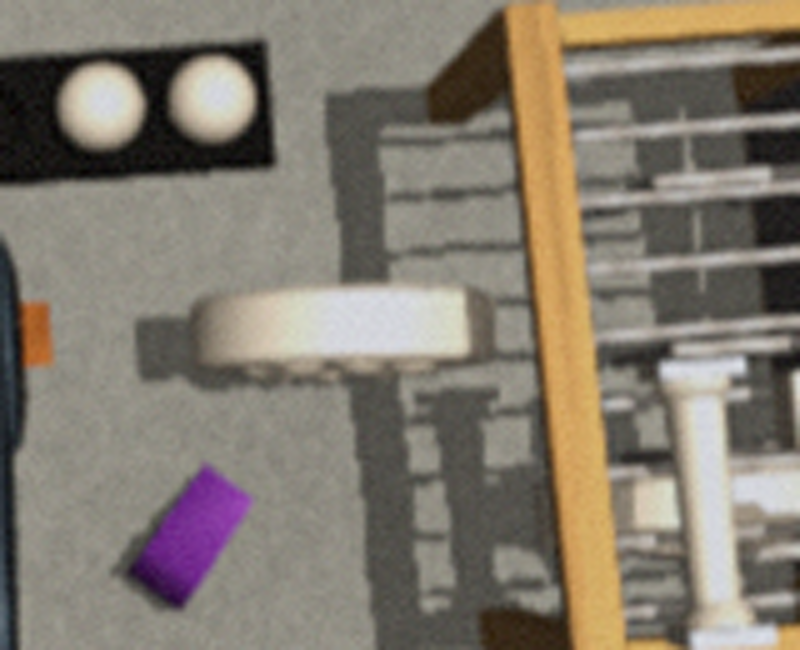

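```bash
python3 - <<'E'
from h import *
p=imaging.camera_params("top")
f=lambda c:(300+(c[0]+.5)/5-.5,150+(c[1]+.5)/5-.5)
for c in [(655,182),(770,174),(672,350),(800,342)]: print(np.round(onz(ray(p,*f(c)),.105),4))
for k in range(2):
    im=imaging.capture("top"); a=im[205:228,335:402].astype(int)
print(read_state()['time_s'])
cv2.imwrite("pics/tt17.png",cv2.resize(im[150:280,300:460],None,fx=5,fy=5,interpolation=2)[:,:,::-1])
for c in [(195,330),(492,330),(325,288),(460,288),(325,360),(460,358)]: print(c,np.round(onz(ray(p,*f(c)),.075),4),np.round(onz(ray(p,*f(c)),.15),4))
E
python3 fitd.py .54 -.05
```

```text
[ 0.6036 -0.2124  0.105 ]
[ 0.6087 -0.269   0.105 ]
[ 0.5219 -0.2193  0.105 ]
[ 0.5268 -0.2817  0.105 ]
27.8
(195, 330) [0.5296 0.0091 0.075 ] [0.5242 0.0141 0.15  ]
(492, 330) [ 0.5323 -0.1386  0.075 ] [ 0.5267 -0.1224  0.15  ]
(325, 288) [ 0.5517 -0.0553  0.075 ] [ 0.5446 -0.0454  0.15  ]
(460, 288) [ 0.5529 -0.1227  0.075 ] [ 0.5457 -0.1077  0.15  ]
(325, 360) [ 0.5159 -0.0554  0.075 ] [ 0.5116 -0.0455  0.15  ]
(460, 358) [ 0.5181 -0.1225  0.075 ] [ 0.5135 -0.1075  0.15  ]
top 0.87 1116 [362. 212.] [372. 216.]
scene 0.73 2231 [272. 232.] [262. 230.]
[ 0.5306 -0.0743  0.0292] 9185.5517578125
```

View pics/tt17.png

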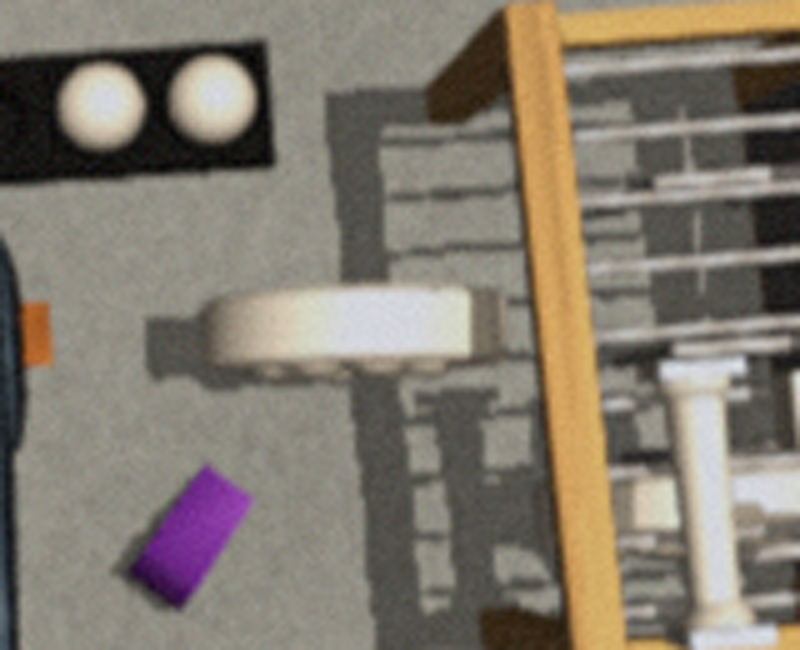

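Run:
```python
from h import *
for k in range(2):
    im=imaging.capture("top"); print(read_state()['time_s'])
    cv2.imwrite(f"pics/tt18_{k}.png",cv2.resize(im[170:260,310:460],None,fx=5,fy=5,interpolation=2)[:,:,::-1])
im=imaging.capture("scene");cv2.imwrite("pics/s18.png",cv2.resize(im[150:310,200:400],None,fx=4,fy=4,interpolation=2)[:,:,::-1])
```

```text
28.05
28.1
```

View pics/tt18_1.png

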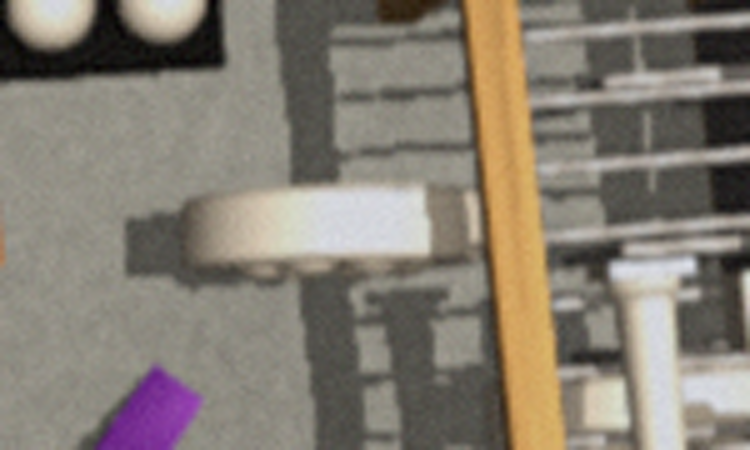

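View pics/s18.png

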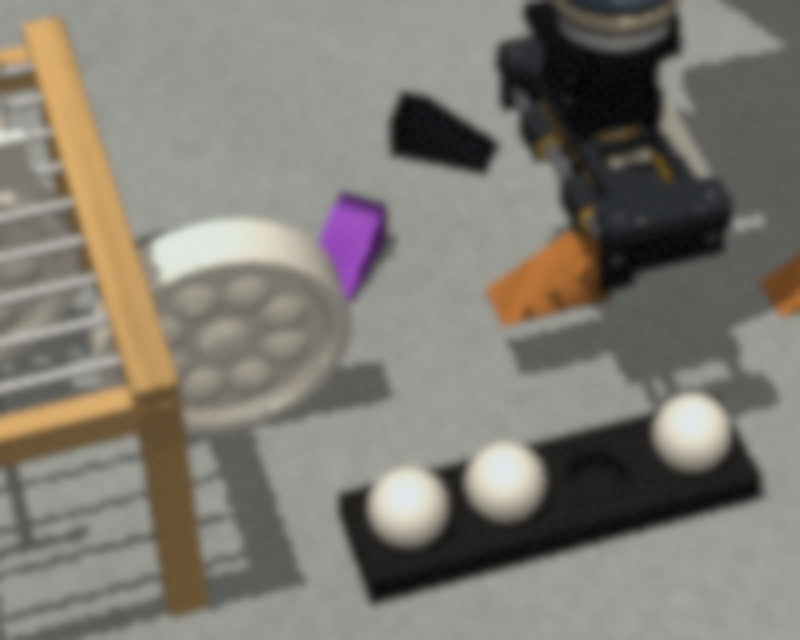

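>>> apply_moves --steps '[{"x": 18, "y": 0, "z": 0, "spin": 0.04}, {"x": 20, "y": 0, "z": 0, "spin": 0.04}, {"x": 12, "y": -15, "z": 0, "spin": 0.03}, {"x": 2, "y": -30, "z": 0, "spin": 0}, {"x": 0, "y": -30, "z": 0, "spin": 0}, {"x": 0, "y": -25, "z": 0, "spin": 0}, {"x": 0, "y": -10, "z": 0, "spin": 0}, {"x": 0, "y": 0, "z": 0, "spin": 0}]'

```text
time_s: 28.95
position: [0.5751, 0.0356, 0.0747]
tcp_rot: [[0.975, 0.084, -0.205], [0.204, 0.011, 0.979], [0.084, -0.996, -0.006]]
force: [-0.6, 0.3, -1.0]
opening: 0.367
```

```bash
cat > lk.py <<'E'
from h import *
import sys
n=sys.argv[1]
im=imaging.capture("top"); cv2.imwrite(f"pics/t{n}.png",cv2.resize(im[170:260,310:460],None,fx=5,fy=5,interpolation=2)[:,:,::-1])
im=imaging.capture("scene");cv2.imwrite(f"pics/s{n}.png",cv2.resize(im[150:310,200:400],None,fx=4,fy=4,interpolation=2)[:,:,::-1])
E
python3 lk.py 20
```

```text
(no output)
```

View pics/t20.png

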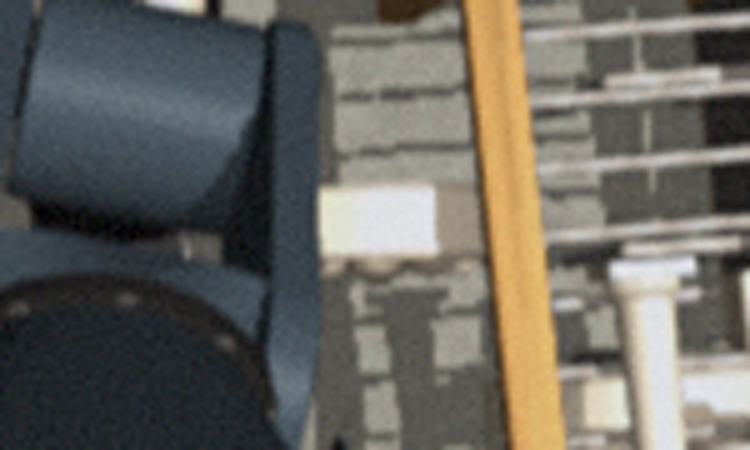

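View pics/s20.png

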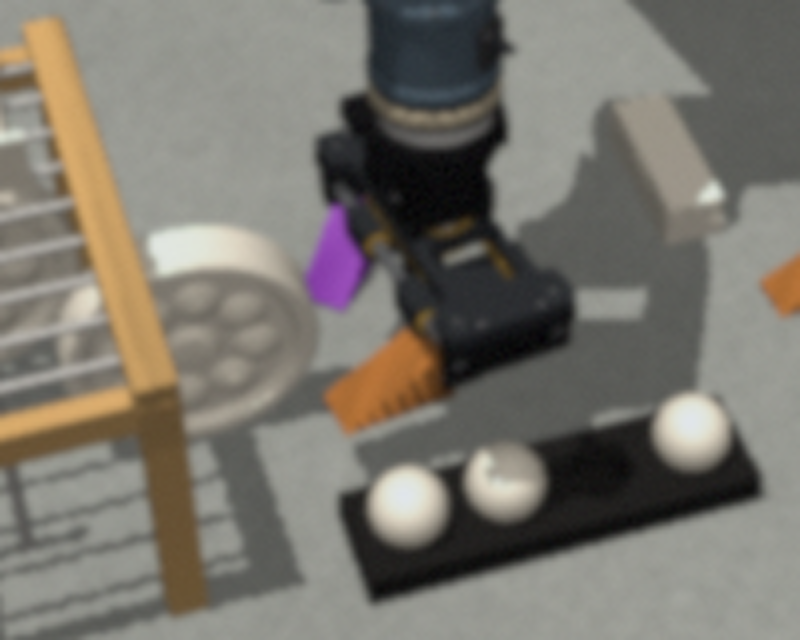

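>>> apply_moves --steps '[{"x": -1, "y": -12, "z": 0, "spin": 0}, {"x": 0, "y": -12, "z": 0, "spin": 0}, {"x": 0, "y": -5, "z": 0, "spin": 0}, {"x": 0, "y": 0, "z": 0, "spin": 0}]'

```text
time_s: 29.45
position: [0.5732, 0.009, 0.0747]
tcp_rot: [[0.974, 0.083, -0.211], [0.211, 0.012, 0.977], [0.084, -0.996, -0.006]]
force: [0.1, 0.5, -0.2]
opening: 0.366
```

```bash
python3 lk.py 21;  python3 - <<'E'
from h import *
im=imaging.capture("wrist"); cv2.imwrite("pics/w21.png",im[:,:,::-1])
p=imaging.camera_params("scene")
# scene appearance: project candidate rear rim for y
for yc in (-.1,-.11,-.12):
    print(yc,[np.round((proj(p,[.5285,yc+.075,.075])-[200,150])*4),np.round((proj(p,[.5455,yc+.075,.075])-[200,150])*4)])
E
```

```text
-0.1 [array([325., 305.]), array([330., 326.])]
-0.11 [array([308., 308.]), array([313., 329.])]
-0.12 [array([291., 311.]), array([296., 332.])]
```

View pics/s21.png

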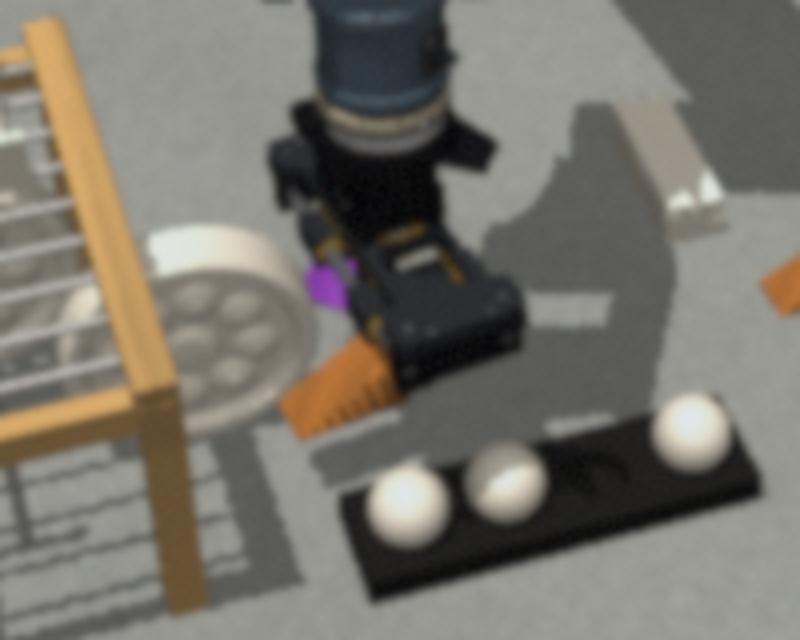

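View pics/t21.png

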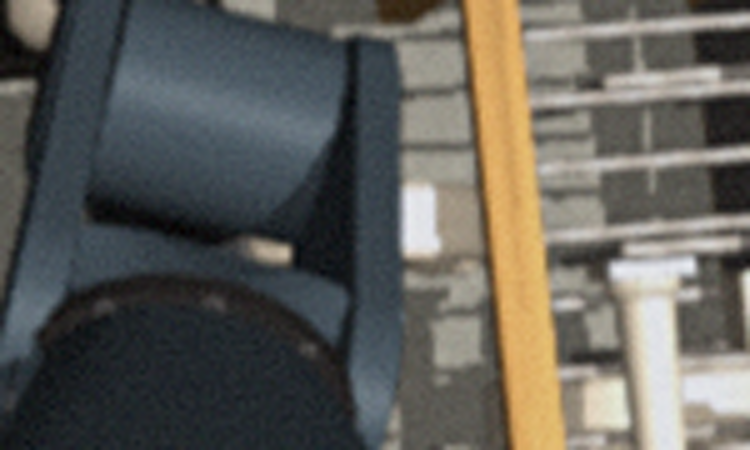

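>>> apply_moves --steps '[{"x": -5, "y": 0, "z": -6, "spin": 0}, {"x": -5, "y": 0, "z": -6, "spin": 0.01}, {"x": -4, "y": 0, "z": 0, "spin": 0}, {"x": -4, "y": 0, "z": 0, "spin": 0}, {"x": -3, "y": 0, "z": 0, "spin": 0}, {"x": 0, "y": 0, "z": 0, "spin": 0}]'

```text
time_s: 30.2
position: [0.5493, 0.011, 0.0612]
tcp_rot: [[0.971, 0.081, -0.224], [0.223, 0.014, 0.975], [0.082, -0.997, -0.004]]
force: [0.1, -0.0, -1.3]
opening: 0.364
```

```bash
python3 lk.py 22
```

```text
(no output)
```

View pics/s22.png

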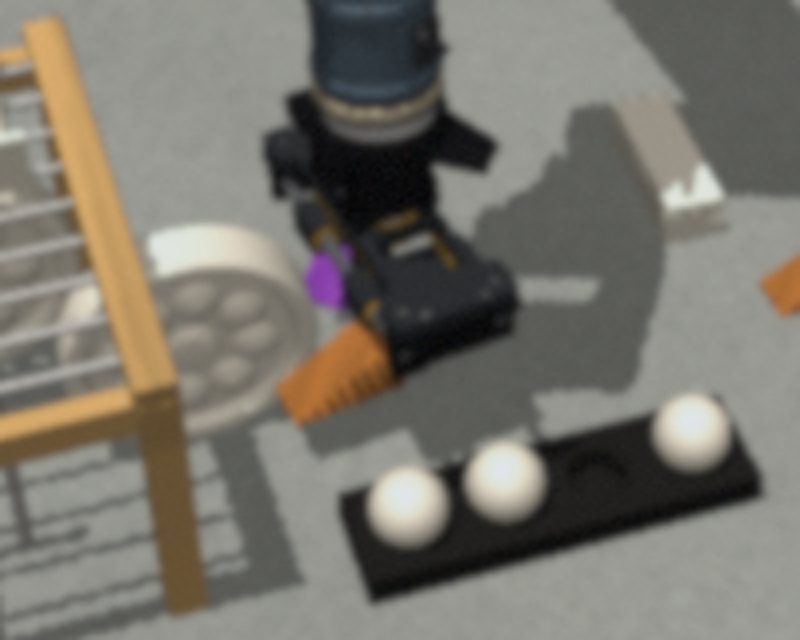

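>>> apply_moves --steps '[{"x": -3, "y": 0, "z": 0, "spin": 0}, {"x": -3, "y": 0, "z": 0, "spin": 0}, {"x": -2, "y": 0, "z": 0, "spin": 0}, {"x": 0, "y": 0, "z": 0, "spin": 0}]'

```text
time_s: 30.7
position: [0.5427, 0.0107, 0.062]
tcp_rot: [[0.971, 0.085, -0.224], [0.223, 0.013, 0.975], [0.086, -0.996, -0.006]]
force: [0.3, -0.6, -0.5]
opening: 0.364
```

```bash
python3 lk.py 23
```

```text
(no output)
```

View pics/s23.png

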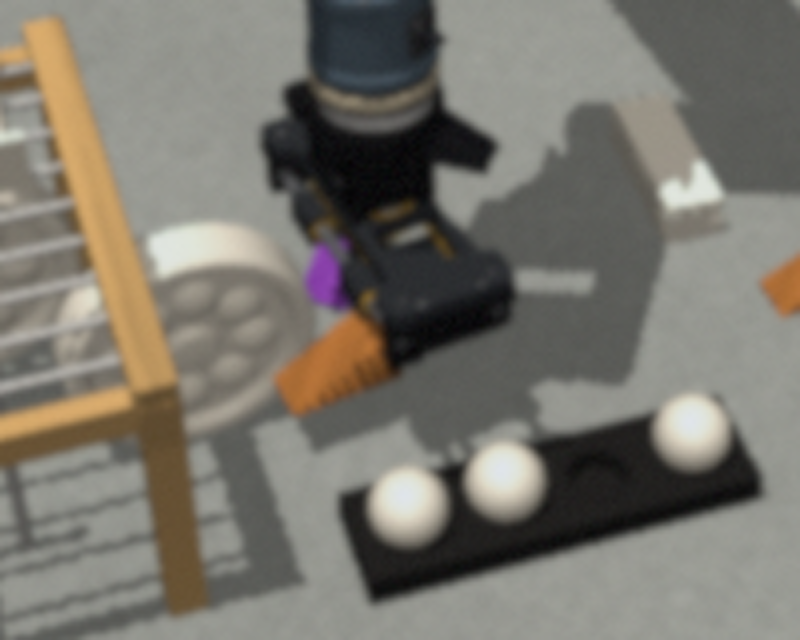

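View pics/t23.png

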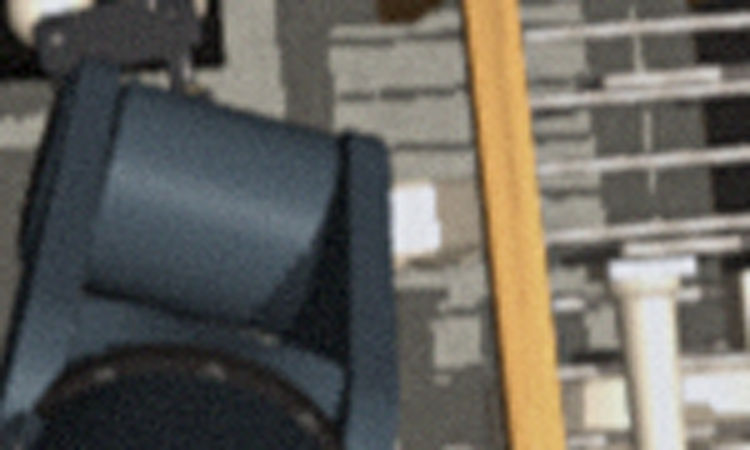

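>>> apply_moves --steps '[{"x": -3, "y": 0, "z": 0, "spin": 0}, {"x": -3, "y": 0, "z": 0, "spin": 0}, {"x": -3, "y": 0, "z": 0, "spin": 0}, {"x": -2, "y": 0, "z": 0, "spin": 0}, {"x": 0, "y": 0, "z": 0, "spin": 0}]'

```text
time_s: 31.3
position: [0.5315, 0.0106, 0.0621]
tcp_rot: [[0.971, 0.086, -0.224], [0.223, 0.013, 0.975], [0.087, -0.996, -0.006]]
force: [-0.7, -0.2, -0.7]
opening: 0.366
```

```bash
python3 lk.py 24
```

```text
(no output)
```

View pics/s24.png

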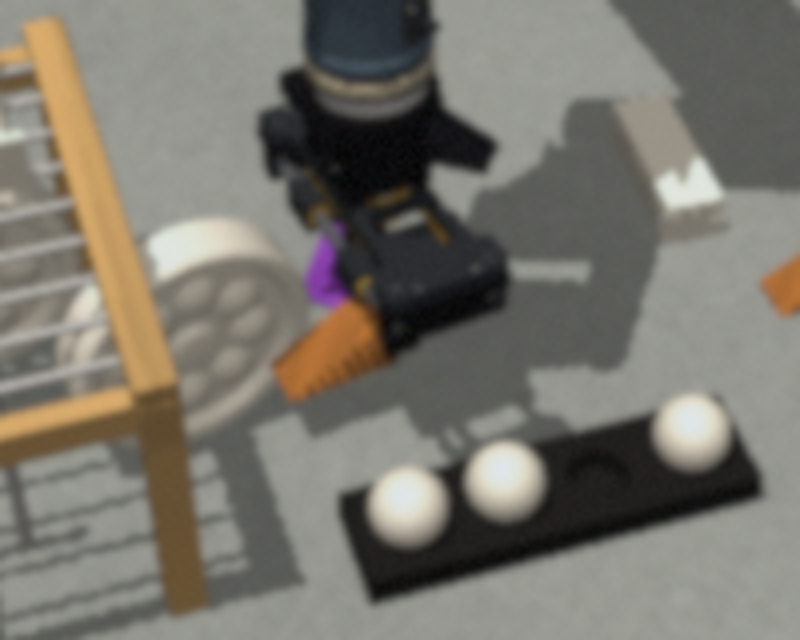

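View pics/t24.png

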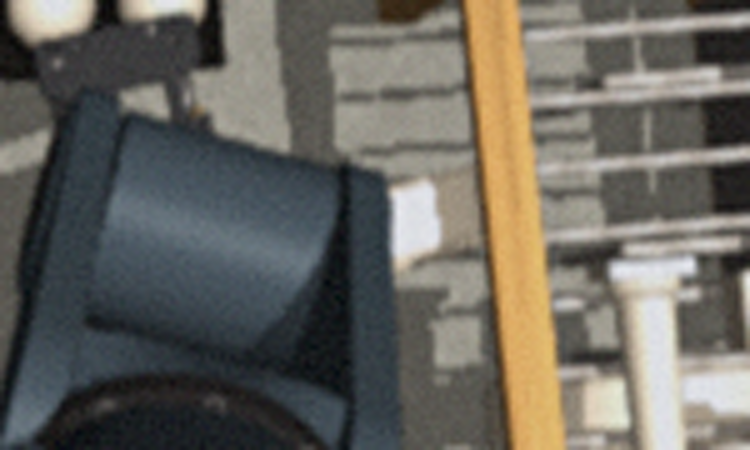

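>>> apply_moves --steps '[{"x": 8, "y": 2, "z": 0, "spin": 0}, {"x": 4, "y": 25, "z": 8, "spin": 0}, {"x": 0, "y": 30, "z": 10, "spin": -0.01}, {"x": -15, "y": 5, "z": 10, "spin": -0.01}, {"x": -15, "y": 0, "z": 6, "spin": 0}, {"x": -12, "y": 0, "z": 0, "spin": 0}, {"x": 0, "y": 0, "z": 0, "spin": 0}]'

```text
time_s: 32.1
position: [0.5012, 0.0732, 0.0968]
tcp_rot: [[0.976, 0.086, -0.201], [0.201, 0.011, 0.98], [0.086, -0.996, -0.007]]
force: [-0.9, -0.2, -1.1]
opening: 0.363
```

```bash
python3 lk.py 25;python3 - <<'E'
from h import *
s=read_state(); print(s['position'])
im=imaging.capture("wrist"); cv2.imwrite("pics/w25.png",im[:,:,::-1])
E
```

```text
[0.50403801 0.07273291 0.0969811 ]
```

View pics/s25.png

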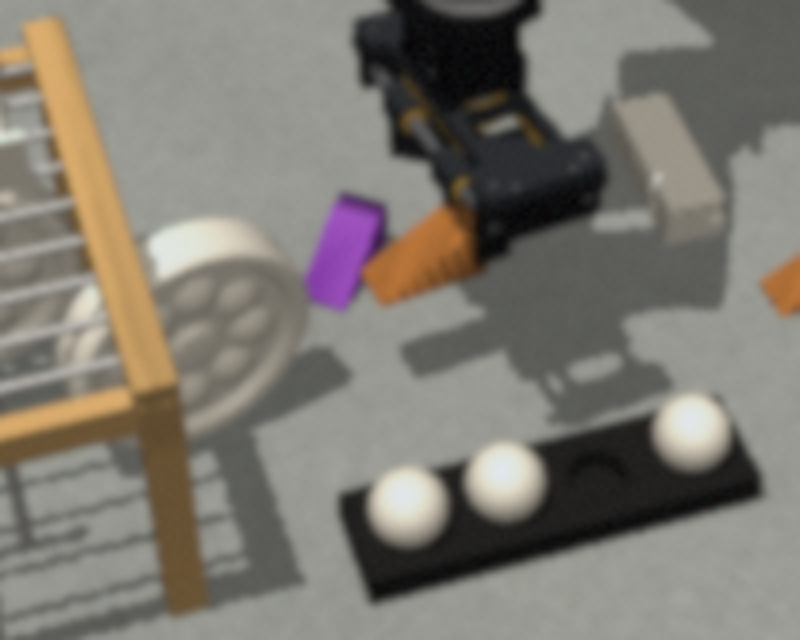

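View pics/t25.png

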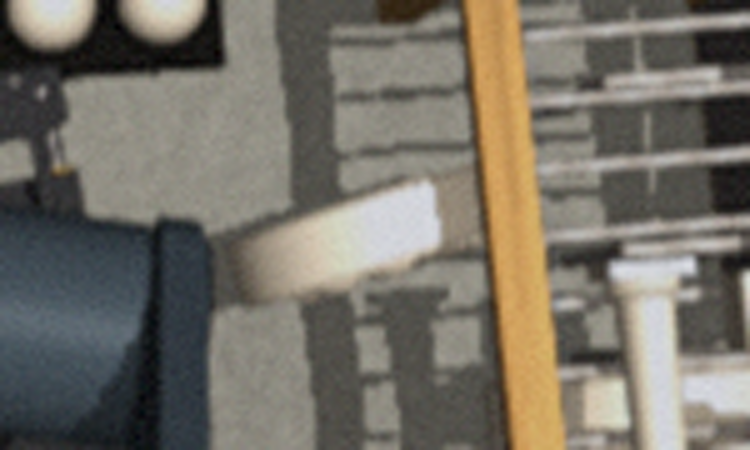

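Run:
```python
from h import *
p=imaging.camera_params("top")
f=lambda c:(310+(c[0]+.5)/5-.5,170+(c[1]+.5)/5-.5)
im=imaging.capture("top"); a=cv2.resize(im[195:240,345:410],None,fx=10,fy=10,interpolation=cv2.INTER_CUBIC); cv2.imwrite("pics/t26.png",a[:,:,::-1])
import itertools
src=open('fit.py').read(); exec(src[src.index("def disc"):src.index("def ren")])
for P in [(.5285,-.107,.2),(.5285,-.107,.25),(.533,-.107,.25)]:
    b=a[:,:,::-1].copy()
    q=np.array([proj(p,X) for X in disc(*P)]); q=((q+.5-[345,195])*10-.5)
    for s in (q[:60],q[60:]): cv2.polylines(b,[np.round(s).astype(np.int32)],True,(0,255,0),1)
    cv2.imwrite(f"pics/t26_{P[2]}_{P[0]}.png",b)
```

```text
(no output)
```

View pics/t26_0.25_0.5285.png

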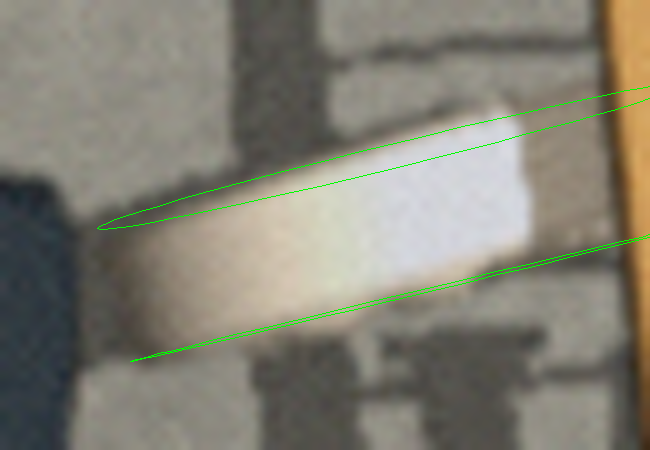

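>>> apply_moves --steps '[{"x": -9, "y": -4, "z": 0, "spin": 0.03}, {"x": -9, "y": -4, "z": 0, "spin": 0.02}, {"x": -2, "y": -4, "z": 0, "spin": 0}, {"x": 0, "y": 0, "z": 0, "spin": 0}]'

```text
time_s: 32.7
position: [0.4883, 0.0584, 0.0964]
tcp_rot: [[0.964, 0.094, -0.248], [0.247, 0.015, 0.969], [0.094, -0.995, -0.009]]
force: [-0.2, 0.0, -0.8]
opening: 0.367
```

>>> apply_moves --steps '[{"x": 0, "y": -8, "z": 0, "spin": 0}, {"x": 1, "y": -8, "z": 0, "spin": 0}, {"x": 2, "y": -7, "z": 0, "spin": 0}, {"x": 2, "y": -7, "z": 0, "spin": 0}, {"x": 2, "y": -8, "z": 0, "spin": 0}, {"x": 2, "y": -8, "z": 0, "spin": 0}, {"x": 2, "y": -9, "z": 0, "spin": 0}, {"x": 2, "y": -9, "z": 0, "spin": 0}]'

```text
time_s: 33.5
position: [0.5048, -0.0111, 0.0963]
tcp_rot: [[0.964, 0.096, -0.247], [0.247, 0.014, 0.969], [0.097, -0.995, -0.01]]
force: [-0.1, 0.9, -0.3]
opening: 0.365
```

```bash
python3 lk.py 27
```

```text
(no output)
```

View pics/s27.png

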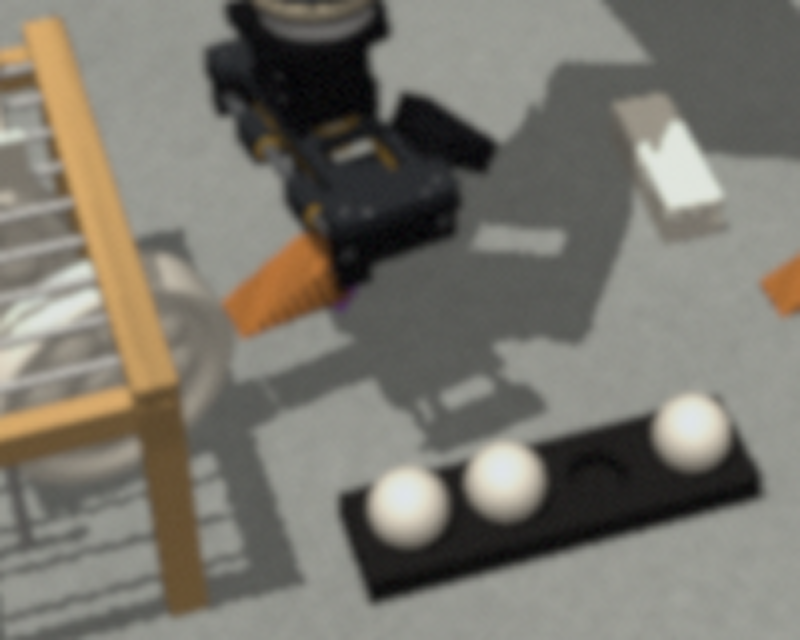

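View pics/t27.png

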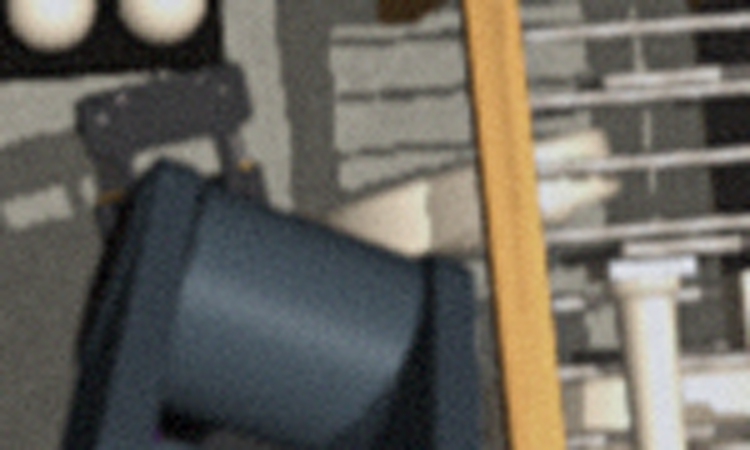

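>>> apply_moves --steps '[{"x": -1, "y": 5, "z": 0, "spin": -0.03}, {"x": -2, "y": 15, "z": 0, "spin": -0.03}, {"x": -2, "y": 20, "z": 0, "spin": -0.03}, {"x": 0, "y": 15, "z": 0, "spin": -0.03}, {"x": 0, "y": 0, "z": 0, "spin": -0.02}, {"x": 0, "y": 0, "z": 0, "spin": 0}]'

```text
time_s: 34.2
position: [0.4999, 0.0434, 0.0963]
tcp_rot: [[0.99, 0.098, -0.1], [0.101, -0.002, 0.995], [0.097, -0.995, -0.011]]
force: [-1.3, 0.6, -0.5]
opening: 0.359
```

```bash
python3 lk.py 28
```

```text
(no output)
```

View pics/s28.png

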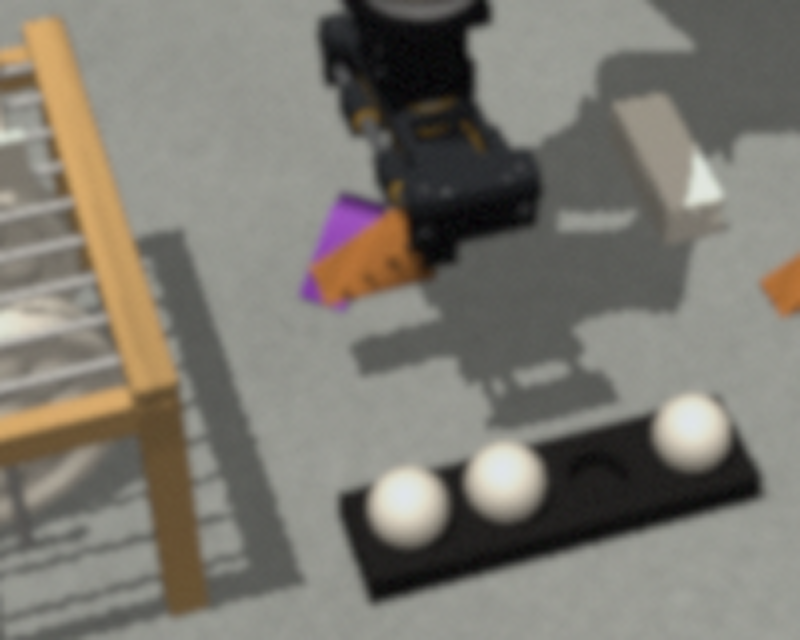

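View pics/t28.png

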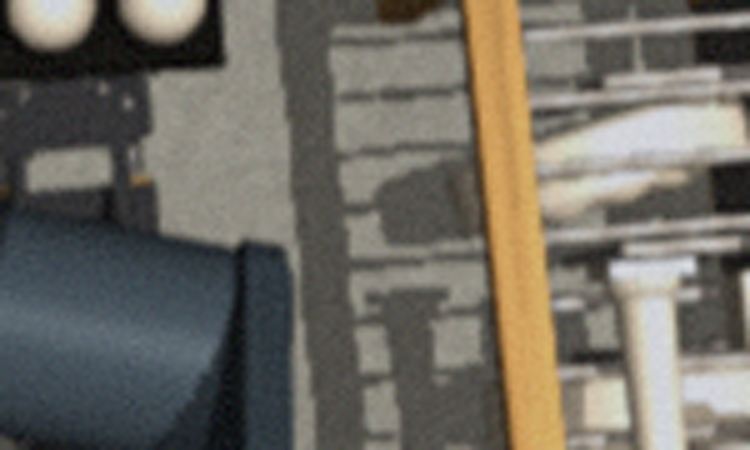

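```bash
cat > ov2.py <<'E'
import sys
from h import *
src=open('fit.py').read(); exec(src[src.index("def disc"):src.index("def ren")])
P=[float(a) for a in sys.argv[2:5]]
p=imaging.camera_params("top"); im=imaging.capture("top")
b=cv2.resize(im[170:250,390:490],None,fx=8,fy=8,interpolation=cv2.INTER_CUBIC)[:,:,::-1].copy()
q=np.array([proj(p,X) for X in disc(*P)]); q=((q+.5-[390,170])*8-.5)
for s in (q[:60],q[60:]): cv2.polylines(b,[np.round(s).astype(np.int32)],True,(0,255,0),1)
cv2.imwrite(f"pics/ovt{sys.argv[1]}.png",b)
im=imaging.capture("scene");cv2.imwrite(f"pics/ovs{sys.argv[1]}.png",cv2.resize(im[200:310,130:290],None,fx=5,fy=5,interpolation=2)[:,:,::-1])
E
python3 ov2.py 1 .5644 -.2275 .2
```

```text
(no output)
```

View pics/ovt1.png

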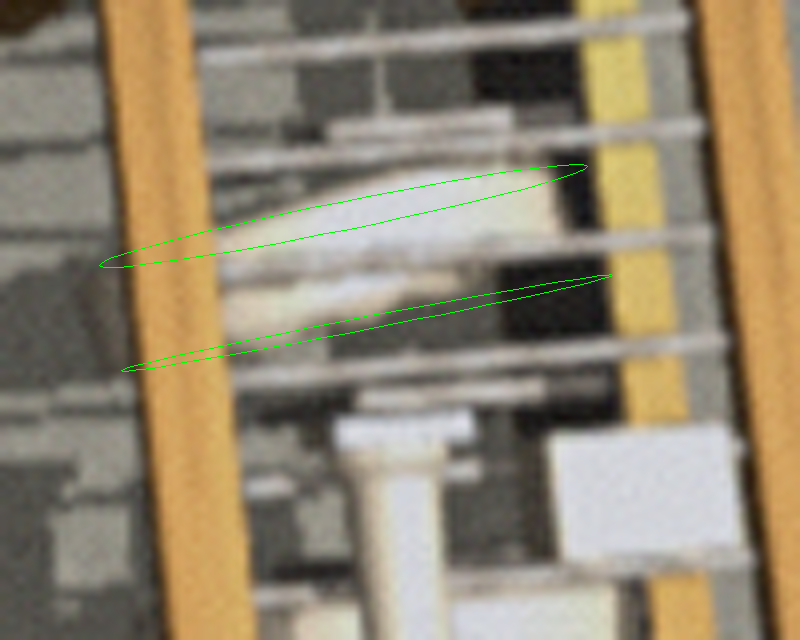

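View pics/ovs1.png

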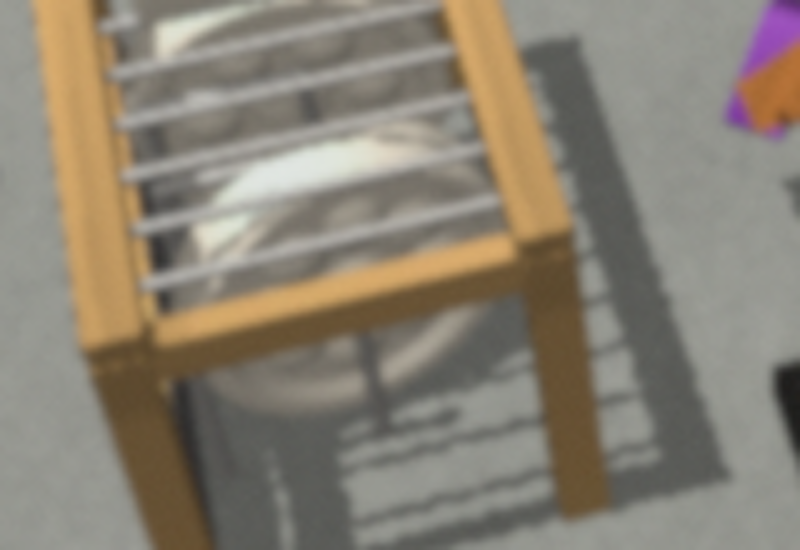

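```bash
cat > ov3.py <<'E'
import sys
from h import *
src=open('fit.py').read(); exec(src[src.index("def disc"):src.index("def ren")])
P=[float(a) for a in sys.argv[2:5]]
out=[]
for c,w in (("top",(395,170,475,240)),("scene",(140,205,240,292))):
    p=imaging.camera_params(c); im=imaging.capture(c); x0,y0,x1,y1=w; k=5
    b=cv2.resize(im[y0:y1,x0:x1],None,fx=k,fy=k,interpolation=cv2.INTER_CUBIC)[:,:,::-1].copy()
    q=np.array([proj(p,X) for X in disc(*P)]); q=((q+.5-[x0,y0])*k-.5)
    for s in (q[:60],q[60:]): cv2.polylines(b,[np.round(s).astype(np.int32)],True,(0,255,0),1)
    # stop face & axis
    O=np.array([.5558,-.133,0]); X=np.array([.085,-.9964,0]); Y=np.array([.9964,.085,0])
    for L in ([(.17,-.05,.1),(.17,.05,.1)],[(.084,.041,.105),(.164,.041,.105)],[(.084,-.041,.105),(.164,-.041,.105)]):
        s=np.array([proj(p,O+X*a+Y*bb+np.array([0,0,z])) for a,bb,z in L]); s=((s+.5-[x0,y0])*k-.5)
        cv2.polylines(b,[np.round(s).astype(np.int32)],False,(255,0,255),1)
    out.append(b)
h=max(o.shape[0] for o in out); out=[cv2.copyMakeBorder(o,0,h-o.shape[0],0,0,0) for o in out]
r=np.hstack(out); r=r[:, :]; s=min(1,800/r.shape[1]); cv2.imwrite(f"pics/ovb{sys.argv[1]}.png",cv2.resize(r,None,fx=s,fy=s))
E
python3 ov3.py 1 .568 -.219 .2
```

```text
(no output)
```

View pics/ovb1.png

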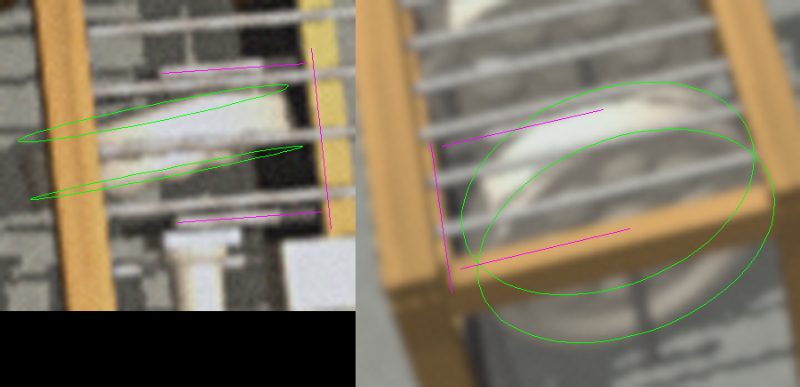

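```bash
cat > ov4.py <<'E'
import sys
from h import *
src=open('fit.py').read(); exec(src[src.index("def disc"):src.index("def ren")])
P=[float(a) for a in sys.argv[2:5]]
c,w=(("scene",(140,205,240,292)) if len(sys.argv)<6 else ("top",(400,175,475,235)))
p=imaging.camera_params(c); im=imaging.capture(c); x0,y0,x1,y1=w; k=8
b=cv2.resize(im[y0:y1,x0:x1],None,fx=k,fy=k,interpolation=cv2.INTER_CUBIC)[:,:,::-1].copy()
b=cv2.convertScaleAbs(b,alpha=1.3,beta=10)
q=np.array([proj(p,X) for X in disc(*P)]); q=((q+.5-[x0,y0])*k-.5)
for s in (q[:60],q[60:]): cv2.polylines(b,[np.round(s).astype(np.int32)],True,(0,255,0),1)
cv2.imwrite(f"pics/ovc{sys.argv[1]}.png",b[:600])
E
python3 ov4.py 1 .570 -.219 .15;python3 ov4.py 2 .570 -.219 .15 t
```

View pics/ovc1.png

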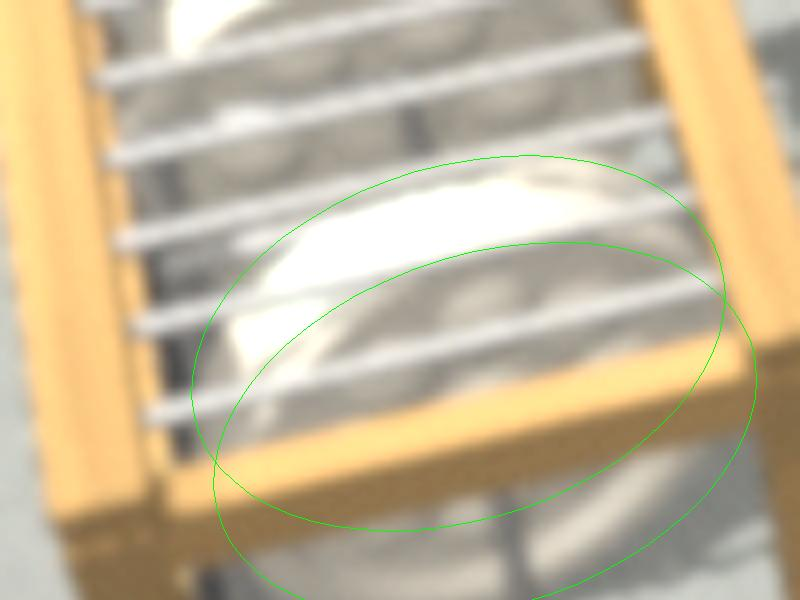

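View pics/ovc2.png

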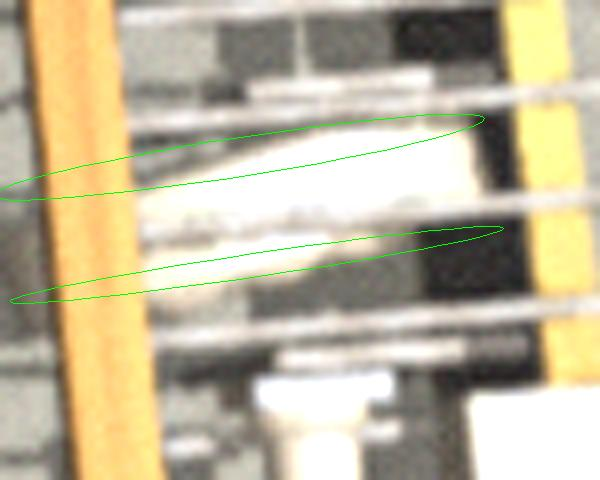

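```bash
python3 ov4.py 1 .5655 -.221 .27;python3 ov4.py 2 .5655 -.221 .27 t
```

```text
(no output)
```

View pics/ovc1.png

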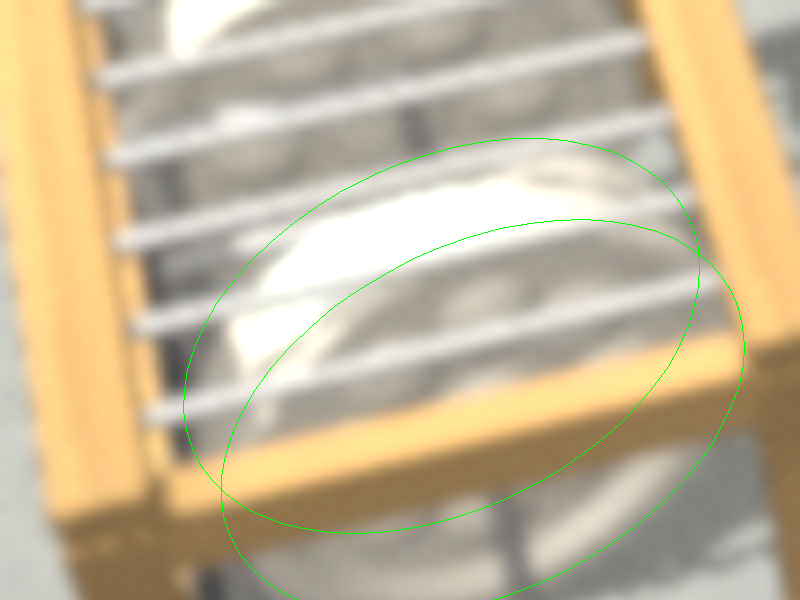

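View pics/ovc2.png

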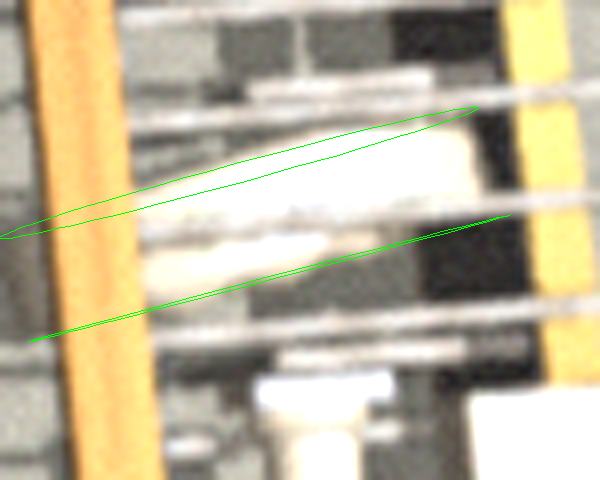

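>>> apply_moves --steps '[{"x": 15, "y": -15, "z": 0, "spin": 0}, {"x": 18, "y": -25, "z": 0, "spin": 0}, {"x": 12, "y": -25, "z": 0, "spin": 0}, {"x": 3, "y": -20, "z": 0, "spin": 0}, {"x": 0, "y": -10, "z": 0, "spin": 0}, {"x": 0, "y": 0, "z": 0, "spin": 0}]'

```text
time_s: 35.3
position: [0.5484, -0.0552, 0.096]
tcp_rot: [[0.99, 0.096, -0.1], [0.101, -0.001, 0.995], [0.096, -0.995, -0.011]]
force: [-0.2, -0.3, 0.3]
opening: 0.364
```

```bash
python3 lk.py 30
```

```text
(no output)
```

View pics/s30.png

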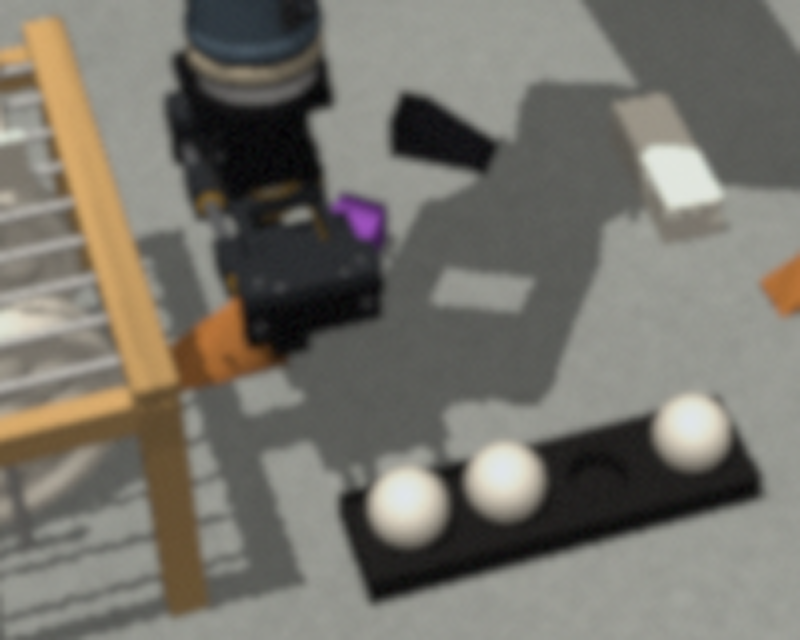

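View pics/t30.png

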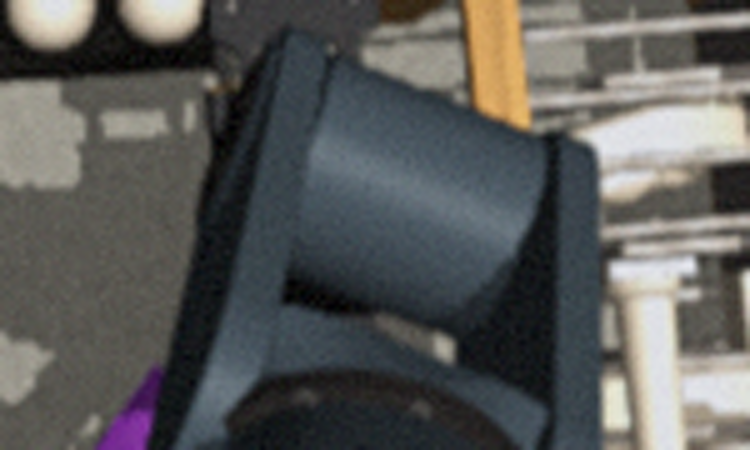

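>>> apply_moves --steps '[{"x": 0, "y": -5, "z": 0, "spin": 0}, {"x": 0, "y": -5, "z": 0, "spin": 0}, {"x": 0, "y": -4, "z": 0, "spin": 0}, {"x": 0, "y": -4, "z": 0, "spin": 0}]'

```text
time_s: 35.8
position: [0.5458, -0.0692, 0.0957]
tcp_rot: [[0.99, 0.092, -0.106], [0.106, 0.001, 0.994], [0.092, -0.996, -0.009]]
force: [-0.9, -0.5, -0.5]
opening: 0.366
```

```bash
python3 ov4.py 3 .570 -.221 .27; python3 lk.py 31
```

```text
(no output)
```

View pics/s31.png

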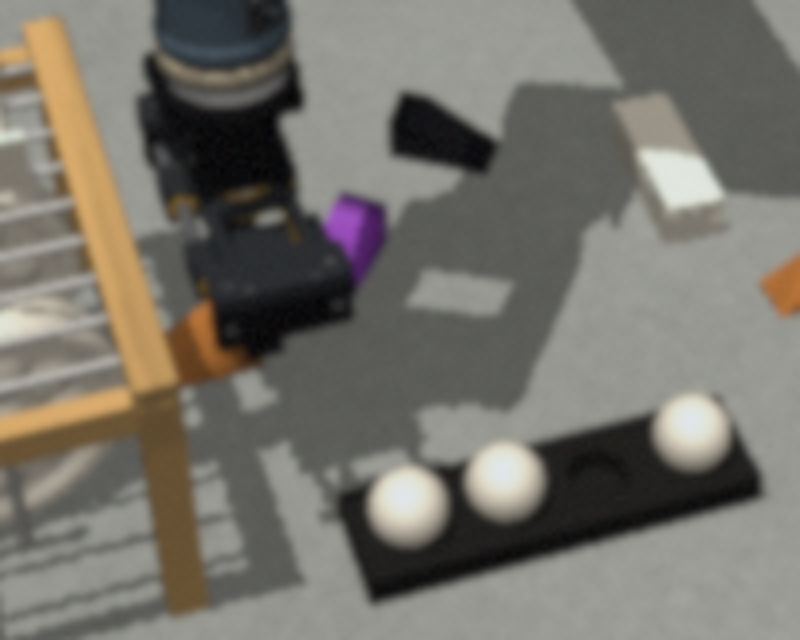

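View pics/ovc3.png

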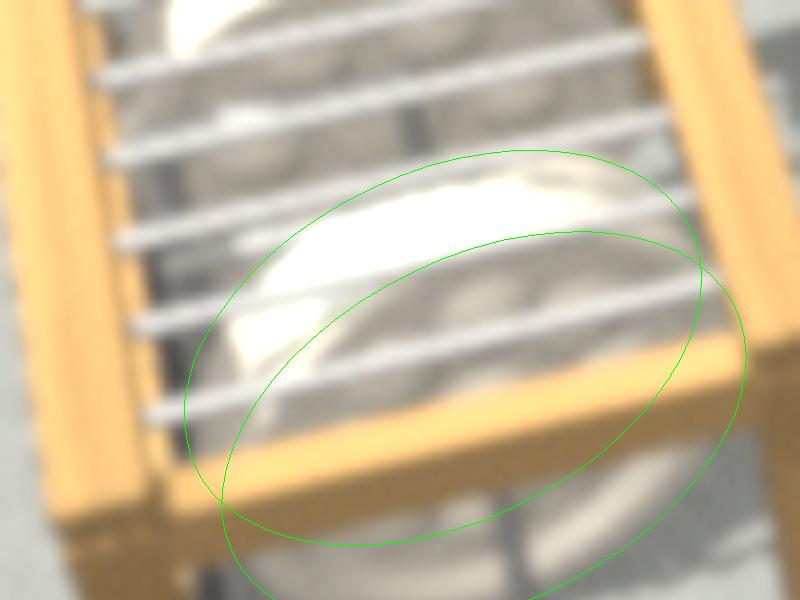

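>>> apply_moves --steps '[{"x": 1, "y": -4, "z": 0, "spin": -0.01}, {"x": 1, "y": -4, "z": 0, "spin": -0.01}, {"x": 0, "y": -3, "z": 0, "spin": 0}, {"x": 0, "y": -2, "z": 0, "spin": 0}]'

```text
time_s: 36.35
position: [0.5473, -0.08, 0.0959]
tcp_rot: [[0.992, 0.091, -0.083], [0.082, 0.005, 0.997], [0.091, -0.996, -0.003]]
force: [0.9, 11.1, 3.1]
opening: 0.366
```

```bash
python3 ov4.py 3 .570 -.221 .27
python3 - <<'E'
from h import *
print(read_state()['force'],read_state()['tau'])
im=imaging.capture("wrist"); cv2.imwrite("pics/w32.png",im[:,:,::-1])
E
```

```text
[1.0571619  8.37613033 1.44639688] [ -4.66958195 -38.91508698 -11.44319504  -1.16683502  -0.98347384
   0.13468228]
```

View pics/ovc3.png

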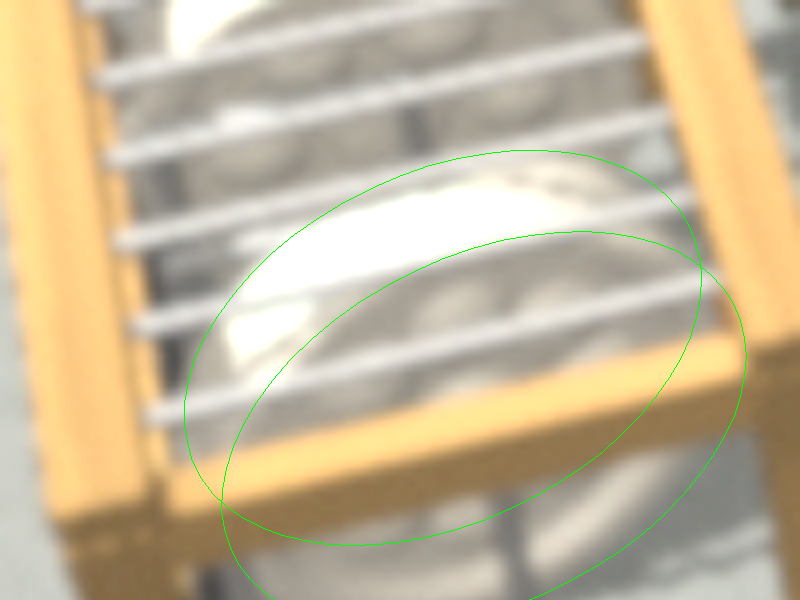

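View pics/w32.png

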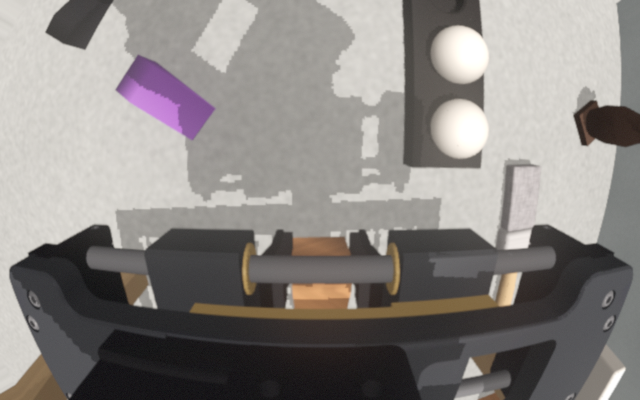

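>>> apply_moves --steps '[{"x": 0, "y": 6, "z": 0, "spin": 0}, {"x": -2, "y": 20, "z": 0, "spin": 0}, {"x": -5, "y": 40, "z": 0, "spin": 0}, {"x": -15, "y": 45, "z": 0, "spin": 0}, {"x": -20, "y": 45, "z": 0, "spin": 0}, {"x": -20, "y": 40, "z": -5, "spin": 0}, {"x": -20, "y": 30, "z": -10, "spin": 0}, {"x": -8, "y": 15, "z": -15, "spin": 0}, {"x": 0, "y": 0, "z": -10, "spin": 0}, {"x": 0, "y": 0, "z": 0, "spin": 0}]'

```text
time_s: 37.45
position: [0.4598, 0.1649, 0.0565]
tcp_rot: [[0.991, 0.106, -0.081], [0.082, -0.002, 0.997], [0.106, -0.994, -0.011]]
force: [-0.4, 0.2, -1.8]
opening: 0.362
```

Run:
```python
from h import *
im=imaging.capture("top"); cv2.imwrite("pics/t33.png",im[:,:,::-1])
im=imaging.capture("scene"); cv2.imwrite("pics/s33.png",im[:,:,::-1])
```

```text
(no output)
```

View pics/t33.png

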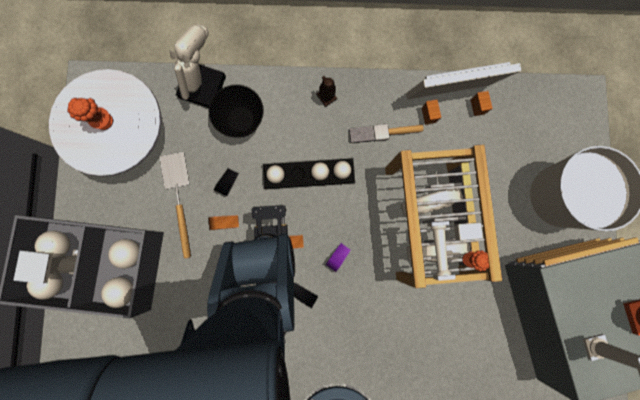

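View pics/s33.png

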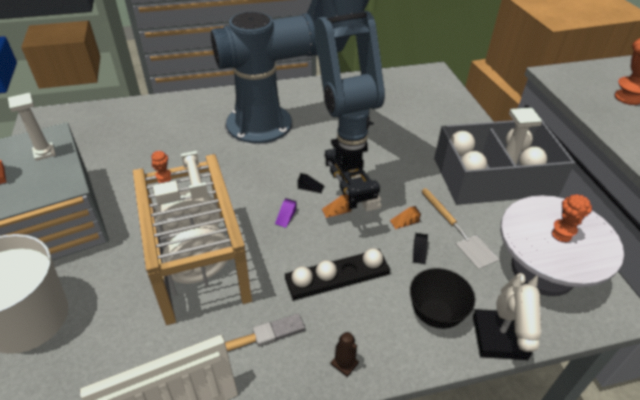

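>>> apply_moves --steps '[{"x": 0, "y": 0, "z": -10, "spin": 0}, {"x": 0, "y": 0, "z": -8, "spin": 0}, {"x": 0, "y": 0, "z": -6, "spin": 0}, {"x": 0, "y": 0, "z": 0, "spin": 0}]'

```text
time_s: 37.95
position: [0.4649, 0.1615, 0.0326]
tcp_rot: [[0.991, 0.113, -0.074], [0.074, -0.002, 0.997], [0.113, -0.994, -0.01]]
force: [-0.6, 0.5, -0.7]
opening: 0.366
```

>>> apply_moves --steps '[{"x": 0, "y": 0, "z": -4, "spin": 0}, {"x": 0, "y": 0, "z": 0, "spin": 0}]'

```text
time_s: 38.15
position: [0.4652, 0.1611, 0.028]
tcp_rot: [[0.991, 0.113, -0.073], [0.073, -0.002, 0.997], [0.113, -0.994, -0.01]]
force: [-0.1, 0.6, -1.3]
opening: 0.365
```

>>> apply_moves --steps '[{"x": 0, "y": 0, "z": 0, "spin": 0}, {"x": 0, "y": 0, "z": 0, "spin": 0}, {"x": 0, "y": 0, "z": 2, "spin": 0}, {"x": 0, "y": 0, "z": 25, "spin": 0}, {"x": 0, "y": 5, "z": 40, "spin": 0}, {"x": 8, "y": 40, "z": 15, "spin": 0}, {"x": 10, "y": 45, "z": 0, "spin": 0}, {"x": 10, "y": 45, "z": 0, "spin": 0}, {"x": 10, "y": 40, "z": 0, "spin": 0}, {"x": 0, "y": 15, "z": 0, "spin": 0}, {"x": 0, "y": 0, "z": 0, "spin": 0}]' --grip 80

```text
time_s: 39.25
position: [0.5038, 0.3585, 0.1182]
tcp_rot: [[0.991, 0.118, -0.07], [0.07, 0.002, 0.998], [0.118, -0.993, -0.007]]
force: [-0.4, -0.2, 0.4]
opening: 0.921
```

Run:
```python
from h import *
s=read_state(); print(s['position'])
p=imaging.camera_params("wrist")
im=imaging.capture("wrist"); cv2.imwrite("pics/w34.png",im[:,:,::-1])
im=imaging.capture("top"); pt=imaging.camera_params("top")
hsv=cv2.cvtColor(im,cv2.COLOR_RGB2HSV); br=((hsv[...,0]<16)&(hsv[...,1]>110)&(hsv[...,2]>40))
cv2.imwrite("pics/t34.png",cv2.resize(im[190:260,180:330],None,fx=5,fy=5,interpolation=2)[:,:,::-1])
```

```text
[0.50379712 0.35852464 0.11823072]
```

View pics/w34.png

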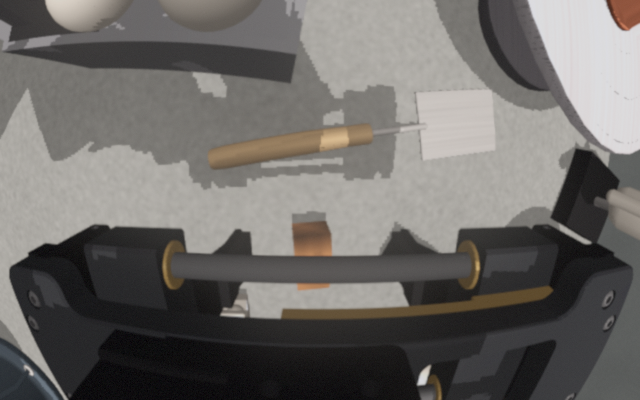

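View pics/t34.png

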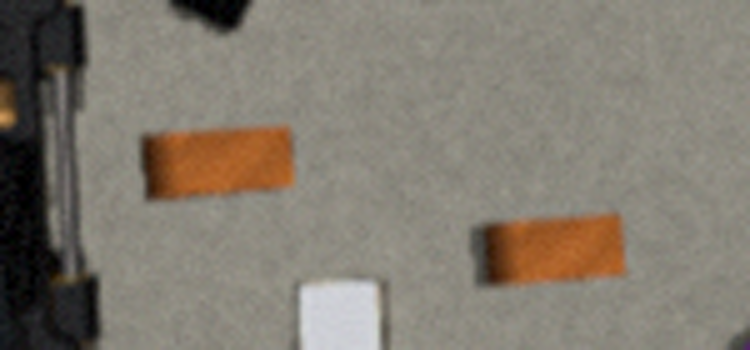

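Run:
```python
from h import *
p=imaging.camera_params("top")
f=lambda c:(180+(c[0]+.5)/5-.5,190+(c[1]+.5)/5-.5)
for n,c,z in [("rear end",(147,167),.034),("rear toe",(293,157),.004),("front end",(487,253),.034),("front toe",(624,244),.004)]: print(n,np.round(onz(ray(p,*f(c)),z),4))
```

```text
rear end [0.5079 0.3368 0.034 ]
rear toe [0.5159 0.2685 0.004 ]
front end [0.4671 0.1628 0.034 ]
front toe [0.4732 0.0937 0.004 ]
```

>>> apply_moves --steps '[{"x": 0, "y": -6, "z": -30, "spin": 0.01}, {"x": -2, "y": -6, "z": -30, "spin": 0.01}, {"x": -1, "y": -3, "z": -20, "spin": 0}, {"x": 0, "y": 0, "z": 0, "spin": 0}]'

```text
time_s: 39.75
position: [0.4984, 0.3328, 0.0368]
tcp_rot: [[0.99, 0.113, -0.082], [0.083, -0.001, 0.997], [0.113, -0.994, -0.011]]
force: [-1.0, -0.5, 0.4]
opening: 0.92
```

>>> apply_moves --steps '[{"x": 6, "y": 2, "z": -5, "spin": 0}, {"x": 4, "y": 1, "z": -5, "spin": 0}, {"x": 0, "y": 0, "z": -3, "spin": 0}, {"x": 0, "y": 0, "z": 0, "spin": 0}]'

```text
time_s: 40.15
position: [0.5111, 0.3337, 0.0255]
tcp_rot: [[0.99, 0.115, -0.079], [0.079, -0.001, 0.997], [0.115, -0.993, -0.01]]
force: [-0.6, 0.1, -1.0]
opening: 0.921
```

>>> apply_moves --steps '[{"x": -1, "y": 1, "z": -2, "spin": 0}, {"x": 0, "y": 0, "z": 0, "spin": 0}, {"x": 0, "y": 0, "z": 0, "spin": 0}, {"x": 0, "y": 0, "z": 0, "spin": 0}, {"x": 0, "y": 0, "z": 0, "spin": 0}, {"x": 0, "y": 0, "z": 0, "spin": 0}, {"x": 0, "y": 0, "z": 0, "spin": 0}, {"x": 0, "y": 0, "z": 0, "spin": 0}]' --grip 26

```text
time_s: 40.95
position: [0.5102, 0.336, 0.0252]
tcp_rot: [[0.99, 0.118, -0.08], [0.08, 0.0, 0.997], [0.118, -0.993, -0.009]]
force: [-0.3, -0.2, 0.7]
opening: 0.373
```

>>> apply_moves --steps '[{"x": 0, "y": 0, "z": 25, "spin": 0}, {"x": 3, "y": -25, "z": 20, "spin": 0}, {"x": 4, "y": -40, "z": 0, "spin": 0}, {"x": 4, "y": -45, "z": 0, "spin": 0}, {"x": 4, "y": -45, "z": 0, "spin": 0}, {"x": 4, "y": -45, "z": 0, "spin": 0}, {"x": 4, "y": -45, "z": 0, "spin": 0}, {"x": 4, "y": -45, "z": 0, "spin": 0}, {"x": 4, "y": -40, "z": 0, "spin": 0}, {"x": 4, "y": -30, "z": 0, "spin": 0}, {"x": 0, "y": -15, "z": 0, "spin": 0}, {"x": 0, "y": 0, "z": 0, "spin": 0}]'

```text
time_s: 42.15
position: [0.5473, -0.0531, 0.0714]
tcp_rot: [[0.988, 0.126, -0.083], [0.084, -0.0, 0.996], [0.126, -0.992, -0.011]]
force: [0.8, 0.5, -0.5]
opening: 0.371
```

```bash
python3 lk.py 35
```

```text
(no output)
```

View pics/s35.png

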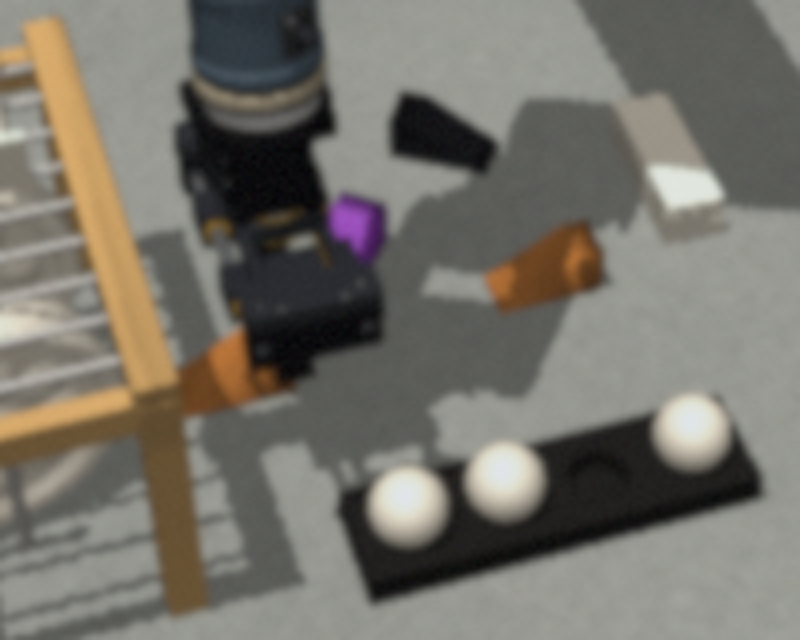

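>>> apply_moves --steps '[{"x": 3, "y": -10, "z": -10, "spin": 0}, {"x": 3, "y": -10, "z": -12, "spin": 0}, {"x": 1, "y": -8, "z": -12, "spin": 0}, {"x": 0, "y": -3, "z": -8, "spin": 0}, {"x": 0, "y": 0, "z": 0, "spin": 0}]'

```text
time_s: 42.75
position: [0.554, -0.0802, 0.0252]
tcp_rot: [[0.988, 0.124, -0.092], [0.093, 0.002, 0.996], [0.124, -0.992, -0.009]]
force: [-0.1, -0.5, 5.6]
opening: 0.371
```

>>> apply_moves --steps '[{"x": 0, "y": -4, "z": 1, "spin": 0}, {"x": 0, "y": -4, "z": 0, "spin": 0}, {"x": 0, "y": -3, "z": 0, "spin": 0}, {"x": 0, "y": 0, "z": 0, "spin": 0}]'

```text
time_s: 43.15
position: [0.5533, -0.0913, 0.0258]
tcp_rot: [[0.988, 0.123, -0.093], [0.093, 0.003, 0.996], [0.122, -0.992, -0.008]]
force: [-0.6, 0.4, -0.9]
opening: 0.371
```

>>> apply_moves --steps '[{"x": 0, "y": 0, "z": 0, "spin": 0}, {"x": 0, "y": 0, "z": 0, "spin": 0}, {"x": 0, "y": 0, "z": 2, "spin": 0}, {"x": 0, "y": 12, "z": 0, "spin": 0}, {"x": 0, "y": 18, "z": 15, "spin": 0}, {"x": 0, "y": 20, "z": 30, "spin": 0}]' --grip 80

```text
time_s: 43.75
position: [0.5515, -0.0405, 0.0716]
tcp_rot: [[0.989, 0.118, -0.088], [0.088, 0.004, 0.996], [0.117, -0.993, -0.007]]
force: [0.6, -0.4, 0.4]
opening: 0.833
```

Run:
```python
from h import *
im=imaging.capture("top"); cv2.imwrite("pics/t36.png",cv2.resize(im[170:260,310:460],None,fx=5,fy=5,interpolation=2)[:,:,::-1])
im=imaging.capture("scene");cv2.imwrite("pics/s36.png",cv2.resize(im[150:310,200:400],None,fx=4,fy=4,interpolation=2)[:,:,::-1])
```

```text
(no output)
```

View pics/s36.png

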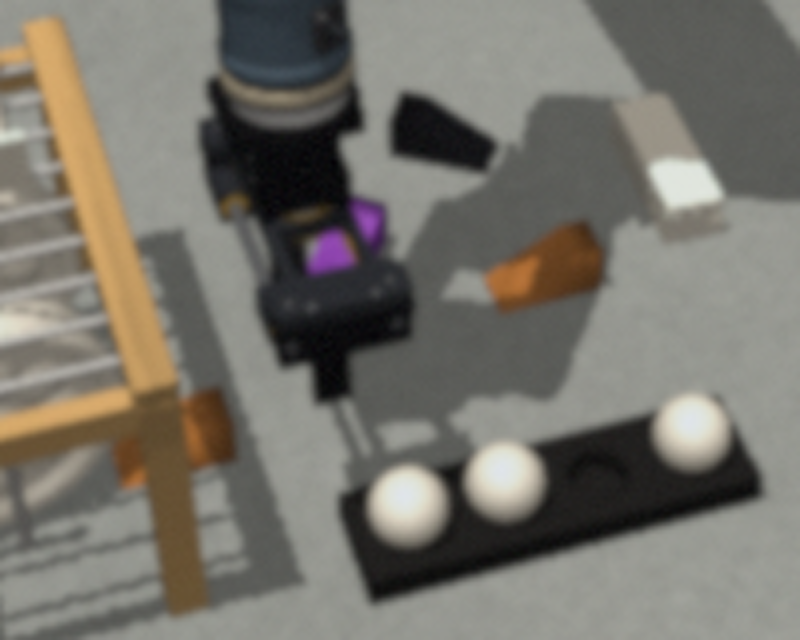

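View pics/t36.png

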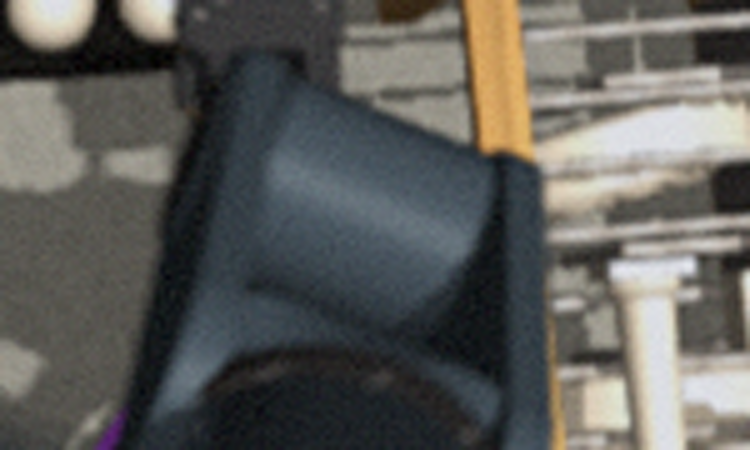

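>>> apply_moves --steps '[{"x": 0, "y": 30, "z": 15, "spin": 0}, {"x": -15, "y": 45, "z": 10, "spin": 0}, {"x": -25, "y": 45, "z": 0, "spin": 0}, {"x": -25, "y": 45, "z": 0, "spin": 0}, {"x": -16, "y": 30, "z": 0, "spin": 0}, {"x": 0, "y": 0, "z": -15, "spin": 0}, {"x": 0, "y": 0, "z": -20, "spin": 0}, {"x": 0, "y": 0, "z": 0, "spin": 0}]'

```text
time_s: 44.65
position: [0.4713, 0.1629, 0.0656]
tcp_rot: [[0.986, 0.135, -0.096], [0.096, 0.001, 0.995], [0.135, -0.991, -0.012]]
force: [-0.8, 0.3, 0.9]
opening: 0.918
```

>>> apply_moves --steps '[{"x": -3, "y": 0, "z": -12, "spin": 0}, {"x": -3, "y": 0, "z": -12, "spin": 0}, {"x": -2, "y": 0, "z": -10, "spin": 0}, {"x": 0, "y": 0, "z": -3, "spin": 0}, {"x": 0, "y": 0, "z": 0, "spin": 0}]'

```text
time_s: 45.15
position: [0.4647, 0.1628, 0.0281]
tcp_rot: [[0.986, 0.138, -0.095], [0.096, 0.002, 0.995], [0.137, -0.99, -0.012]]
force: [-0.1, 0.6, 0.8]
opening: 0.92
```

Run:
```python
from h import *
s=read_state(); print(s['position'],s['tcp_rot'][:,1])
p=imaging.camera_params("wrist")
im=imaging.capture("wrist"); cv2.imwrite("pics/w37.png",im[:,:,::-1])
```

```text
[0.46467449 0.1628097  0.02809654] [ 0.13780291  0.00156508 -0.99045843]
```

View pics/w37.png

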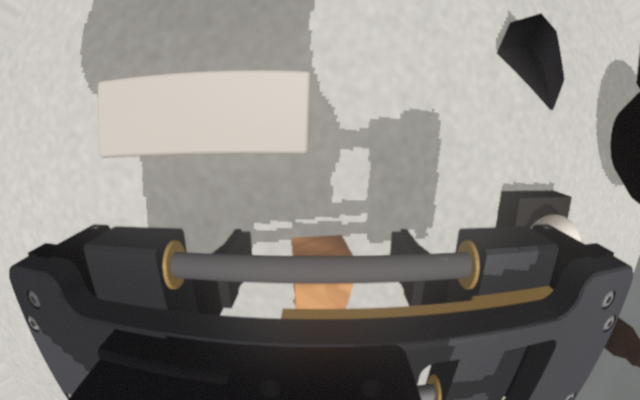

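>>> apply_moves --steps '[{"x": 3, "y": 0, "z": -2, "spin": 0}, {"x": 0, "y": 0, "z": 0, "spin": 0}, {"x": 0, "y": 0, "z": 0, "spin": 0}, {"x": 0, "y": 0, "z": 0, "spin": 0}, {"x": 0, "y": 0, "z": 0, "spin": 0}, {"x": 0, "y": 0, "z": 0, "spin": 0}, {"x": 0, "y": 0, "z": 0, "spin": 0}]' --grip 26

```text
time_s: 45.9
position: [0.4695, 0.1628, 0.0279]
tcp_rot: [[0.985, 0.142, -0.094], [0.095, 0.002, 0.995], [0.141, -0.99, -0.012]]
force: [-0.9, 0.3, 1.4]
opening: 0.373
```

>>> apply_moves --steps '[{"x": 5, "y": 0, "z": 20, "spin": 0}, {"x": 25, "y": -15, "z": 5, "spin": 0}, {"x": 25, "y": -35, "z": 0, "spin": 0}, {"x": 20, "y": -40, "z": 0, "spin": 0}, {"x": 6, "y": -40, "z": 0, "spin": 0}, {"x": 0, "y": -25, "z": -5, "spin": 0}, {"x": 0, "y": 0, "z": -10, "spin": 0}, {"x": 0, "y": 0, "z": 0, "spin": 0}]'

```text
time_s: 46.7
position: [0.5519, 0.0021, 0.0378]
tcp_rot: [[0.985, 0.141, -0.098], [0.099, 0.0, 0.995], [0.14, -0.99, -0.014]]
force: [-0.7, 0.2, -1.1]
opening: 0.372
```

```bash
python3 lk.py 38
```

```text
(no output)
```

View pics/s38.png

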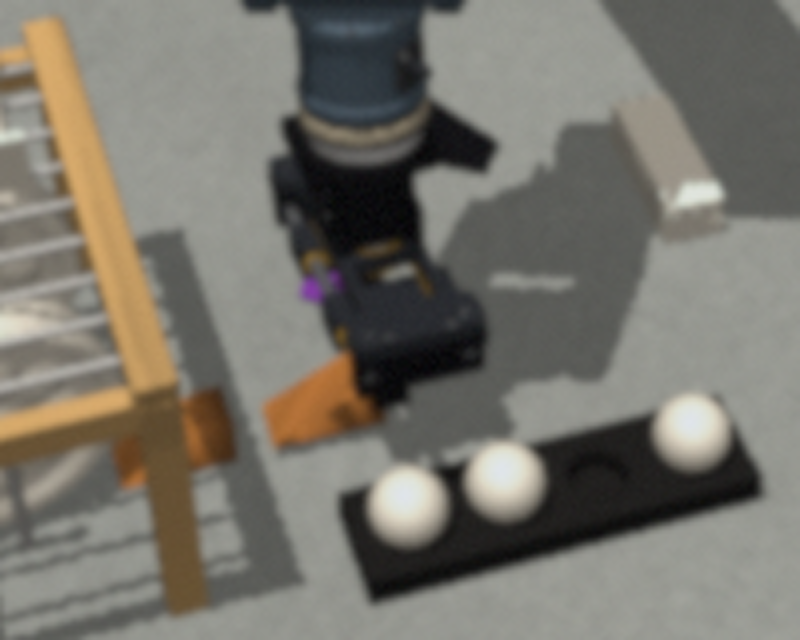

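View pics/t38.png

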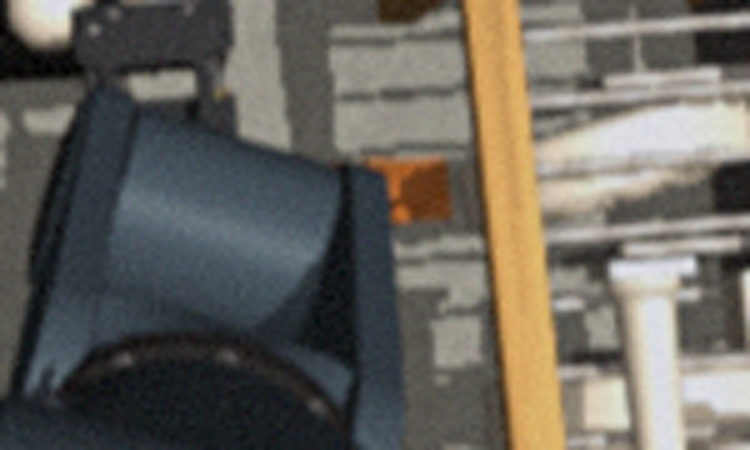

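>>> apply_moves --steps '[{"x": -3, "y": -8, "z": -3, "spin": 0}, {"x": -2, "y": -8, "z": -2, "spin": 0}, {"x": 0, "y": -6, "z": -1, "spin": 0}, {"x": 0, "y": -5, "z": 0, "spin": 0}, {"x": 0, "y": -5, "z": 0, "spin": 0}, {"x": 0, "y": -5, "z": 0, "spin": 0}]'

```text
time_s: 47.4
position: [0.5458, -0.032, 0.0327]
tcp_rot: [[0.984, 0.141, -0.108], [0.108, 0.002, 0.994], [0.14, -0.99, -0.013]]
force: [0.1, 0.6, -1.0]
opening: 0.367
```

```bash
python3 lk.py 39
```

```text
(no output)
```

View pics/s39.png

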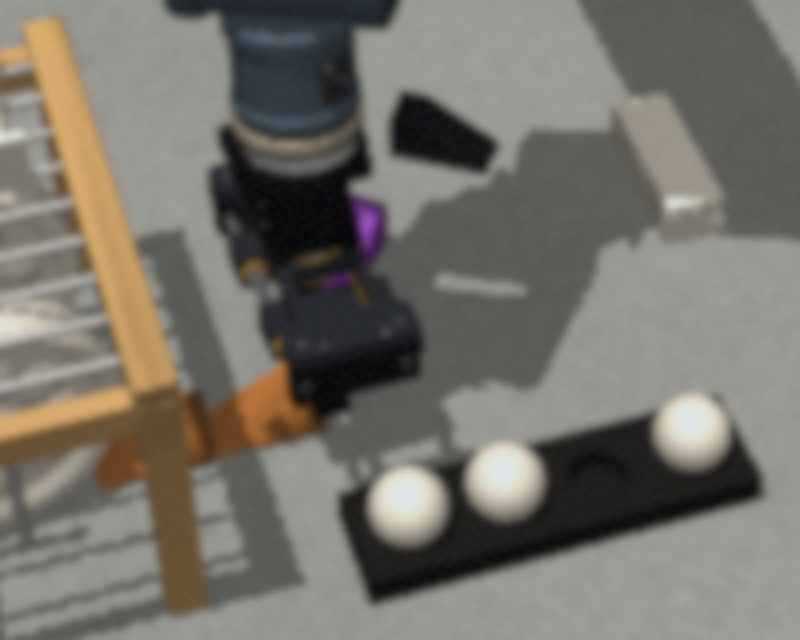

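>>> apply_moves --steps '[{"x": 1, "y": -5, "z": 0, "spin": -0.01}, {"x": 1, "y": -5, "z": 0, "spin": -0.01}, {"x": 0, "y": -5, "z": 0, "spin": 0}, {"x": 1, "y": -4, "z": 0, "spin": 0}]'

```text
time_s: 47.9
position: [0.5489, -0.0524, 0.0328]
tcp_rot: [[0.986, 0.141, -0.085], [0.086, -0.001, 0.996], [0.14, -0.99, -0.013]]
force: [-1.0, 0.5, -1.5]
opening: 0.366
```

```bash
python3 lk.py 40
```

```text
(no output)
```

View pics/s40.png

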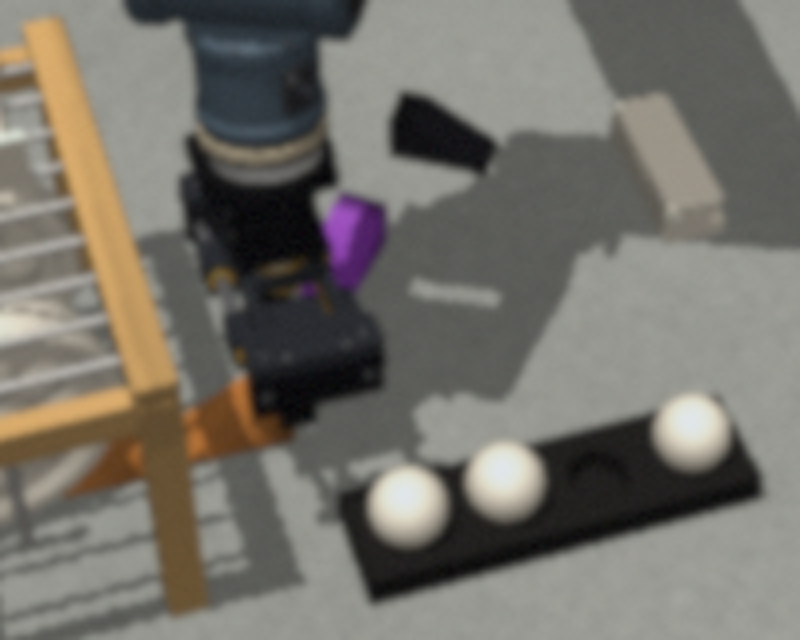

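>>> apply_moves --steps '[{"x": 0, "y": -4, "z": 0, "spin": 0}, {"x": 1, "y": -3, "z": 0, "spin": 0}, {"x": 0, "y": -3, "z": 0, "spin": 0}]'

```text
time_s: 48.3
position: [0.5474, -0.0569, 0.0331]
tcp_rot: [[0.987, 0.135, -0.085], [0.085, 0.007, 0.996], [0.135, -0.991, -0.004]]
force: [1.7, 14.9, 6.8]
opening: 0.368
```

```bash
python3 lk.py 41; python3 ov4.py 5 .570 -.223 .27
```

>>> apply_moves --steps '[{"x": 0, "y": 4, "z": 0, "spin": 0}, {"x": 0, "y": 15, "z": 1, "spin": 0}, {"x": 0, "y": 30, "z": 5, "spin": 0}, {"x": -10, "y": 40, "z": 10, "spin": 0}, {"x": -25, "y": 45, "z": 5, "spin": 0}, {"x": -25, "y": 45, "z": 0, "spin": 0}, {"x": -20, "y": 30, "z": 0, "spin": 0}, {"x": 0, "y": 0, "z": 0, "spin": 0}]'

```text
time_s: 49.25
position: [0.4696, 0.1551, 0.056]
tcp_rot: [[0.986, 0.147, -0.082], [0.083, 0.003, 0.997], [0.147, -0.989, -0.009]]
force: [-1.9, 0.2, -1.9]
opening: 0.366
```

```bash
cat > chk.py <<'E'
from h import *
O=np.array([.5558,-.133]); X=np.array([.085,-.9964]); Y=np.array([.9964,.085])
rk=lambda P:np.round(((P[:2]-O)@X*1000,(P[:2]-O)@Y*1000),1)
for c in ("scene","top"):
    im=imaging.capture(c); p=imaging.camera_params(c)
    hsv=cv2.cvtColor(im,cv2.COLOR_RGB2HSV); br=((hsv[...,0]<16)&(hsv[...,1]>130)&(hsv[...,2]>40)).astype(np.uint8)
    n,l,st,ce=cv2.connectedComponentsWithStats(br)
    for i in range(1,n):
        if st[i][4]>30:
            P=onz(ray(p,*ce[i]),.015)
            if abs(rk(P)[1])<170 and -450<rk(P)[0]<150: print(c,st[i],np.round(P[:2],3),"rack",rk(P))
for nme in ("chock_rear","chock_front_grip","roundel","ball_center"):
  for c in ("scene","top"):
    p=imaging.camera_params(c)
    for q in spotter.cut_out(nme,c)[:6]:
        u=cen(q['mask']); z={'roundel':.075,'ball_center':.037}.get(nme,.015); P=onz(ray(p,*u),z); print(nme,c,round(q['score'],2),q['rect'],np.round(P[:2],3),rk(P))
E
python3 chk.py
```

```text
scene [320 198  27  23 370] [0.448 0.129] rack [-270.5  -84.6]
scene [219 259  17  14 122] [ 0.57  -0.159] rack [27.  11.9]
top [390 161  12  10  34] [ 0.673 -0.147] rack [ 23.8 115.5]
top [387 203  16  12 168] [ 0.555 -0.143] rack [ 9.5 -1.8]
top [291 232  17  13 153] [0.477 0.104] rack [-242.9  -58.7]
chock_rear scene 0.67 [315.1, 259.5, 20.8, 20.5] [0.635 0.058] [-183.5   94.7]
chock_rear scene 0.45 [216.5, 260.8, 18.9, 13.6] [ 0.572 -0.163] [31.5 14. ]
chock_rear scene 0.23 [293.8, 264.8, 16.7, 21.3] [ 0.639 -0.001] [-124.3   94.5]
chock_rear top 0.66 [385.6, 201.9, 16.7, 12.0] [ 0.556 -0.142] [ 8.9 -0.6]
chock_front_grip scene 0.9 [318.9, 198.5, 31.1, 21.7] [0.452 0.125] [-266.4  -81.9]
chock_front_grip scene 0.84 [274.1, 201.9, 23.5, 23.7] [0.43  0.002] [-145.2 -114.2]
chock_front_grip scene 0.75 [412.5, 234.4, 13.8, 29.1] [0.621 0.299] [-425.2  101.8]
chock_front_grip scene 0.66 [301.3, 173.3, 22.8, 21.2] [0.333 0.085] [-236.  -203.2]
chock_front_grip top 0.76 [210.9, 166.9, 26.9, 27.8] [0.619 0.303] [-428.9   99.9]
chock_front_grip top 0.55 [326.3, 240.0, 23.0, 30.9] [0.427 0.007] [-150.2 -116.6]
chock_front_grip top 0.52 [300.9, 285.4, 17.0, 18.9] [0.328 0.084] [-235.6 -208.3]
chock_front_grip top 0.47 [293.7, 231.1, 13.3, 12.0] [0.479 0.102] [-240.7  -56.8]
chock_front_grip top 0.19 [331.5, 160.4, 21.1, 17.9] [ 0.657 -0.003] [-120.5  111.7]
roundel scene 0.6 [163.3, 225.4, 62.6, 57.2] [ 0.563 -0.229] [95.8 -0.4]
roundel top 0.6 [403.5, 187.2, 59.9, 25.9] [ 0.574 -0.238] [106.6   9.3]
ball_center scene 0.69 [295.3, 266.4, 16.5, 18.2] [ 0.655 -0.003] [-121.   109.5]
ball_center top 0.77 [335.3, 165.6, 15.6, 14.6] [ 0.654 -0.001] [-123.1  109.1]
```

>>> apply_moves --steps '[{"x": -6, "y": 2, "z": -10, "spin": 0}, {"x": -6, "y": 1, "z": -10, "spin": 0}, {"x": -2, "y": 0, "z": -6, "spin": 0}, {"x": 0, "y": 0, "z": -2, "spin": 0}, {"x": 0, "y": 0, "z": 0, "spin": 0}]'

```text
time_s: 50.25
position: [0.4629, 0.1527, 0.028]
tcp_rot: [[0.985, 0.155, -0.07], [0.071, 0.002, 0.997], [0.155, -0.988, -0.009]]
force: [-1.6, 2.1, 4.2]
opening: 0.374
```

>>> apply_moves --steps '[{"x": 0, "y": 0, "z": 0, "spin": 0}, {"x": 0, "y": 0, "z": 0, "spin": 0}, {"x": 0, "y": 0, "z": 0, "spin": 0}, {"x": 0, "y": 0, "z": 3, "spin": 0}, {"x": 0, "y": 2, "z": 20, "spin": 0}, {"x": 0, "y": 10, "z": 40, "spin": 0}, {"x": -10, "y": 40, "z": 35, "spin": 0}, {"x": -10, "y": 45, "z": 20, "spin": 0}, {"x": -10, "y": 45, "z": 0, "spin": 0}, {"x": 0, "y": 45, "z": 0, "spin": 0}, {"x": 0, "y": 0, "z": 0, "spin": 0}]' --grip 80

```text
time_s: 51.35
position: [0.4368, 0.3438, 0.1536]
tcp_rot: [[0.984, 0.167, -0.063], [0.063, 0.008, 0.998], [0.167, -0.986, -0.003]]
force: [1.1, 0.1, 0.5]
opening: 0.919
```

```bash
cat > chk2.py <<'E'
from h import *
from scipy.optimize import minimize
src=open('fit.py').read(); S=4; exec(src[src.index("def disc"):src.index("def cost")])
O=np.array([.5558,-.133]); X=np.array([.085,-.9964]); Y=np.array([.9964,.085])
rk=lambda P:np.round(((P[:2]-O)@X*1000,(P[:2]-O)@Y*1000),1)
def brown(c):
    im=imaging.capture(c); hsv=cv2.cvtColor(im,cv2.COLOR_RGB2HSV); return ((hsv[...,0]<16)&(hsv[...,1]>130)&(hsv[...,2]>40)),im
pt=imaging.camera_params("top");ps=imaging.camera_params("scene")
bt,it=brown("top");bs,isc=brown("scene")
# front chock fit
bx={"top":(255,205,320,260),"scene":(300,175,370,240)}
def fitc(x0,bx,ign=None):
    def cost(v):
        e=0
        for c,p,b in (("top",pt,bt),("scene",ps,bs)):
            if c not in bx: continue
            a,bb,cc,d=bx[c]; M=ren(p,chock(*v),bx[c]).astype(np.float32); m=np.kron(b[bb:d,a:cc].astype(np.float32),np.ones((S,S),np.float32))
            w=np.ones_like(m) if ign is None else np.kron(ign[c][bb:d,a:cc].astype(np.float32),np.ones((S,S),np.float32))
            g=lambda q:cv2.GaussianBlur(q,(0,0),3)
            e+=((g(M*w)-g(m*w))**2).sum()
        return e
    r=minimize(cost,x0,method="Nelder-Mead",options=dict(initial_simplex=np.array(x0)+np.vstack([np.zeros(3),np.diag([.008,.008,.08])])))
    return r.x,r.fun
v,f=fitc([.465,.136,-1.48],bx); print("front grip",np.round(v,4),f,rk(v))
# rear: top: only columns left of beam: u<402 ; scene: pixels unoccluded by post/beam unknown -> top only with end/y edges
ign={"top":np.zeros_like(bt)}; ign["top"][195:222,375:402]=1
v,f=fitc([.557,-.143,-1.48],{"top":(370,190,415,230)},ign); print("rear grip(top)",np.round(v,4),f,"rack",rk(v),"toe",rk(np.array(v[:2])+.053*np.array([np.cos(v[2]),np.sin(v[2])])))
ys,xs=np.nonzero(bs[250:285,205:245]); print("scene brown rear: x",xs.min()+205,xs.max()+205,"y",ys.min()+250,ys.max()+250)
k=xs.argmin(); q=(xs[k]+205,ys[k]+250); print("toe left px",q,rk(onz(ray(ps,*q),.002)))
for t in ([.5617,-.2015],): pass
g=v[:2]; 
for nm,d in (("toe+",.016),("toe-",-.016)):
    l=np.array([-np.sin(v[2]),np.cos(v[2])]); T=g+.053*np.array([np.cos(v[2]),np.sin(v[2])])+l*d; print(nm,np.round(proj(ps,[*T,.002]),1))
for nm,u in (("scene",isc),("top",it)): cv2.imwrite(f"pics/fin_{nm}.png",u[:,:,::-1])
E
python3 chk2.py; python3 chk.py | grep -v front
```

```text
front grip [ 0.4642  0.1351 -1.5394] 864.11865234375 [-274.9  -68.5]
rear grip(top) [ 0.5555 -0.1435 -1.4819] 70.77429962158203 rack [10.4 -1.2] toe [63.4 -1. ]
scene brown rear: x 219 235 y 259 272
toe left px (np.int64(219), np.int64(272)) [52.6 12.8]
toe+ [214.6 273.8]
toe- [212.1 263.6]
scene [318 207  27  19 339] [0.468 0.118] rack [-257.9  -65.8]
scene [219 259  17  14 124] [ 0.57  -0.159] rack [27.  11.7]
top [387 203  16  12 166] [ 0.555 -0.143] rack [ 9.7 -2. ]
top [281 236  28  12 316] [0.465 0.119] rack [-258.7  -69.5]
chock_rear scene 0.57 [214.2, 258.8, 21.8, 15.3] [ 0.575 -0.166] [34.9 16.6]
chock_rear top 0.54 [333.1, 158.9, 16.7, 21.1] [ 0.659 -0.002] [-121.4  113.8]
chock_rear top 0.52 [387.3, 200.5, 15.6, 13.2] [ 0.556 -0.142] [ 8.5 -0.5]
roundel scene 0.55 [163.2, 226.6, 66.1, 55.1] [ 0.563 -0.228] [95.3 -0.4]
roundel top 0.87 [401.2, 185.8, 62.1, 29.7] [ 0.575 -0.237] [105.3  10.1]
ball_center scene 0.78 [291.1, 264.4, 20.3, 22.6] [ 0.656 -0.004] [-119.7  110.6]
ball_center scene 0.23 [316.5, 257.7, 21.3, 21.9] [0.65  0.054] [-178.5  109.6]
ball_center top 0.67 [389.4, 204.4, 14.9, 9.1] [ 0.553 -0.137] [ 3.5 -2.9]
ball_center top 0.53 [333.0, 164.1, 17.0, 15.0] [ 0.655 -0.001] [-123.2  109.7]
```

```bash
python3 - <<'E'
from h import *
src=open('fit.py').read(); exec(src[src.index("def disc"):src.index("def ren")])
ms={}
for c in ("scene","top"):
    ims=[imaging.capture(c)]; p=imaging.camera_params(c); q=spotter.cut_out("roundel",c)[0]; ys,xs=np.nonzero(q['mask']); print(c,q['score'],"mask bbox",xs.min(),xs.max(),ys.min(),ys.max())
    for P in [(.570,-.221,.27),(.570,-.225,.27),(.570,-.225,.2),(.568,-.227,.2),(.572,-.219,.3)]:
        r=np.array([proj(p,X) for X in disc(*P)]); print(P,np.round([r[:,0].min(),r[:,0].max(),r[:,1].min(),r[:,1].max()],1))
# image change in the bay scene ROI between ovc frame before push (s31 time) unavailable
E
python3 - <<'E'
import cv2,numpy as np,os
# compare bay crop at 33 (after push) with final: moved?
a=cv2.imread('pics/s33.png')[200:300,140:235].astype(int); b=cv2.imread('pics/fin_scene.png')[200:300,140:235].astype(int)
g=lambda x:cv2.GaussianBlur(x.astype(np.float32).mean(2),(0,0),1)
A,B=g(a),g(b)
(s,r)=cv2.phaseCorrelate(A,B); print("shift",s,r, np.abs(A-B).mean())
d=np.abs(A-B); ys,xs=np.nonzero(d>12); print(len(xs), xs.mean()+140 if len(xs) else 0, ys.mean()+200 if len(xs) else 0)
E
```

```text
scene 0.93 mask bbox 161 229 226 283
(0.57, -0.221, 0.27) [162.5 232.8 223.3 283.2]
(0.57, -0.225, 0.27) [160.7 231.  223.6 283.5]
(0.57, -0.225, 0.2) [160.6 231.3 224.1 282.8]
(0.568, -0.227, 0.2) [159.6 230.3 223.6 282.3]
(0.572, -0.219, 0.3) [163.6 233.6 223.6 284. ]
top 0.97 mask bbox 401 462 188 214
(0.57, -0.221, 0.27) [399.4 463.3 186.1 215.5]
(0.57, -0.225, 0.27) [401.  464.9 186.1 215.5]
(0.57, -0.225, 0.2) [400.9 464.9 187.7 213.7]
(0.568, -0.227, 0.2) [401.7 465.8 188.6 214.5]
(0.572, -0.219, 0.3) [398.7 462.4 184.5 215.4]
shift (-0.07128748030933707, 0.01760020586949196) 0.9543190417687099 3.1413956
185 218.16216216216216 263.3243243243243
```

Run:
```python
from rig import job, read_state
print(read_state()['time_s']); print(job.hand_in())
```

```text
52.15
the job is handed in; nothing more can be done
None
```

I handed the job in at 52.2 s of the 72 s allowed. By my camera measurements all the end conditions hold. No verdict was reported.

**What I did**
- **Ball:** set into the end pocket (pocket4).
- **Front chock:** pulled out from under the rim and laid aside on the −y side.
- **Roundel:** rolled by pushing its rim with the held front chock. It drifted off line as it coasted to the rack mouth. I stopped, pivoted it on the spot about 0.23 rad with a light push on its side, and rolled it on. I then pressed it against the back stop, where the force rose to 11 N.
- **Rear chock:** carried to the mouth of the bay, then pushed home with the held front chock until the force rose to 15 N. I put the front chock back aside afterwards.

**Last checks (rack frame, good to about 3 mm)**

| Item | Measured | Required |
|---|---|---|
| Roundel centre | x ≈ 92 mm, y ≈ +6 mm | x above 86, y within ±24 |
| Rear chock toe | about 29 mm behind the roundel's centre, y ≈ −1 mm | below 37 mm, y within ±30 |
| Rear chock grip point | x ≈ 10 mm | x below 40 |
| Front chock grip point | y ≈ −68 mm | beyond ±55 |
| Ball centre | within about 5 mm of pocket4; looked seated when last seen | within 6 mm |

**Open points**
- The roundel stands about 0.15–0.2 rad askew to the bay. I judged it upright from the picture fit only.
- The top and scene cameras disagreed by about 10 mm on the roundel's centroid, because the shelf hides part of it. The figures in the table rest on fits to its outline.
- The limit on viewed pictures ran out just as the rear chock was pushed home. The rear chock, final front chock and final roundel figures are numeric only. I did not measure the bystanders at the end, but the last full pictures showed them in place.

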